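# Load the vial rocker evenly and start it

### The arm

A 7-joint arm with a two-finger parallel gripper is mounted at the origin on a cart in front of the work surface, level with it; the furniture and walls round the work are solid. World frame = base frame: x ahead of the robot, y to its left, z up, the work surface at z = 0. Lengths are in m, angles in rad, forces in N, time in s.
With the tool pointing down it reaches from about 0.4 to 0.85 m from the base axis. Payload 10.4 kg.
Tool frame: the origin (TCP) lies on the centre line of the jaws, within the pads' length; the fingertips stand 17 mm ahead of it and the grasp point (between the pads) lies 2 mm behind it (manip.tcp_to_tips is the distance from the TCP to the fingertips, in m); z points along the fingers, x is the direction in which the jaws open and shut, and the axes are right-handed (so a half turn about z gives the same grasp; the last joint's range is limited). The gripper opens to 85 mm and grips with 20 to 120 N. Pads are 22 mm wide; open, the fingers measure 114 mm over their backs; the gripper's body (76 mm by 85 mm) begins 54 mm behind the grasp point. The pads swing forward as they close: fully open they stand 13 mm farther back than shut.
Start: joints at [1.194, 0.332, -0.065, 1.46, 0.022, 1.35, -0.088], TCP at [0.217, -0.586, 0.21] pointing down, gripper open.
Joint ranges: [-2.6, 2.6], [-0.5, 2.12], [-1.47, 1.34], [0.16, 2.42], [-1.27, 4.41], [0.06, 2.06], [-2.6, 2.6]. Speed limits (rad/s): [2.22, 2.22, 2.79, 2.79, 3.14, 3.14, 3.14].

### API

Orientations are given as a unit quaternion [x, y, z, w].
In Python, from workcell import manip gives the robot as it stands.
- The arm moves only by the shell command python3 -m pendant 'ROWS' [FORCE]. ROWS is JSON, a list of rows, each a list of 3 entries, a list of its own where there are three numbers: the shift along the world's x, y, z in cm, then the turn, a rotation vector about the world's x, y, z in degrees, then the closure in counts, from 0 (fully open) to 255 (shut). A call has 1 to 12 rows; each row shifts and turns the pose as measured when the row begins; what a row does not reach is not made up. A row lasts 1/8 s, in which the tool goes at most 62.5 mm and 10.7 degrees, less where a joint would pass 70% of its speed; a pose out of reach is approached as far as the arm can. A call is refused whole if a number of a shift passes 6.25 or a number of a turn 10.7, either way. A call with a gripper value outside its range is refused whole. The fingers move at their own pace and stop on an object; FORCE is the grip in N (left out, the last holds). Time passes only in rows, so rows that do not move let the fingers close. It gives the time, the measured TCP pose, the force and the opening at its end, in the units of the state.
- manip.get_obs(): the state, without advancing time (a new reading comes with each control period).
- manip.camera(name): name is "scene" or "top"; returns a dict with "pixels" (400x640x3 uint8, red, green, blue), "range_z" (400x640 float32, m along the optical axis (not along the pixel's ray), 0 where there is no reading), "K" (3x3 intrinsics, pixels), "origin" and "rotation" of the camera in the world. Camera axes: x right, y down, z forward; pixel columns grow to the right and rows downward; lengths in m; the calibration is good to about 2 mm. A picture is of the moment at which its call begins.
- manip.hand_in(): hands the job in, once; it reports no verdict.
The state is a dict: "clock": time; "joint_pos": joint angles; "joint_velocities": joint speeds; "tau": joint torques, N m; "position": TCP position; "ee_rot": TCP orientation; "ft_force": force on the tool from outside, world axes, zero at the start; "torque": the same for the moment, N m; "grip_width": opening from 0.0 (shut) to 1.0 (fully open).
Only numpy, scipy, OpenCV 4.12 (cv2) and the standard library are available. Lean on these libraries where they do the work, as an engineer would, in place of code of your own. Each camera call takes 0.05 s, during which the arm holds its last target.

### The job

Get the vial rocker running. Slide the battery pack fully home into the bay of the control box; with the bar still empty, zero the rocker by pushing the joystick well over towards the blue dot and holding it there for a good second and a half; then hang every vial hanger that stands on the table over the bar, one to a seat, adding them left and right in turn so that two never weigh down one side alone, an odd one going on the middle seat, so that the bar ends up level. Only then start it by holding the joystick well over towards the green dot for a good second and a half, let it spring back, and leave the other things on the table where they are.

Things in the scene. Friction and masses are not known exactly. Their poses are not given: they have to be found in the camera images.
- rocker: Vial rocker, fixed: flat steel foot 120 x 170 x 12 mm (origin under its centre), a slim post (12 mm in x, 28 mm in y) and on it a pivoting aluminium bar along y. x away from the robot, y to the left.
- bar_mid (a point): Pivot of the rocker at the middle of its bar, 115 mm above the table; y along the bar to its left end, z up out of its top, x across it. Bar 332 mm long, 12 x 12 mm in section. On top are five seats 65 mm apart, each a 36 mm stretch between two dark collars 4 mm thick, 14 mm wide across the bar, standing 8 mm above the bar's top face.
- seat_left_outer (a point): middle of the left outer seat, on the flat top face of the bar, 130 mm left of the pivot; same axes as bar_mid
- seat_left_inner (a point): middle of the left inner seat, on the flat top face of the bar, 65 mm left of the pivot; same axes as bar_mid
- seat_middle (a point): middle of the middle seat, on the flat top face of the bar, right above the pivot; same axes as bar_mid
- seat_right_inner (a point): middle of the right inner seat, on the flat top face of the bar, 65 mm right of the pivot; same axes as bar_mid
- seat_right_outer (a point): middle of the right outer seat, on the flat top face of the bar, 130 mm right of the pivot; same axes as bar_mid
- bar (a joint): Tilt of the rocker bar, rad: 0 level, positive with the left end up, stops at +-0.26. A weak spring centres it (0.9 N m/rad, damped, settles in about 1.5 s): one hanger alone on an outer seat tilts it by about 0.13, alone on an inner seat by about 0.07, two alone on one side by about 0.2, the middle seat by nothing.
- hanger_1_grip (a point): Centre of the orange upright grip of a saddle hanger, one of up to five alike (three to five are present). z up; y must lie along the bar, either way round; x across it. The grip is 14 mm thick in x, 26 mm wide in y, 44 mm tall. The hanger stands on its feet on the table at the start, this point 80 mm up; 75 mm over all in x, 40 mm in y, about 0.1 kg.
- hanger_2_grip (a point): Same point of the second hanger. Below each grip is a white saddle that goes over the bar: its bridge, 26 mm long in y, has its flat underside 28 mm below this point; two legs go down in front and behind with a 20 mm gap in x between them, each with a foot and an amber vial, ending 80 mm below this point. Seated, this point is 28 mm above the seat and the hanger stays by itself.
- hanger_3_grip (a point): Same point of another hanger, as hanger_1_grip; None if absent.
- hanger_4_grip (a point): Same point of another hanger, as hanger_1_grip; None if absent.
- hanger_5_grip (a point): Same point of another hanger, as hanger_1_grip; None if absent.
- pack_mid (a point): Centre of the battery pack, a grey block with blue ends, 30 mm in x, 76 mm long in y, 30 mm in z, 0.14 kg, lying on the table at the start. It may go in either end first.
- control_box: Grey control box, fixed, 120 mm in x, 100 mm in y, 47 mm high; origin under its centre. In its y+ side is the battery bay, nearer the x- side (wall 13 mm, top 8 mm thick); on top near the x+ side is the joystick. A black sill 22 mm wide, as high as the bay floor (6 mm), runs 45 mm out in front of the bay and carries the pack as it slides in.
- bay_mouth (a point): Centre of the mouth of the battery bay. y points level out of the bay, z up, x to the side where the stick stands. The bay is 33 mm wide, 33 mm high, 48 mm deep, its floor 6 mm above the table. Fully home the pack stops at the end of the bay, its centre 10 mm inside the mouth, 28 mm of it standing out.
- stick_knob (a point): Centre of the black ball, 22 mm across, on the joystick on top of the control box; it is 45 mm above the stick's gimbal, 95 mm above the table when centred. x and y parallel to those of bay_mouth when the stick is centred. On the box a green dot lies 27 mm from the stick on its +x side, a blue dot 27 mm from it on its -x side.
- stick (a joint): Tilt of the stick, rad, positive towards its +x side (the green dot), negative towards the blue dot: springs back to 0, stops at +-0.45; about 2 N at the ball hold it fully over.
- stick_side (a joint): Sideways tilt of the stick, rad, positive towards its -y side: springs back to 0, stops at +-0.45.
- carton: Bystander: white and blue carton 50 x 106 x 43 mm; origin under its centre.
- marker_red: Bystander: marker with a red cap, 18 x 136 x 17 mm; origin under its centre.
- tape_measure: Bystander: yellow pocket tape measure 40 x 67 x 61 mm; origin under its centre.
- tape_roll_white: Bystander: roll of white tape lying flat, 92 mm across, 36 mm high; origin under its centre.
- ring_scanner: Bystander: small black scanner 49 x 33 x 21 mm; origin under its centre.

How it is judged:
On the way, in this order (a step that is already met when the one before it is completed fails the run):
1. the battery pack is fully home in its bay (y of pack_mid in the frame of bay_mouth between -0.015 and -0.006 m and x of pack_mid in the frame of bay_mouth between -0.004 and 0.004 m and z of pack_mid in the frame of bay_mouth between -0.005 and 0.005 m and angle between the y axis of pack_mid and the y axis of bay_mouth, either way round below 0.07 rad), for 0.3 s.
2. with the pack home and no hanger on the bar, the stick is held over towards the blue dot (beyond 0.30 rad, less than 0.2 rad sideways) for 1 s (all of step 1 and value of joint stick below -0.3 rad and value of joint stick_side between -0.2 and 0.2 rad and z of each of hanger_1_grip, hanger_2_grip, hanger_3_grip, hanger_4_grip, hanger_5_grip in the frame of bar_mid below 0 m), for 1 s.
3. every hanger present hangs on the bar, the bar is level and the pack is home (all of step 1 and z of hanger_1_grip in the frame of bar_mid between 0.024 and 0.039 m and x of hanger_1_grip in the frame of bar_mid between -0.01 and 0.01 m and y of hanger_1_grip in the frame of bar_mid between -0.145 and 0.145 m and angle between each of hanger_1_grip, hanger_2_grip, hanger_3_grip, hanger_4_grip, hanger_5_grip's own z axis and vertical below 0.25 rad and z of hanger_2_grip in the frame of bar_mid between 0.024 and 0.039 m and x of hanger_2_grip in the frame of bar_mid between -0.01 and 0.01 m and y of hanger_2_grip in the frame of bar_mid between -0.145 and 0.145 m and z of hanger_3_grip in the frame of bar_mid between 0.024 and 0.039 m and x of hanger_3_grip in the frame of bar_mid between -0.01 and 0.01 m and y of hanger_3_grip in the frame of bar_mid between -0.145 and 0.145 m and z of hanger_4_grip in the frame of bar_mid between 0.024 and 0.039 m and x of hanger_4_grip in the frame of bar_mid between -0.01 and 0.01 m and y of hanger_4_grip in the frame of bar_mid between -0.145 and 0.145 m and z of hanger_5_grip in the frame of bar_mid between 0.024 and 0.039 m and x of hanger_5_grip in the frame of bar_mid between -0.01 and 0.01 m and y of hanger_5_grip in the frame of bar_mid between -0.145 and 0.145 m and value of joint bar between -0.045 and 0.045 rad), for 0.5 s.
4. with all that so, the stick is held over towards the green dot (beyond 0.30 rad, less than 0.2 rad sideways) for 1 s (all of step 3 and value of joint stick above 0.3 rad and value of joint stick_side between -0.2 and 0.2 rad), for 1 s.
At the end, for the whole second after the job is handed in: Every hanger present hangs in a seat, bridge down on the bar; the bar is at rest within 0.045 rad of level; the battery pack is straight in its bay, within 4 mm of its end; the stick is back within 0.08 rad of centre (all of step 3 and value of joint stick between -0.08 and 0.08 rad and value of joint stick_side between -0.08 and 0.08 rad and velocity of joint bar between -0.05 and 0.05 rad/s); the robot touches nothing.
It fails at once if the bar rests tilted by more than 0.165 rad, as with two hangers alone on one side ((value of joint bar above 0.165 rad and velocity of joint bar between -0.03 and 0.03 rad/s) or (value of joint bar below -0.165 rad and velocity of joint bar between -0.03 and 0.03 rad/s)).
It fails at once if a bystander is pushed more than 30 mm (distance of any of carton, marker_red, tape_measure, tape_roll_white, ring_scanner from where it was at the start of the episode above 0.03 m).
Of hanger_1, hanger_2, hanger_3, hanger_4, hanger_5 only 3 to 5 are there at a start; the rules pass over those that are not, and their reading is None.
At some moment in a run one of battery_pack may be knocked a few centimetres aside while the robot is not near it.
It also fails if it takes over 210 s, if anything falls off the work surface, if the arm or the gripper's body presses on something with over 40 N, if the wrist force passes 120 N, or if a joint passes its speed limit or range.

## Working session

There is one attempt and no reset: what is moved stays moved. The work goes in short steps, Python scripts to look and compute and a shell command to move; the robot and the scene stay as the last step left them, time stands still between calls to the robot, and variables do not carry over. Pictures are saved under pics/ and viewed, and the job is handed in when it is done.

```bash
ls; mkdir -p pics; cat > h.py <<'E'
import numpy as np,cv2
from workcell import manip
def snap(n,f):
    c=manip.camera(n); cv2.imwrite('pics/'+f+'.png',c['pixels'][:,:,::-1]); np.savez('pics/'+f+'.npz',**{k:np.asarray(v) for k,v in c.items()}); return c
def load(f): return dict(np.load('pics/'+f+'.npz'))
def R_(c):
    r=np.array(c['rotation'])
    if r.shape==(4,):
        from scipy.spatial.transform import Rotation as R; r=R.from_quat(r).as_matrix()
    return r
def cloud(c):
    z=c['range_z'];K=c['K'];v,u=np.indices(z.shape)
    p=np.stack([(u-K[0,2])/K[0,0]*z,(v-K[1,2])/K[1,1]*z,z],-1)
    w=p@R_(c).T+c['origin']; w[z==0]=np.nan; return w
def onplane(c,u,v,h):
    K=c['K'];d=R_(c)@np.array([(u-K[0,2])/K[0,0],(v-K[1,2])/K[1,1],1]);o=c['origin'];return o+d*(h-o[2])/d[2]
def crop(f,u0,v0,u1,v1,s,out):
    im=cv2.imread('pics/'+f+'.png')[v0:v1,u0:u1];cv2.imwrite('pics/'+out+'.png',cv2.resize(im,None,fx=s,fy=s,interpolation=cv2.INTER_CUBIC))
E
python3 - <<'E'
from h import *
for n in('scene','top'):
    c=snap(n,n+'0');print(n,c['K'],c['origin'],c['rotation'])
o=manip.get_obs()
for k in o:print(k,np.round(o[k],3))
print(manip.tcp_to_tips)
E
```

```text
pics
scene [[367.73703152   0.         321.70842827]
 [  0.         367.73703152 197.91528325]
 [  0.           0.           1.        ]] [ 1.51206114 -0.25831393  0.93954632] [ 0.7263664   0.54669286 -0.24859245 -0.33424626]
top [[401.36391221   0.         316.92018906]
 [  0.         401.36391221 203.11864882]
 [  0.           0.           1.        ]] [0.50441808 0.02809824 1.23531984] [ 0.70874001 -0.70504055  0.01879379 -0.01588114]
clock 0.1
joint_pos [ 1.194  0.333 -0.065  1.461  0.022  1.35  -0.089]
joint_velocities [ 0.    -0.002 -0.001 -0.001 -0.001  0.001  0.002]
tau [ 1.0000e-03 -6.2674e+01  4.9000e-02 -3.9243e+01  1.6000e-02  7.0000e-03
  0.0000e+00]
position [ 0.216 -0.586  0.209]
ee_rot [ 0.821 -0.572 -0.001 -0.   ]
ft_force [0.375 0.385 0.532]
torque [-0.069 -0.018  0.033]
grip_width 0.999
0.017
```

View pics/top0.png

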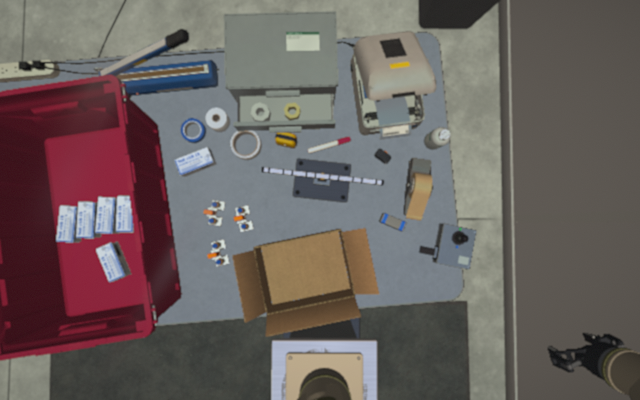

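View pics/scene0.png

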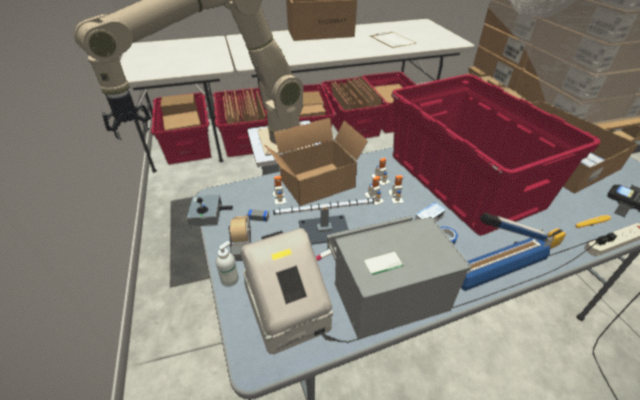

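```bash
python3 - <<'E'
from h import *
crop('top0',175,130,335,280,5,'c1');crop('top0',325,130,485,280,5,'c2');crop('scene0',180,140,430,260,3.2,'c3')
E
```

```text
(no output)
```

View pics/c1.png

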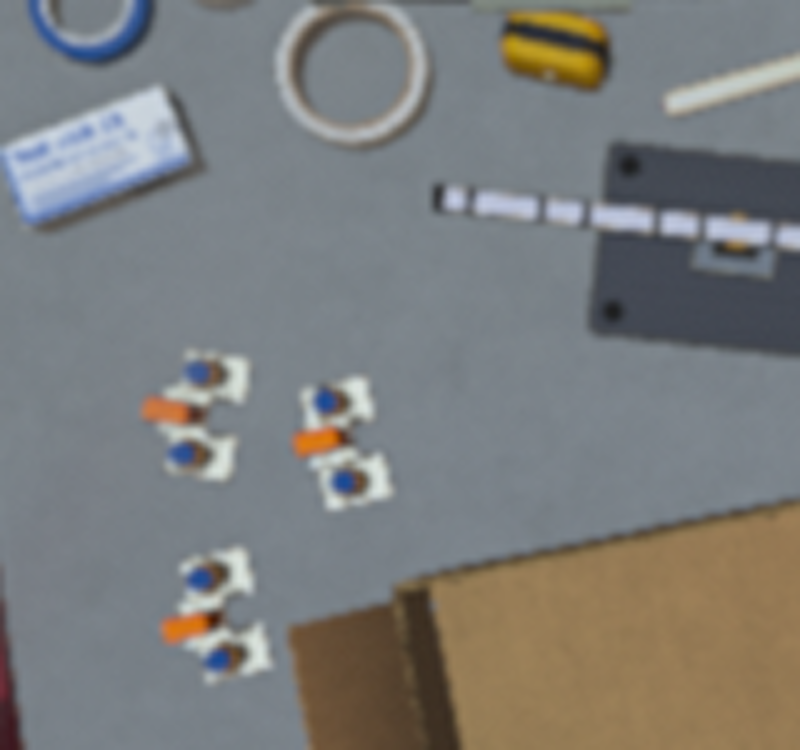

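View pics/c2.png

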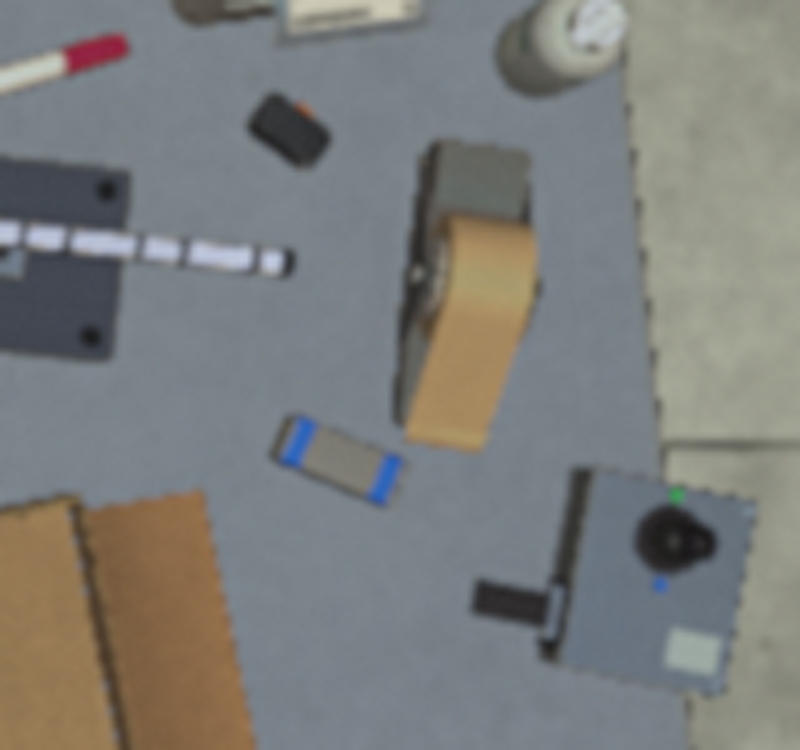

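View pics/c3.png

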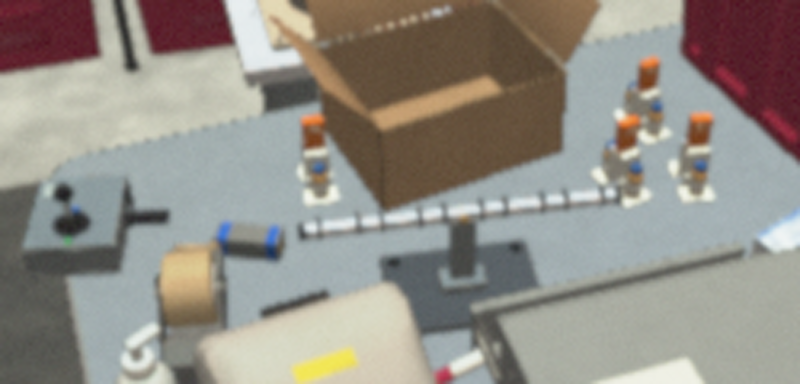

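```bash
python3 - <<'E'
from h import *
for n in('top0','scene0'):
    c=load(n);w=cloud(c);hsv=cv2.cvtColor(c['pixels'],cv2.COLOR_RGB2HSV)
    if n=='scene0': print('scene fl',w[250,230])
    m=((hsv[...,0]<14)&(hsv[...,1]>170)&(hsv[...,2]>120)).astype(np.uint8)
    k,l,s,ce=cv2.connectedComponentsWithStats(m)
    for i in range(1,k):
        if s[i,4]>8:
            p=w[l==i];print(n,ce[i].round(1),s[i,4],np.nanmedian(p,0).round(3),np.nanmin(p,0).round(3),np.nanmax(p,0).round(3))
c=load('top0');w=cloud(c)
def P(name,u,v,f=5,u0=325,v0=130):
    U,V=u0+u/f,v0+v/f;print(name,round(U,1),round(V,1),w[int(round(V)),int(round(U))].round(3))
for a in [('knob',672,540),('knob2',690,540),('boxTL',590,472),('boxTR',752,502),('boxBR',722,692),('boxBL',552,656),('sill out',475,600),('sill top',482,582),('packL1',300,420),('packL2',285,465),('packR1',402,460),('packR2',385,500),('blue',660,585),('green',677,495),('flap1',200,492),('flap2',250,740),('flap3',95,505),('barR',272,262),('teeth',420,300)]:P(*a)
for a in [('barL',455,198),('mid',737,232),('h1 top',160,410),('boxflapL',300,630)]:P(*a,5,175,130)
E
```

```text
top0 [208.2 211.8] 12 [0.533 0.329 0.102] [0.531 0.322 0.1  ] [0.536 0.339 0.106]
scene fl [ 0.66981104 -0.31913983  0.0327765 ]
scene0 [277.9 177.6] 10 [ 0.422 -0.108  0.1  ] [ 0.418 -0.119  0.097] [ 0.425 -0.101  0.103]
scene0 [375.9 178.5] 11 [0.526 0.242 0.1  ] [0.517 0.233 0.095] [0.53  0.255 0.103]
knob 459.4 238.0 [ 0.462 -0.39   0.067]
knob2 463.0 238.0 [ 0.464 -0.387  0.106]
boxTL 443.0 224.4 [ 0.503 -0.351  0.043]
boxTR 475.4 230.4 [ 0.486 -0.446  0.045]
boxBR 469.4 268.4 [ 0.374 -0.425  0.047]
boxBL 435.4 261.2 [ 0.393 -0.329  0.035]
sill out 420.0 250.0 [ 0.423 -0.292  0.006]
sill top 421.4 246.4 [ 0.435 -0.296  0.005]
packL1 385.0 214.0 [ 0.532 -0.181  0.032]
packL2 382.0 223.0 [ 0.505 -0.173  0.027]
packR1 405.4 222.0 [ 0.508 -0.242  0.028]
packR2 402.0 230.0 [ 0.484 -0.231  0.034]
blue 457.0 247.0 [ 0.435 -0.392  0.045]
green 460.4 229.0 [ 0.488 -0.4    0.049]
flap1 365.0 228.4 [ 0.489 -0.126 -0.005]
flap2 375.0 278.0 [ 0.364 -0.126  0.199]
flap3 344.0 231.0 [ 0.48  -0.061 -0.002]
barR 379.4 182.4 [ 0.619 -0.149  0.123]
teeth 409.0 190.0 [ 0.601 -0.244  0.074]
barL 266.0 169.6 [0.651 0.166 0.122]
mid 322.4 176.4 [0.635 0.01  0.12 ]
h1 top 207.0 212.0 [0.533 0.333 0.102]
boxflapL 235.0 256.0 [0.418 0.234 0.196]
```

```bash
cat >> h.py <<'E'
def rect(w,reg,zlo,zhi):
    u0,v0,u1,v1=reg;p=w[v0:v1,u0:u1].reshape(-1,3);p=p[(p[:,2]>zlo)&(p[:,2]<zhi)]
    r=cv2.minAreaRect((p[:,:2]*1000).astype(np.float32));return np.round(r[0],1),np.round(r[1],1),round(r[2],1),len(p),np.median(p[:,2]).round(4)
E
python3 - <<'E'
from h import *
c=load('top0');w=cloud(c)
print('box',rect(w,(425,215,485,275),.04,.053))
print('pack',rect(w,(375,208,412,236),.024,.04))
print('sill',rect(w,(415,240,440,262),.0035,.010))
s=load('scene0');ws=cloud(s)
print('pack s',rect(ws,(243,203,273,224),.024,.04))
print('box s',rect(ws,(180,190,225,228),.04,.053))
# knob
for n,W,reg in(('t',w,(445,225,480,255)),('s',ws,(188,192,218,216))):
    u0,v0,u1,v1=reg;p=W[v0:v1,u0:u1].reshape(-1,3);p=p[p[:,2]>.088];print('knob',n,len(p),p.min(0).round(3),p.max(0).round(3),p.mean(0).round(3))
# bar line
p=w[160:190,255:390].reshape(-1,3);p=p[(p[:,2]>.108)&(p[:,2]<.14)];print('bar',rect(w,(255,160,390,190),.108,.14))
l=cv2.fitLine(p[:,:2].astype(np.float32),cv2.DIST_HUBER,0,.01,.01).ravel();print(l,np.degrees(np.arctan2(l[1],l[0])))
# flap points
for n,W,reg in(('t',w,(335,225,385,300)),('s',ws,(260,110,330,200))):
    u0,v0,u1,v1=reg;p=W[v0:v1,u0:u1].reshape(-1,3);p=p[(p[:,2]>.11)&(p[:,0]>.25)&(p[:,0]<.5)&(p[:,1]<-.02)&(p[:,2]<.4)]
    for y in np.arange(-.17,-.03,.01):
        q=p[abs(p[:,1]-y)<.005]
        if len(q):print(n,round(y,2),len(q),'x',q[:,0].min().round(3),q[:,0].max().round(3),'z',q[:,2].min().round(3),np.median(q[:,2]).round(3),q[:,2].max().round(3))
crop('scene0',255,155,310,210,10,'c4')
E
```

```text
box (array([ 436.9, -386.4]), array([103. , 119.6]), 78.6, 1269, np.float64(0.0476))
pack (array([ 525.2, -215.8]), array([84.2, 70.7]), 67.2, 300, np.float64(0.0306))
sill (array([ 421.8, -310.6]), array([63.9, 66.5]), 0.4, 140, np.float64(0.0063))
pack s (array([ 529.9, -215. ]), array([76.2, 73. ]), 69.1, 161, np.float64(0.03))
box s (array([ 439.1, -390.9]), array([102.8, 124.4]), 78.2, 571, np.float64(0.0474))
knob t 50 [ 0.452 -0.4    0.095] [ 0.472 -0.381  0.108] [ 0.463 -0.39   0.102]
knob s 31 [ 0.457 -0.406  0.091] [ 0.477 -0.386  0.107] [ 0.468 -0.396  0.1  ]
bar (array([635. ,  10.3]), array([342.4,  16.8]), 84.5, 594, np.float64(0.1213))
[0.10421792 0.99455446 0.6344011  0.01011804] 84.01788
t -0.13 48 x 0.321 0.366 z 0.183 0.193 0.199
t -0.12 131 x 0.318 0.414 z 0.169 0.188 0.2
t -0.11 211 x 0.316 0.463 z 0.159 0.183 0.198
t -0.1 278 x 0.315 0.492 z 0.148 0.177 0.199
t -0.09 283 x 0.313 0.489 z 0.138 0.165 0.191
t -0.08 284 x 0.3 0.489 z 0.11 0.153 0.179
t -0.07 230 x 0.299 0.486 z 0.112 0.144 0.169
t -0.06 153 x 0.298 0.483 z 0.111 0.137 0.154
t -0.05 77 x 0.297 0.483 z 0.11 0.131 0.141
t -0.04 21 x 0.296 0.488 z 0.111 0.124 0.127
t -0.03 11 x 0.295 0.485 z 0.112 0.125 0.128
s -0.14 2 x 0.33 0.332 z 0.191 0.194 0.197
s -0.13 12 x 0.326 0.379 z 0.186 0.194 0.196
s -0.12 21 x 0.334 0.429 z 0.178 0.192 0.198
s -0.11 32 x 0.323 0.481 z 0.164 0.185 0.196
s -0.1 32 x 0.317 0.494 z 0.151 0.178 0.195
s -0.09 47 x 0.269 0.492 z 0.136 0.168 0.204
s -0.08 90 x 0.263 0.49 z 0.121 0.163 0.205
s -0.07 87 x 0.267 0.488 z 0.111 0.154 0.21
s -0.06 78 x 0.262 0.486 z 0.112 0.151 0.209
s -0.05 87 x 0.261 0.487 z 0.11 0.151 0.209
s -0.04 73 x 0.257 0.491 z 0.11 0.153 0.206
s -0.03 72 x 0.257 0.489 z 0.11 0.158 0.208
```

View pics/c4.png

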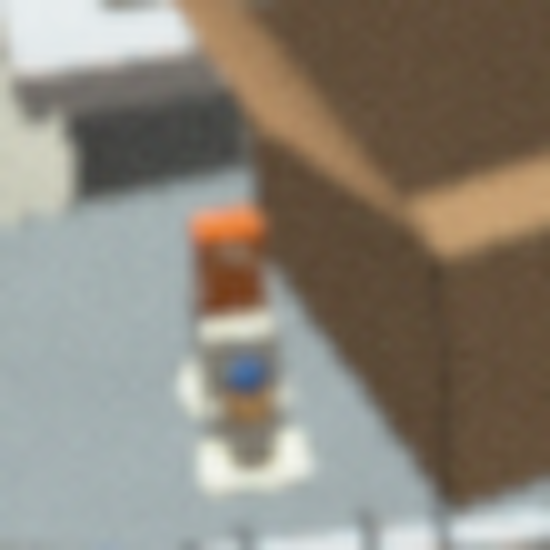

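```bash
cat >> h.py <<'E'
def rectw(w,lo,hi):
    p=w.reshape(-1,3);p=p[~np.isnan(p[:,0])];p=p[((p>=lo)&(p<=hi)).all(1)]
    r=cv2.minAreaRect((p[:,:2]*1000).astype(np.float32));return np.round(r[0],1),np.round(r[1],1),round(r[2],1),len(p),(p.mean(0)*1000).round(1),np.median(p[:,2]).round(4)
E
python3 - <<'E'
from h import *
c=load('top0');w=cloud(c);ws=cloud(load('scene0'))
for W in(w,ws):
    print('pack',rectw(W,[.46,-.265,.024],[.55,-.15,.038]))
    print('box',rectw(W,[.35,-.47,.041],[.52,-.3,.053]))
    print('sill',rectw(W,[.38,-.332,.004],[.46,-.26,.012]))
# color mask blue on pack
hsv=cv2.cvtColor(c['pixels'],cv2.COLOR_RGB2HSV)
m=(hsv[...,0]>100)&(hsv[...,0]<125)&(hsv[...,1]>140);m[:, :375]=0;m[:,412:]=0;m[:200]=0;m[240:]=0
k,l,s,ce=cv2.connectedComponentsWithStats(m.astype(np.uint8))
for i in range(1,k):print(s[i],ce[i],onplane(c,*ce[i],.03).round(4))
# grips: orange top faces
m=((hsv[...,0]<18)&(hsv[...,1]>150)&(hsv[...,2]>150));m[:,:190]=0;m[:,260:]=0;m[:190]=0;m[270:]=0
k,l,s,ce=cv2.connectedComponentsWithStats(m.astype(np.uint8))
for i in range(1,k):
  if s[i,4]>10:
    p=w[l==i];v,u=np.nonzero(l==i);g=np.array([onplane(c,a,b,.102)[:2] for a,b in zip(u,v)]).astype(np.float32);l2=cv2.fitLine(g,cv2.DIST_L2,0,.01,.01).ravel()
    print(s[i],ce[i],np.nanmean(p,0).round(3),'plane',onplane(c,*ce[i],.102).round(4),np.degrees(np.arctan2(l2[1],l2[0])).round(1))
s=load('scene0')
for u,v in((255,455),(190,385)):
  print('foot4',onplane(s,255+u/10,155+v/10,.004).round(3))
print('foot4 grip top mid',onplane(s,255+22.8,155+21.7,.102).round(3))
E
```

```text
pack (array([ 522.9, -217.7]), array([89.4, 68. ]), 67.2, 290, array([ 511.1, -208.7,   30.6]), np.float64(0.0305))
box (array([ 436.9, -386.4]), array([103. , 119.6]), 78.6, 1265, array([ 434.3, -385.1,   47.6]), np.float64(0.0476))
sill (array([ 420.1, -297. ]), array([79.1, 69.9]), 0.3, 129, array([ 420.8, -307.1,    6.5]), np.float64(0.0063))
pack (array([ 526.7, -212.8]), array([75.7, 65. ]), 70.4, 154, array([ 515.9, -211.5,   29.9]), np.float64(0.03))
box (array([ 439.1, -390.9]), array([102.8, 124.4]), 78.2, 563, array([ 445.5, -389.3,   47.4]), np.float64(0.0474))
sill (array([ 421.1, -302.4]), array([57.2, 60. ]), 15.0, 51, array([ 423.4, -311. ,    6.5]), np.float64(0.0062))
[382 214   6   9  25] [384.28 218.16] [ 0.5194 -0.1793  0.03  ]
[399 221   6   9  24] [401.625      225.29166667] [ 0.4983 -0.2313  0.03  ]
[204 210   8   4  22] [207.68181818 211.63636364] [0.535 0.331 0.103] plane [0.5344 0.3316 0.102 ] 80.2
[234 216   9   5  30] [237.8        217.86666667] [0.517 0.247 0.101] plane [0.5172 0.2464 0.102 ] -78.6
[208 253   8   5  29] [211.37931034 254.96551724] [0.413 0.319 0.101] plane [0.4128 0.319  0.102 ] -74.8
foot4 [ 0.442 -0.109  0.004]
foot4 [ 0.394 -0.126  0.004]
foot4 grip top mid [ 0.419 -0.108  0.102]
```

```bash
python3 - <<'E'
from h import *
c=load('top0');w=cloud(c);ws=cloud(load('scene0'))
for W in(w,ws):
  p=W.reshape(-1,3);p=p[(p[:,2]>.045)&(p[:,2]<.2)&(p[:,0]>.48)&(p[:,0]<.7)&(p[:,1]<-.19)&(p[:,1]>-.32)]
  for x in np.arange(.49,.68,.02):
    q=p[abs(p[:,0]-x)<.01]
    if len(q):print(x.round(2),len(q),'ymax',q[:,1].max().round(3),'zmax',q[:,2].max().round(3))
f=lambda u,v,h:onplane(c,325+u/5,130+v/5,h).round(4)
print('sill',f(478,580,.006),f(471,616,.006),f(548,588,.006),f(545,626,.006))
E
python3 -m pendant '[[[5,5,0],[0,0,0],0]]'
```

```text
0.53 33 ymax -0.244 zmax 0.053
0.55 119 ymax -0.243 zmax 0.07
0.57 126 ymax -0.246 zmax 0.092
0.59 180 ymax -0.239 zmax 0.102
0.61 179 ymax -0.24 zmax 0.103
0.63 144 ymax -0.243 zmax 0.104
0.65 81 ymax -0.248 zmax 0.09
0.67 55 ymax -0.251 zmax 0.051
0.53 1 ymax -0.28 zmax 0.051
0.55 4 ymax -0.266 zmax 0.064
0.57 8 ymax -0.256 zmax 0.083
0.59 17 ymax -0.244 zmax 0.098
0.61 94 ymax -0.244 zmax 0.102
0.63 149 ymax -0.244 zmax 0.102
0.65 191 ymax -0.251 zmax 0.093
0.67 21 ymax -0.255 zmax 0.049
sill [ 0.4353 -0.2941  0.006 ] [ 0.4134 -0.2897  0.006 ] [ 0.4307 -0.3369  0.006 ] [ 0.4076 -0.3348  0.006 ]
clock: 0.22
position: [0.2565, -0.5441, 0.2079]
ee_rot: [0.818, -0.575, -0.001, 0.0]
ft_force: [0.9, 1.0, -1.1]
grip_width: 1.0
```

```bash
python3 -m pendant '[[[3.7,5.2,0],[0,0,6.8],0],[[3.7,5.2,0],[0,0,6.8],0],[[3.7,5.2,0],[0,0,6.8],0],[[3.7,5.2,0],[0,0,6.8],0],[[3.7,5.2,0],[0,0,6.8],0],[[3.7,5.2,0],[0,0,6.8],0],[[3.7,5.0,0],[0,0,6.8],0]]' 40; python3 - <<'E'
from h import *
c=snap('top','t1');w=cloud(c)
hsv=cv2.cvtColor(c['pixels'],cv2.COLOR_RGB2HSV)
crop('t1',325,130,485,280,5,'c5')
E
```

```text
clock: 1.1
position: [0.5107, -0.1842, 0.2061]
ee_rot: [0.983, -0.184, -0.002, 0.001]
ft_force: [0.6, -0.9, 0.4]
grip_width: 1.0
```

View pics/c5.png

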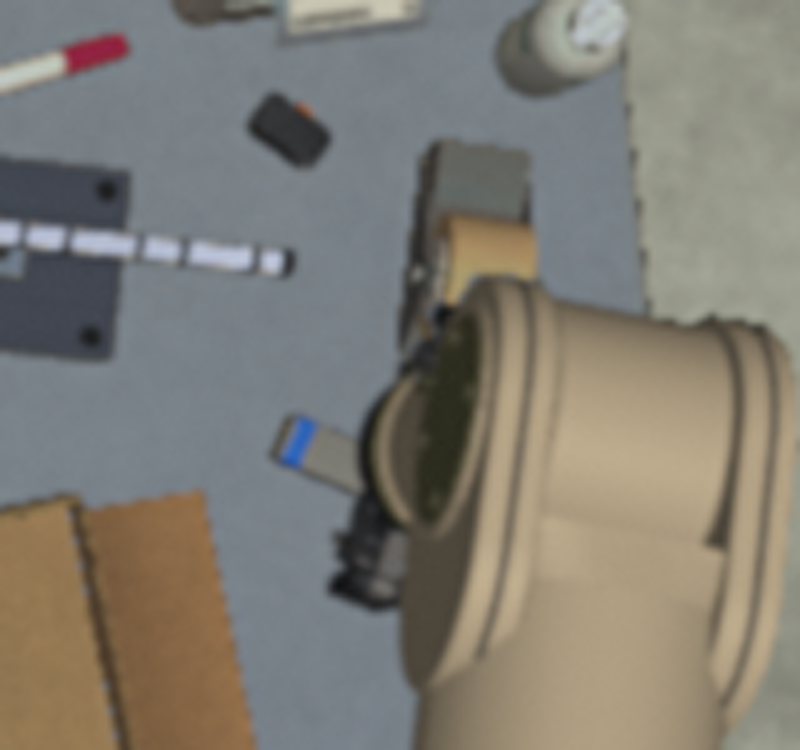

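```bash
python3 -m pendant '[[[0.8,0.2,-5],[0,0,-0.9],0],[[0,0,-5],[0,0,0],0],[[0,0,-4],[0,0,0],0],[[0,0,-2.5],[0,0,0],0],[[0,0,0],[0,0,0],0]]'
```

```text
clock: 1.78
position: [0.5234, -0.1691, 0.0359]
ee_rot: [0.983, -0.181, -0.002, -0.001]
ft_force: [-0.1, 0.3, 0.6]
grip_width: 1.001
```

```bash
python3 -m pendant '[[[-0.5,-1.3,0],[0,0,-0.9],0],[[0,0,0],[0,0,0],0],[[0,0,-1.1],[0,0,0],0],[[0,0,0],[0,0,0],0]]'
```

```text
clock: 2.28
position: [0.5198, -0.1845, 0.0276]
ee_rot: [0.982, -0.19, 0.001, -0.001]
ft_force: [0.5, 0.5, -0.5]
grip_width: 0.995
```

```bash
python3 -m pendant '[[[-0.1,0.2,-0.4],[0,0,0],0],[[0,0,0],[0,0,0],150],[[0,0,0],[0,0,0],255],[[0,0,0],[0,0,0],255],[[0,0,0],[0,0,0],255],[[0,0,0],[0,0,0],255]]' 40
```

```text
clock: 3.02
position: [0.5192, -0.1818, 0.0238]
ee_rot: [0.982, -0.19, 0.001, -0.001]
ft_force: [-0.8, -0.7, 0.2]
grip_width: 0.007
```

```bash
python3 -m pendant '[[[0,0,0],[0,0,0],255]]'; python3 - <<'E'
from h import *
snap('top','t2');snap('scene','s2')
crop('t2',325,150,485,270,5,'c6');crop('s2',180,140,340,260,5,'c7')
E
```

```text
clock: 3.15
position: [0.5193, -0.1819, 0.0238]
ee_rot: [0.982, -0.19, 0.001, -0.001]
ft_force: [0.7, 0.7, -0.1]
grip_width: -0.0
```

View pics/c6.png

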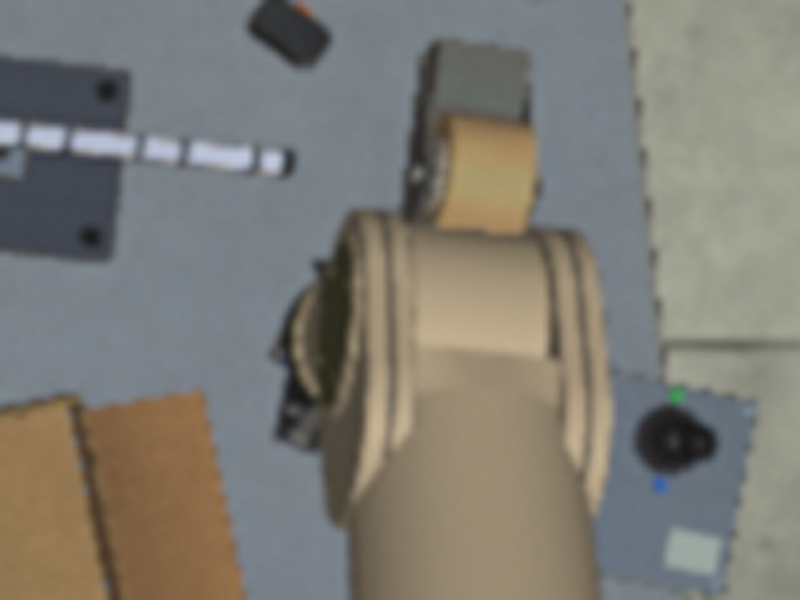

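View pics/c7.png

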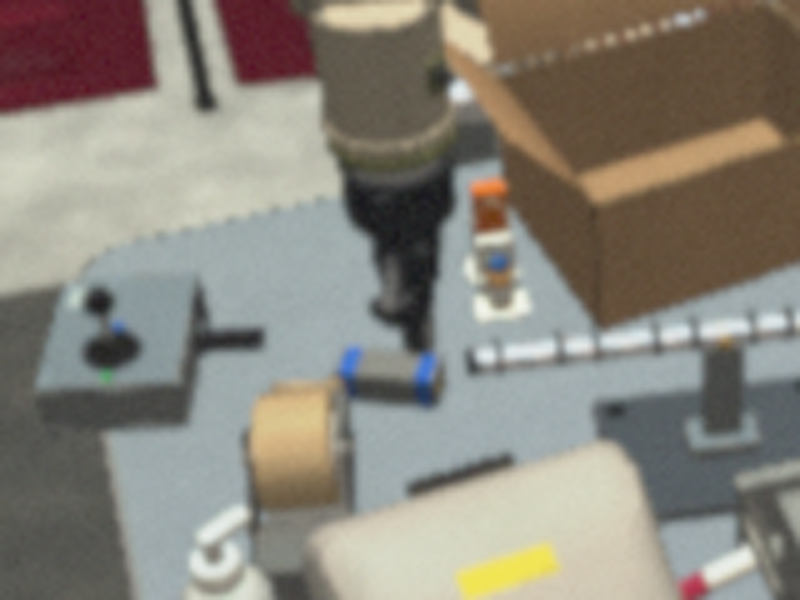

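```bash
python3 - <<'E'
from h import *
for n in('s2','t2'):
    c=load(n);K=c['K']
    def pr(p):
        q=R_(c).T@(np.array(p)-c['origin']);return (K@q/q[2])[:2].round(1)
    o=manip.get_obs();print(n,o['position'],pr(o['position']),pr([.519,-.182,.007]),'pack',pr([.509,-.2053,.03]))
    w=cloud(c)
    print(rectw(w,[.44,-.265,.024],[.58,-.15,.034]))
w=cloud(load('s2'))
for v in range(200,222,2):
    print(v,[tuple((w[v,u]*1000).round(0).astype(int)) for u in range(258,268,3)])
E
```

```text
s2 [ 0.51924196 -0.1818627   0.02382773] [264.7 213.4] [265.1 216.8] pack [257.6 211.5]
(array([ 530.3, -215.1]), array([74.4, 76.8]), 68.6, 150, array([ 516.5, -212. ,   29.3]), np.float64(0.0297))
t2 [ 0.51924196 -0.1818627   0.02382773] [384.8 218.3] [383.9 218.4] pack [393.  221.7]
(array([ 512.4, -166.9]), array([0.6, 9. ]), 88.7, 4, array([ 512.4, -166.9,   26.4]), np.float64(0.0266))
200 [(np.int64(572), np.int64(-202), np.int64(138)), (np.int64(571), np.int64(-192), np.int64(134)), (np.int64(537), np.int64(-179), np.int64(103)), (np.int64(421), np.int64(-159), np.int64(1))]
202 [(np.int64(578), np.int64(-203), np.int64(134)), (np.int64(570), np.int64(-193), np.int64(125)), (np.int64(543), np.int64(-181), np.int64(99)), (np.int64(432), np.int64(-161), np.int64(0))]
204 [(np.int64(542), np.int64(-202), np.int64(94)), (np.int64(559), np.int64(-193), np.int64(107)), (np.int64(550), np.int64(-182), np.int64(96)), (np.int64(445), np.int64(-163), np.int64(1))]
206 [(np.int64(448), np.int64(-198), np.int64(2)), (np.int64(531), np.int64(-192), np.int64(73)), (np.int64(534), np.int64(-
[... 825 characters left out ...]
.int64(28))]
216 [(np.int64(526), np.int64(-207), np.int64(23)), (np.int64(527), np.int64(-197), np.int64(22)), (np.int64(534), np.int64(-187), np.int64(25)), (np.int64(533), np.int64(-176), np.int64(22))]
218 [(np.int64(523), np.int64(-208), np.int64(11)), (np.int64(528), np.int64(-198), np.int64(13)), (np.int64(533), np.int64(-187), np.int64(15)), (np.int64(536), np.int64(-177), np.int64(15))]
220 [(np.int64(-9223372036854775808), np.int64(-9223372036854775808), np.int64(-9223372036854775808)), (np.int64(528), np.int64(-199), np.int64(3)), (np.int64(535), np.int64(-189), np.int64(7)), (np.int64(535), np.int64(-178), np.int64(4))]<stdin>:11: RuntimeWarning: invalid value encountered in cast
```

```bash
python3 - <<'E'
from h import *
crop('s2',235,170,290,225,12,'c8')
c=load('s2');w=cloud(c)
for v in range(176,214,3): print(v,[(int(u),*(np.nan_to_num(w[v,u])*1000).astype(int)) for u in range(250,270,4)])
E
```

```text
176 [(250, np.int64(542), np.int64(-214), np.int64(218)), (254, np.int64(547), np.int64(-202), np.int64(219)), (258, np.int64(549), np.int64(-189), np.int64(218)), (262, np.int64(553), np.int64(-177), np.int64(218)), (266, np.int64(551), np.int64(-164), np.int64(214))]
179 [(250, np.int64(540), np.int64(-215), np.int64(205)), (254, np.int64(552), np.int64(-203), np.int64(211)), (258, np.int64(553), np.int64(-191), np.int64(209)), (262, np.int64(556), np.int64(-178), np.int64(208)), (266, np.int64(549), np.int64(-165), np.int64(201))]
182 [(250, np.int64(534), np.int64(-216), np.int64(188)), (254, np.int64(547), np.int64(-204), np.int64(195)), (258, np.int64(554), np.int64(-192), np.int64(198)), (262, np.int64(556), np.int64(-179), np.int64(197)), (266, np.int64(550), np.int64(-166), np.int64(189))]
185 [(250, np.int64(313), np.int64(-209), np.int64(3)), (254, np.int64(550), np.int64(-206), np.int64(185)), (258, np.int64(556), np.int64(-193), np.int64(187)), (262, np.int64(552), np.int64(-180), np.int64(181)), (266, np.int64(550), np.int64(-167), np.int64(177))]
188 [(250, np.int64(33
[... 1671 characters left out ...]
, np.int64(2)), (258, np.int64(447), np.int64(-197), np.int64(2)), (262, np.int64(531), np.int64(-188), np.int64(72)), (266, np.int64(526), np.int64(-174), np.int64(64))]
209 [(250, np.int64(483), np.int64(-229), np.int64(25)), (254, np.int64(492), np.int64(-215), np.int64(30)), (258, np.int64(460), np.int64(-199), np.int64(-1)), (262, np.int64(531), np.int64(-190), np.int64(58)), (266, np.int64(530), np.int64(-176), np.int64(54))]
212 [(250, np.int64(504), np.int64(-232), np.int64(30)), (254, np.int64(506), np.int64(-218), np.int64(28)), (258, np.int64(513), np.int64(-204), np.int64(31)), (262, np.int64(520), np.int64(-190), np.int64(34)), (266, np.int64(518), np.int64(-176), np.int64(28))]
```

View pics/c8.png

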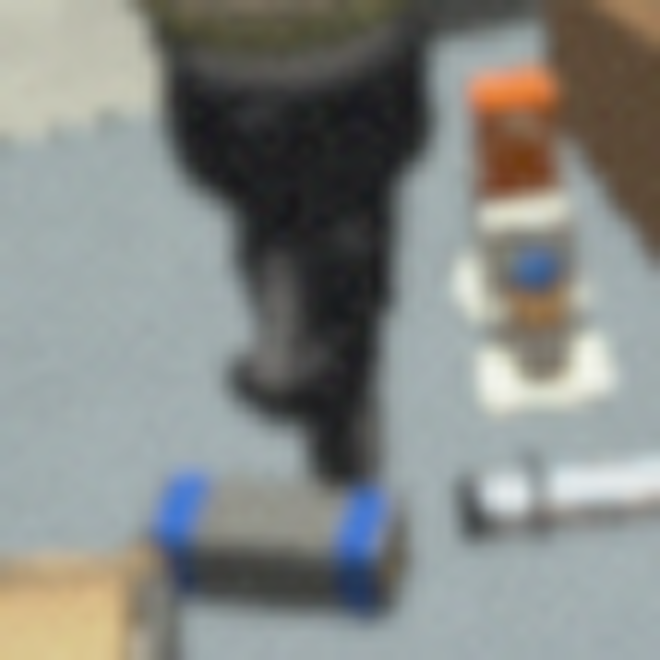

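```bash
python3 -m pendant '[[[0,0,4],[0,0,0],255],[[0,0,4],[0,0,0],255],[[0,0,0],[0,0,0],255],[[0,0,0],[0,0,0],255]]'; python3 - <<'E'
from h import *
snap('scene','s3');crop('s3',225,150,290,225,9,'c9')
c=load('s3');w=cloud(c);K=c['K']
o=manip.get_obs();print(o['position'])
p=o['position']
q=R_(c).T@(p-np.array([0,0,.017])-c['origin']);print('tip px',(K@q/q[2])[:2])
p=w.reshape(-1,3);m=(abs(p[:,0]-.52)<.07)&(abs(p[:,1]+.18)<.05)&(p[:,2]>.045)&(p[:,2]<.2)
p=p[m]
for z in np.arange(.05,.2,.01):
    q=p[abs(p[:,2]-z)<.005]
    if len(q):print(z.round(2),len(q),q.min(0).round(3),q.max(0).round(3))
E
```

```text
clock: 3.75
position: [0.5183, -0.1817, 0.105]
ee_rot: [0.982, -0.19, 0.0, -0.001]
ft_force: [-0.4, 0.8, 0.0]
grip_width: 0.0
[ 0.51849531 -0.18159382  0.10513272]
tip px [262.93266934 199.9461351 ]
0.13 8 [ 0.521 -0.195  0.13 ] [ 0.53  -0.174  0.135]
0.14 14 [ 0.518 -0.195  0.137] [ 0.533 -0.172  0.145]
0.15 20 [ 0.514 -0.196  0.145] [ 0.534 -0.171  0.154]
0.16 5 [ 0.526 -0.193  0.156] [ 0.537 -0.176  0.162]
0.17 9 [ 0.513 -0.197  0.165] [ 0.545 -0.168  0.175]
0.18 20 [ 0.499 -0.206  0.176] [ 0.554 -0.162  0.183]
0.19 23 [ 0.485 -0.21   0.185] [ 0.562 -0.158  0.194]
0.2 18 [ 0.482 -0.213  0.195] [ 0.564 -0.158  0.2  ]
```

View pics/c9.png

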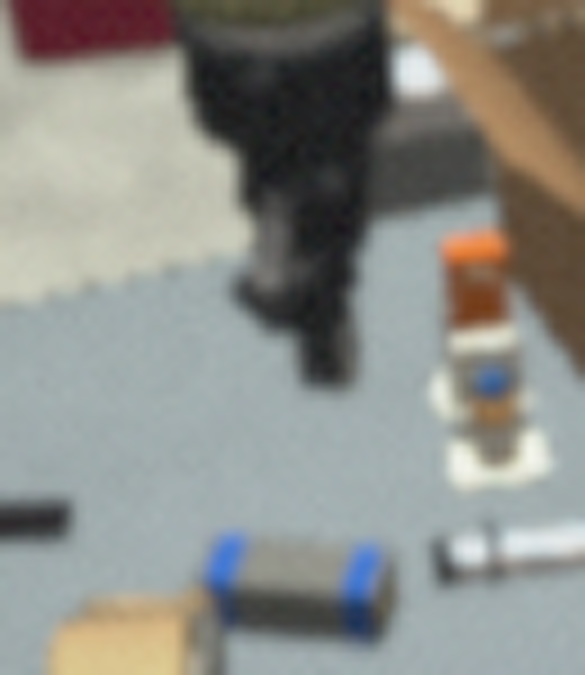

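```bash
python3 -m pendant '[[[-4,-1,0],[0,0,0],255],[[-3,-0.5,-2],[0,0,0],255],[[0,0,-3.5],[0,0,0],255],[[0,0,-1.5],[0,0,0],255],[[0,0,0],[0,0,0],255]]';python3 -m pendant '[[[0,0,-0.5],[0,0,0],255],[[0,0,-0.5],[0,0,0],255]]'; python3 -m pendant '[[[0,0,0],[0,0,0],255]]'
```

```text
clock: 4.42
position: [0.4446, -0.1959, 0.0299]
ee_rot: [0.982, -0.189, -0.002, -0.002]
ft_force: [-0.3, 0.1, 0.3]
grip_width: 0.002
clock: 4.68
position: [0.4462, -0.1959, 0.0208]
ee_rot: [0.982, -0.189, -0.001, -0.002]
ft_force: [-0.3, 0.6, 0.2]
grip_width: -0.001
clock: 4.8
position: [0.4465, -0.1959, 0.0209]
ee_rot: [0.982, -0.189, -0.001, -0.002]
ft_force: [-0.8, 0.6, 1.1]
grip_width: -0.0
```

```bash
python3 - <<'E'
from h import *
snap('scene','s4');crop('s4',225,150,290,225,9,'c10')
E
```

```text
(no output)
```

View pics/c10.png

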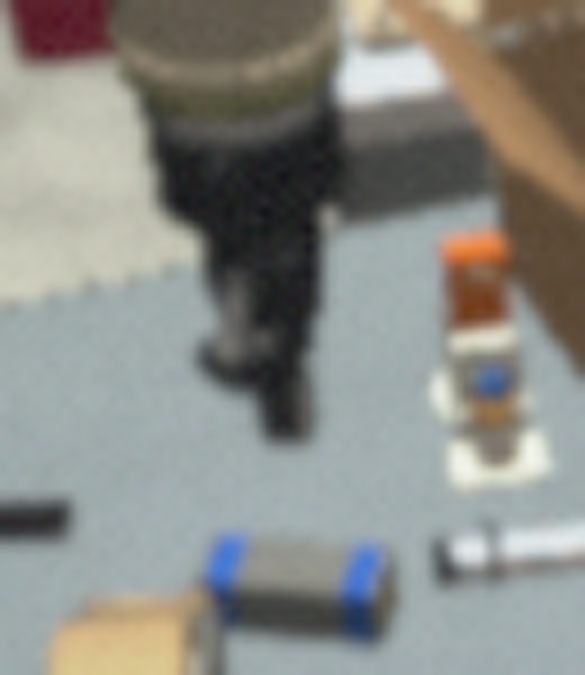

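```bash
for i in 1 2 3 4 5 6; do echo; done; python3 -m pendant '[[[0,0,-0.5],[0,0,0],255]]'|grep -E "pos|force"; python3 -m pendant '[[[0,0,-0.5],[0,0,0],255]]'|grep -E "pos|force";python3 -m pendant '[[[0,0,-0.5],[0,0,0],255]]'|grep -E "pos|force"
```

```text
position: [0.4471, -0.1961, 0.0165]
ft_force: [0.8, -0.2, 0.2]
position: [0.4472, -0.1962, 0.0113]
ft_force: [-0.0, -0.3, 0.7]
position: [0.4472, -0.1962, 0.0059]
ft_force: [0.2, 0.0, -0.1]
```

```bash
for i in 1; do python3 -m pendant '[[[0,0,-0.5],[0,0,0],255]]'|grep -E "pos|force"; done; python3 -m pendant '[[[0,0,-0.5],[0,0,0],255]]'|grep -E "pos|force"; python3 - <<'E'
from h import *
c=snap('scene','s5');crop('s5',225,150,290,225,9,'c11');w=cloud(c)
p=w.reshape(-1,3);o=manip.get_obs();t=np.array(o['position']);m=(abs(p[:,0]-t[0])<.06)&(abs(p[:,1]-t[1])<.04)&(p[:,2]>.008)&(p[:,2]<.1)
p=p[m]
for z in np.arange(.01,.08,.005):
    q=p[abs(p[:,2]-z)<.0025]
    if len(q):print(z.round(3),len(q),q.min(0).round(3),q.max(0).round(3))
from scipy.spatial.transform import Rotation as R
print(np.round(o['joint_pos'],3))
E
```

```text
position: [0.4471, -0.1962, 0.0005]
ft_force: [0.9, -0.8, -0.6]
position: [0.447, -0.1962, -0.005]
ft_force: [0.1, 0.5, 0.4]
0.015 1 [ 0.451 -0.193  0.014] [ 0.451 -0.193  0.014]
0.02 5 [ 0.445 -0.21   0.018] [ 0.456 -0.188  0.021]
0.025 5 [ 0.45  -0.213  0.026] [ 0.5   -0.188  0.027]
0.03 33 [ 0.445 -0.236  0.028] [ 0.505 -0.187  0.032]
0.035 12 [ 0.447 -0.234  0.033] [ 0.505 -0.186  0.037]
0.04 5 [ 0.445 -0.209  0.038] [ 0.461 -0.186  0.042]
0.045 8 [ 0.454 -0.206  0.043] [ 0.463 -0.19   0.047]
0.05 5 [ 0.452 -0.209  0.048] [ 0.461 -0.189  0.05 ]
0.055 1 [ 0.456 -0.189  0.057] [ 0.456 -0.189  0.057]
0.06 3 [ 0.443 -0.193  0.058] [ 0.462 -0.183  0.062]
0.065 5 [ 0.424 -0.199  0.063] [ 0.462 -0.176  0.067]
0.07 9 [ 0.417 -0.223  0.068] [ 0.48  -0.174  0.072]
0.075 7 [ 0.417 -0.206  0.073] [ 0.487 -0.174  0.077]
0.08 8 [ 0.413 -0.205  0.078] [ 0.483 -0.172  0.082]
[ 0.729  0.318 -0.451  2.008  0.177  0.856 -0.199]
```

```bash
python3 -m pendant '[[[0,0,-0.5],[0,0,0],255]]'|grep -E "pos|force"; python3 -m pendant '[[[0,0,-0.4],[0,0,0],255]]'|grep -E "pos|force"; python3 -m pendant '[[[0,0,-0.3],[0,0,0],255]]'|grep -E "pos|force"
```

```text
position: [0.4468, -0.1961, -0.0107]
ft_force: [-1.2, 0.3, 0.0]
position: [0.4467, -0.1961, -0.0151]
ft_force: [0.0, -0.4, -0.7]
position: [0.4467, -0.196, -0.0184]
ft_force: [-0.6, 0.2, 0.7]
```

```bash
python3 -m pendant '[[[0,0,-0.2],[0,0,0],255]]'|grep -E "pos|force"; python3 -m pendant '[[[0,0,-0.2],[0,0,0],255]]'|grep -E "pos|force"; 
```

```text
position: [0.4467, -0.196, -0.0206]
ft_force: [-1.1, -0.0, -0.1]
position: [0.4468, -0.1961, -0.0218]
ft_force: [-11.7, 4.3, 35.9]
```

```bash
python3 -m pendant '[[[0,0,2],[0,0,0],255],[[0,0,6],[0,0,0],0],[[1,0,2],[0,0,0],0],[[4,0.8,0],[0,0,0],0],[[2,0.5,0],[0,0,0],0],[[0,0,0],[0,0,0],0]]'
```

```text
clock: 6.9
position: [0.5185, -0.1833, 0.0824]
ee_rot: [0.982, -0.19, 0.0, -0.001]
ft_force: [-0.1, -0.1, -0.7]
grip_width: 1.002
```

```bash
python3 -m pendant '[[[0,0.1,-5],[0,0,0],0],[[0,0,-3],[0,0,0],0],[[0,0,-1],[0,0,0],0],[[0,0,0],[0,0,0],0]]'
```

```text
clock: 7.4
position: [0.5162, -0.184, -0.009]
ee_rot: [0.982, -0.19, 0.0, -0.001]
ft_force: [-0.9, -0.0, 0.8]
grip_width: 0.994
```

```bash
python3 -m pendant '[[[0.2,0.2,-0.6],[0,0,0],0],[[0,0,0],[0,0,0],150],[[0,0,0],[0,0,0],255],[[0,0,0],[0,0,0],255],[[0,0,0],[0,0,0],255],[[0,0,0],[0,0,0],255]]' 40; python3 - <<'E'
from h import *
snap('scene','s6');crop('s6',225,150,290,225,9,'c12')
E
```

```text
clock: 8.15
position: [0.5203, -0.1828, -0.012]
ee_rot: [0.982, -0.19, 0.003, -0.0]
ft_force: [0.7, -0.9, -1.5]
grip_width: 0.342
```

View pics/c12.png

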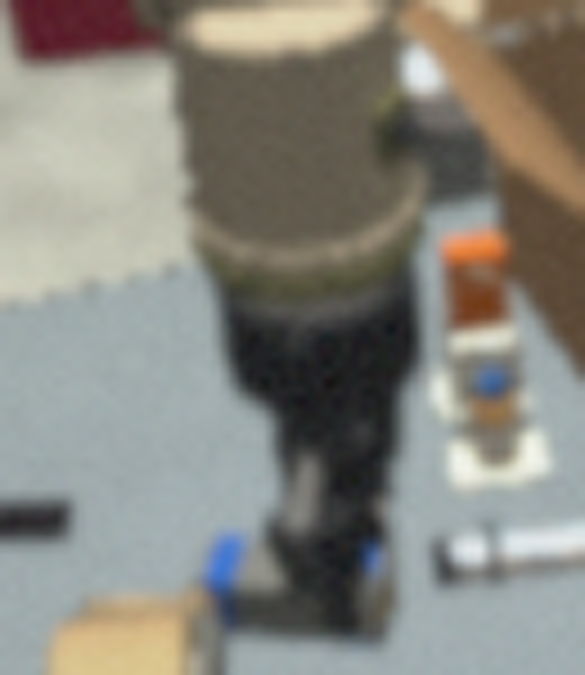

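```bash
python3 -m pendant '[[[0,0,3],[0,0,0],255],[[0,0,0],[0,0,0],255],[[-3,-2.7,0],[0,0,3.5],255],[[-3,-2.6,0],[0,0,3.5],255],[[-2.4,-2.2,0],[0,0,3.5],255],[[0,0,0],[0,0,0],255],[[0,0,0],[0,0,0],255]]'; python3 - <<'E'
from h import *
snap('scene','s7');crop('s7',190,150,290,230,7,'c13')
snap('top','t7');crop('t7',365,190,475,280,6,'c14')
E
```

```text
clock: 9.07
position: [0.4309, -0.2576, 0.0138]
ee_rot: [0.995, -0.097, -0.001, -0.002]
ft_force: [0.7, 0.0, -1.6]
grip_width: 0.342
```

View pics/c13.png

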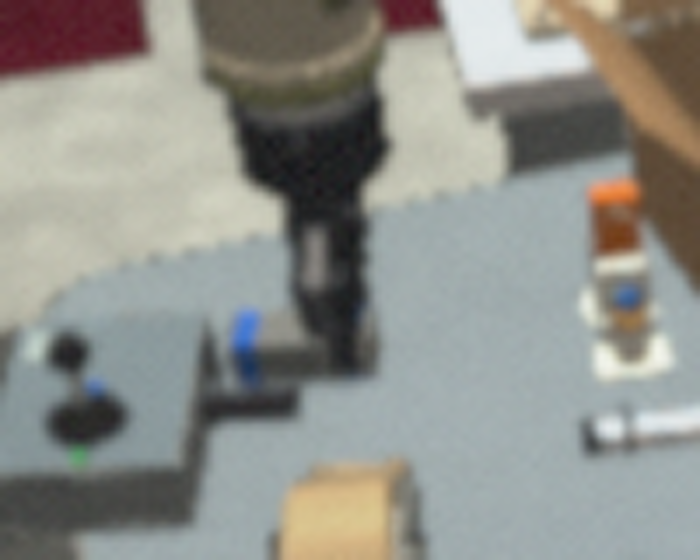

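View pics/c14.png

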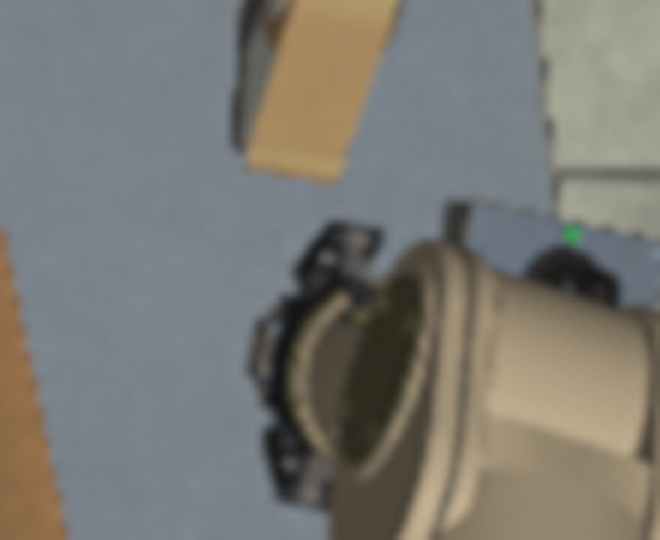

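```bash
python3 - <<'E'
from h import *
c=load('s7');w=cloud(c);s0=cloud(load('scene0'))
p=w[185:210,218:250].reshape(-1,3)
# crop region of pack visible: c13 (230-370,300-380)
u0,v0,u1,v1=190+228//7,150+305//7,190+330//7+1,150+388//7+1
q=w[v0:v1,u0:u1].reshape(-1,3)
for lo,hi in((.05,.062),(.028,.048)):
    r=q[(q[:,2]>lo)&(q[:,2]<hi)&(q[:,0]>.39)&(q[:,0]<.47)];print(lo,len(r),r.min(0).round(3),r.max(0).round(3),r.mean(0).round(4))
    l=cv2.fitLine(r[:,:2].astype(np.float32),cv2.DIST_HUBER,0,.01,.01).ravel();print(l.round(4),np.degrees(np.arctan2(l[1],l[0])))
# sill points front edge from s0 vs now
print(rectw(w,[.38,-.332,.004],[.46,-.26,.010]))
m=(w[...,2]>.003)&(w[...,2]<.0105)&(w[...,0]>.39)&(w[...,0]<.46)&(w[...,1]>-.335)&(w[...,1]<-.28)
v,u=np.nonzero(m);print(len(u))
for a in sorted(set(u)):print(a,v[u==a],(w[v[u==a],a,:]*1000).round(0).tolist()[:4])
E
```

```text
0.05 72 [ 0.405 -0.322  0.051] [ 0.458 -0.27   0.059] [ 0.4278 -0.2989  0.0549]
[ 0.673   0.7396  0.4277 -0.2988] 47.700676
0.028 54 [ 0.43  -0.322  0.028] [ 0.453 -0.271  0.047] [ 0.438  -0.298   0.0386]
[ 0.2798  0.9601  0.438  -0.298 ] 73.75279
(array([ 430. , -298.6]), array([70.7, 51.6]), 84.9, 44, array([ 425., -307.,    6.]), np.float64(0.0055))
59
221 [204 206 207 208 209] [[401.0, -331.0, 5.0], [413.0, -332.0, 5.0], [417.0, -333.0, 4.0], [425.0, -333.0, 6.0]]
222 [206 207 208 209] [[416.0, -329.0, 7.0], [424.0, -329.0, 9.0], [425.0, -330.0, 5.0], [430.0, -330.0, 4.0]]
223 [205 206 208 209 210 211 213] [[408.0, -325.0, 4.0], [413.0, -325.0, 4.0], [425.0, -326.0, 4.0], [430.0, -327.0, 3.0]]
224 [205 206 207 208 214] [[413.0, -321.0, 7.0], [417.0, -321.0, 6.0], [421.0, -322.0, 4.0], [429.0, -322.0, 6.0]]
225 [205 206 207 208 209] [[414.0, -317.0, 8.0], [419.0, -318.0, 7.0], [423.0, -318.0, 5.0], [429.0, -319.0, 5.0]]
226 [205 206 207 208 209] [[414.0, -314.0, 7.0], [422.0, -314.0, 8.0], [427.0, -315.0, 8.0], [428.0, -315.0, 4.0]]
227 [205 206 208 209] [[413.0, -310.0, 5.0], [419.0, -311.0, 5.0], [436.0, -311.0, 10.0], [434.0, -312.0, 3.0]]
228 [205 206 207 208 209] [[414.0, -306.0, 4.0], [423.0, -307.0, 7.0], [423.0, -308.0, 3.0], [435.0, -308.0, 8.0]]
229 [205 206 207 208] [[416.0, -303.0, 6.0], [422.0, -303.0, 6.0], [427.0, -304.0, 5.0], [435.0, -304.0, 7.0]]
230 [205 206 207 211] [[420.0, -299.0, 8.0], [427.0, -299.0, 9.0], [427.0, -300.0, 4.0], [449.0, -302.0, 4.0]]
231 [205 206 207 208] [[423.0, -295.0, 10.0], [424.0, -296.0, 6.0], [430.0, -297.0, 6.0], [435.0, -297.0, 5.0]]
232 [205 206 207 208] [[418.0, -292.0, 5.0], [425.0, -292.0, 6.0], [430.0, -293.0, 5.0], [438.0, -293.0, 8.0]]
233 [205 207 211] [[419.0, -288.0, 4.0], [431.0, -289.0, 6.0], [452.0, -292.0, 4.0]]
```

```bash
python3 -m pendant '[[[0.3,0,-1],[0,0,0],255],[[0,0,-0.5],[0,0,0],255],[[0,0,0],[0,0,0],255]]'; python3 - <<'E'
from h import *
c=snap('scene','s8');crop('s8',205,180,255,220,16,'c15')
w=cloud(c);q=w[190:212,218:240].reshape(-1,3)
r=q[(q[:,2]>.012)&(q[:,2]<.032)&(q[:,0]>.41)&(q[:,0]<.46)]
l=cv2.fitLine(r[:,:2].astype(np.float32),cv2.DIST_HUBER,0,.01,.01).ravel();print(len(r),l.round(4),np.degrees(np.arctan2(l[1],l[0])))
E
```

```text
clock: 9.55
position: [0.4354, -0.2557, -0.0028]
ee_rot: [0.995, -0.095, -0.001, -0.002]
ft_force: [-0.8, -0.8, -2.4]
grip_width: 0.345
66 [ 0.1569  0.9876  0.4414 -0.3035] 80.97251
```

View pics/c15.png

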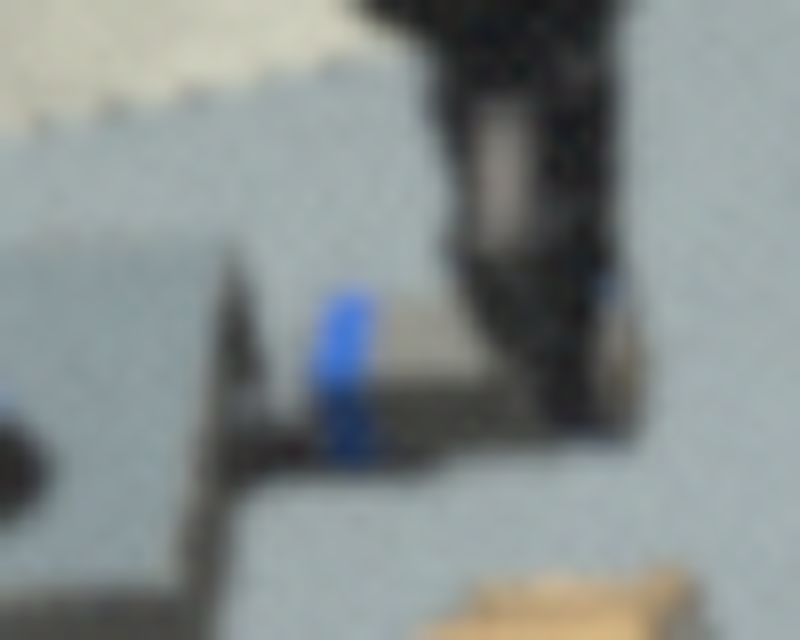

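```bash
python3 -m pendant '[[[-0.3,-1,0],[0,0,-0.4],255],[[-0.2,-0.8,-0.05],[0,0,0],255],[[0,0,0],[0,0,0],255]]';python3 -m pendant '[[[-0.1,-0.5,0],[0,0,0],255],[[0,0,0],[0,0,0],255]]'
```

```text
clock: 9.98
position: [0.4301, -0.2758, -0.0027]
ee_rot: [0.995, -0.099, -0.0, -0.002]
ft_force: [-0.2, -0.0, -2.6]
grip_width: 0.341
clock: 10.22
position: [0.4288, -0.2812, -0.0028]
ee_rot: [0.995, -0.099, -0.0, -0.002]
ft_force: [-0.3, -0.6, -2.9]
grip_width: 0.338
```

```bash
python3 -m pendant '[[[-0.1,-0.6,0],[0,0,0],255],[[-0.1,-0.4,0],[0,0,0],255],[[0,0,0],[0,0,0],255]]';python3 -m pendant '[[[-0.1,-0.5,0],[0,0,0],255],[[-0.1,-0.5,0],[0,0,0],255],[[0,0,0],[0,0,0],255]]'
```

```text
clock: 10.6
position: [0.4267, -0.2916, -0.0028]
ee_rot: [0.995, -0.099, -0.0, -0.002]
ft_force: [0.0, -0.9, -2.8]
grip_width: 0.342
clock: 10.98
position: [0.4246, -0.3023, -0.0029]
ee_rot: [0.995, -0.099, -0.0, -0.002]
ft_force: [-0.6, -0.9, -2.4]
grip_width: 0.344
```

```bash
python3 - <<'E'
from h import *
snap('scene','s9');crop('s9',205,180,255,220,16,'c16')
E
```

```text
(no output)
```

View pics/c16.png

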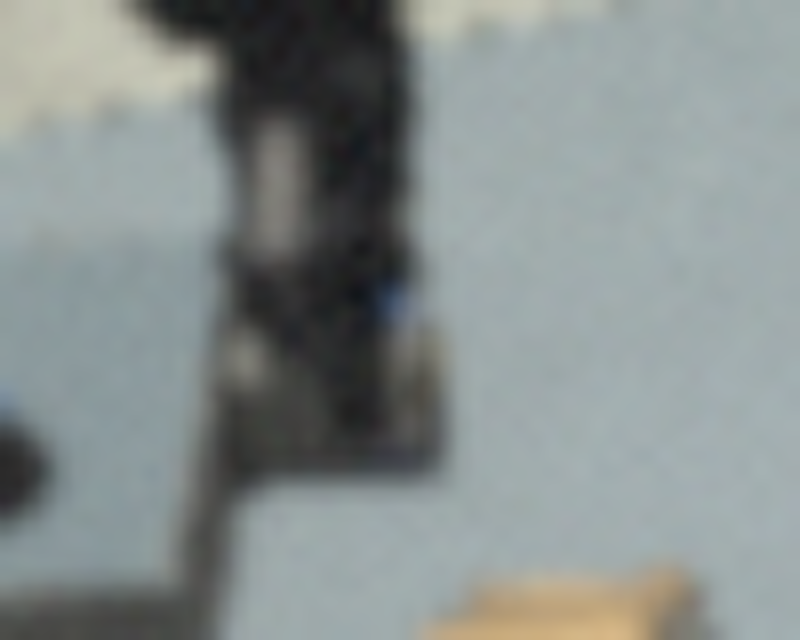

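```bash
python3 -m pendant '[[[-0.1,-0.5,0],[0,0,0],255],[[-0.1,-0.5,0],[0,0,0],255],[[0,0,0],[0,0,0],255]]';python3 -m pendant '[[[-0.05,-0.3,0],[0,0,0],255],[[0,0,0],[0,0,0],255]]'
```

```text
clock: 11.4
position: [0.4225, -0.3126, -0.0029]
ee_rot: [0.995, -0.099, -0.0, -0.002]
ft_force: [0.0, -0.6, -4.2]
grip_width: 0.343
clock: 11.65
position: [0.4219, -0.3159, -0.003]
ee_rot: [0.995, -0.099, -0.001, -0.002]
ft_force: [-0.4, -0.6, -3.2]
grip_width: 0.341
```

```bash
python3 -m pendant '[[[-0.04,-0.2,0],[0,0,0],255]]'|grep -E "pos|for";python3 -m pendant '[[[-0.04,-0.2,0],[0,0,0],255]]'|grep -E "pos|for"
```

```text
position: [0.4216, -0.3176, -0.003]
ft_force: [-0.3, 0.6, -2.2]
position: [0.4212, -0.3194, -0.003]
ft_force: [0.8, 7.9, -1.9]
```

```bash
python3 -m pendant '[[[-0.03,-0.15,0],[0,0,0],255]]'|grep -E "pos|for";python3 -m pendant '[[[0,0,0],[0,0,0],255],[[0,0,0],[0,0,0],150],[[0,0,0],[0,0,0],120],[[0,0,0],[0,0,0],120],[[0,0,0],[0,0,0],120]]'
```

```text
position: [0.4211, -0.3194, -0.0032]
ft_force: [-0.1, 10.2, 0.4]
clock: 12.65
position: [0.4218, -0.321, -0.0021]
ee_rot: [0.995, -0.098, 0.0, -0.002]
ft_force: [-0.7, -0.3, 0.2]
grip_width: 0.534
```

```bash
python3 -m pendant '[[[0,0.1,0],[0,0,0],60],[[0,0,0],[0,0,0],60],[[0,0,4],[0,0,0],60],[[0,0,4],[0,0,0],60],[[0,0,3],[0,0,0],60],[[0,0,0],[0,0,0],120]]'; python3 - <<'E'
from h import *
c=snap('scene','s10');crop('s10',180,175,255,230,10,'c17')
E
```

```text
clock: 13.4
position: [0.4212, -0.3193, 0.1107]
ee_rot: [0.995, -0.098, -0.0, -0.003]
ft_force: [-0.4, -0.3, -0.5]
grip_width: 0.567
```

View pics/c17.png

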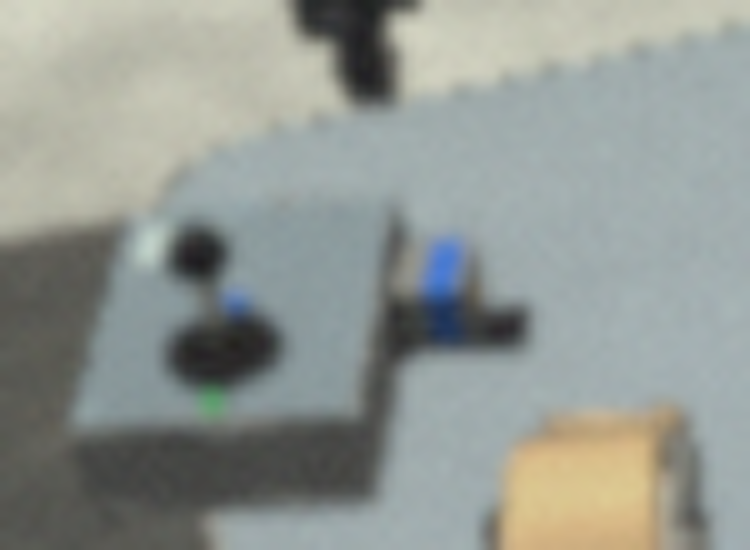

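```bash
python3 -m pendant '[[[2.2,-3.6,0],[0,0,0],120],[[2,-3.3,0],[0,0,0],120],[[0,0,0],[0,0,0],120],[[0,0,0],[0,0,0],120]]'; python3 - <<'E'
from h import *
c=snap('scene','s11');crop('s11',180,165,255,220,10,'c18')
c=snap('top','t11');crop('t11',425,205,485,275,9,'c19')
E
```

```text
clock: 13.95
position: [0.4611, -0.3873, 0.1038]
ee_rot: [0.995, -0.098, -0.005, -0.005]
ft_force: [-0.8, 0.1, 0.5]
grip_width: 0.527
```

View pics/c18.png

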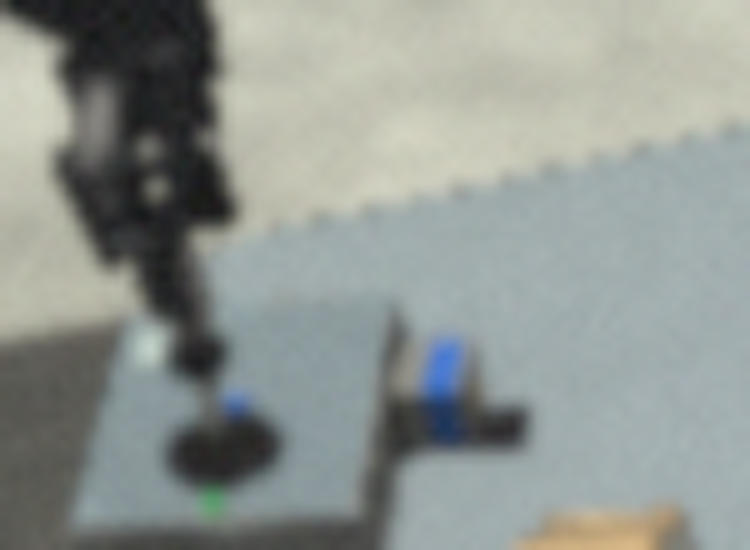

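View pics/c19.png

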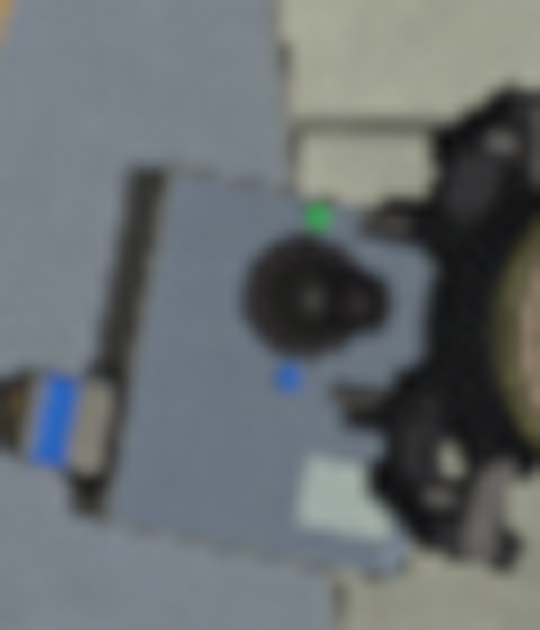

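```bash
python3 - <<'E'
from h import *
c=load('t11');w=cloud(c)
for h in(.12,.13):print(onplane(c,425+380/9,205+218/9,h).round(3),onplane(c,425+355/9,205+402/9,h).round(3),'knob',onplane(c,425+368/9,205+300/9,.1).round(3))
p=w[205:265,455:475].reshape(-1,3);p=p[(p[:,2]>.115)&(p[:,2]<.16)]
for x0,x1 in((.42,.46),(.46,.55)):
  q=p[(p[:,0]>x0)&(p[:,0]<x1)];print(len(q),q.min(0).round(3),q.max(0).round(3),q.mean(0).round(3))
E
```

```text
[ 0.489 -0.394  0.12 ] [ 0.432 -0.386  0.12 ] knob [ 0.463 -0.398  0.1  ]
[ 0.489 -0.39   0.13 ] [ 0.433 -0.382  0.13 ] knob [ 0.463 -0.398  0.1  ]
15 [ 0.425 -0.376  0.137] [ 0.439 -0.37   0.16 ] [ 0.434 -0.372  0.147]
18 [ 0.481 -0.394  0.134] [ 0.495 -0.378  0.157] [ 0.488 -0.384  0.145]
```

```bash
python3 -m pendant '[[[0.2,-0.5,0],[0.5,0,0],120],[[0,0,-2.5],[0,0,0],120],[[0,0,-2],[0,0,0],120],[[0,0,0],[0,0,0],120]]'; python3 - <<'E'
from h import *
c=snap('scene','s12');crop('s12',180,165,255,220,10,'c20')
c=snap('top','t12');crop('t12',425,205,485,275,9,'c21')
E
```

```text
clock: 14.55
position: [0.4628, -0.3925, 0.0588]
ee_rot: [0.995, -0.097, -0.005, -0.009]
ft_force: [0.1, 1.0, 0.1]
grip_width: 0.531
```

View pics/c20.png

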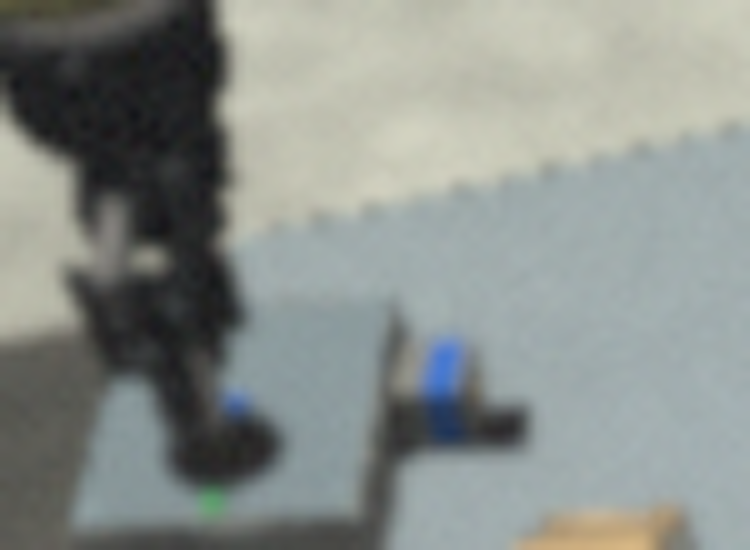

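View pics/c21.png

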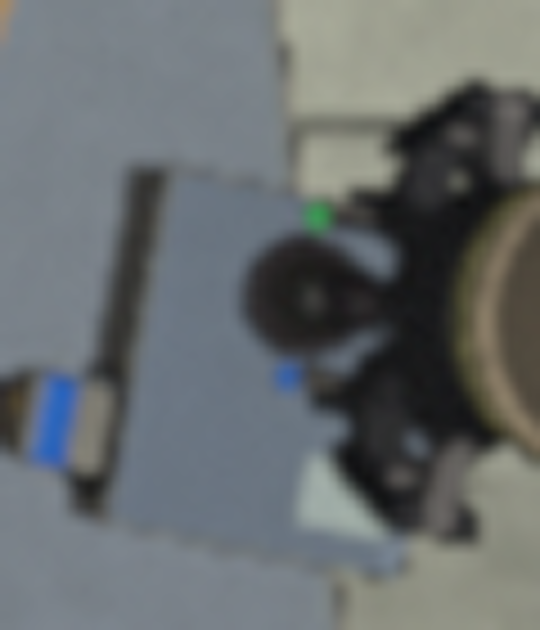

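```bash
python3 -m pendant '[[[0,0,-0.5],[0,0,0],120],[[-1,0.2,0],[0,0,0],120],[[-0.9,0.2,0],[0,0,0],120],[[0,0,0],[0,0,0],120]]'; python3 - <<'E'
from h import *
c=snap('top','t13');crop('t13',425,205,485,275,9,'c22')
E
```

```text
clock: 15.15
position: [0.4444, -0.3896, 0.0574]
ee_rot: [0.995, -0.097, -0.002, -0.007]
ft_force: [0.2, -1.1, -0.4]
grip_width: 0.53
```

View pics/c22.png

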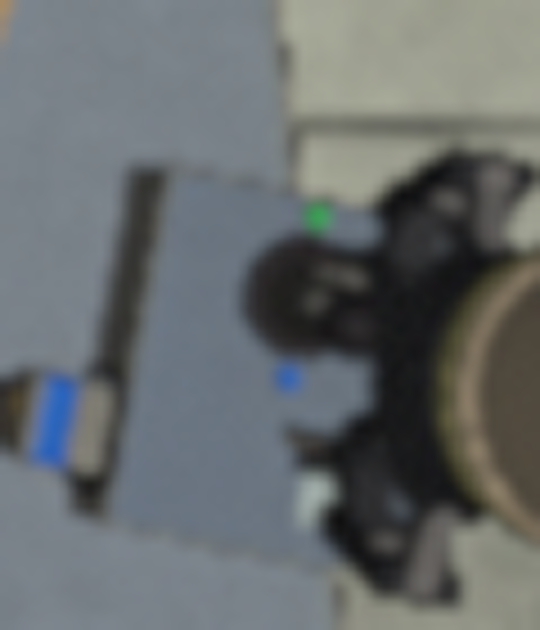

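```bash
python3 -m pendant '[[[-0.5,0.1,0],[0,0,0],120],[[-0.5,0.1,0],[0,0,0],120],[[0,0,0],[0,0,0],120]]'; python3 - <<'E'
from h import *
c=snap('top','t14');crop('t14',425,205,485,275,9,'c23')
c=snap('scene','s14');crop('s14',180,165,255,220,10,'c24')
E
```

```text
clock: 15.58
position: [0.4349, -0.3874, 0.0575]
ee_rot: [0.995, -0.097, -0.001, -0.007]
ft_force: [2.6, -1.7, -1.8]
grip_width: 0.53
```

View pics/c23.png

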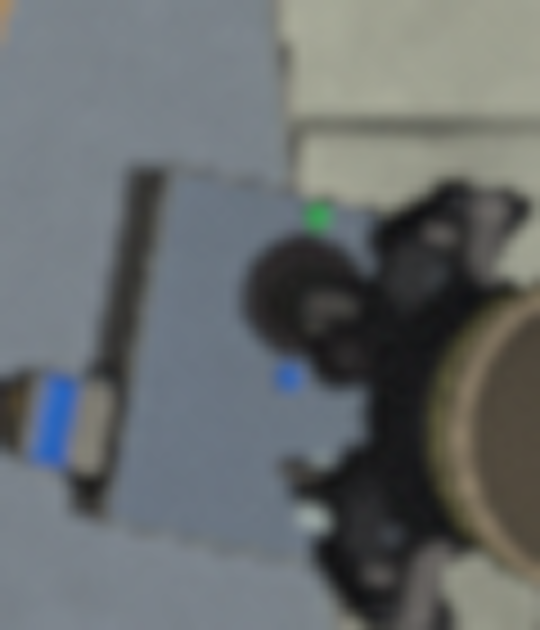

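View pics/c24.png

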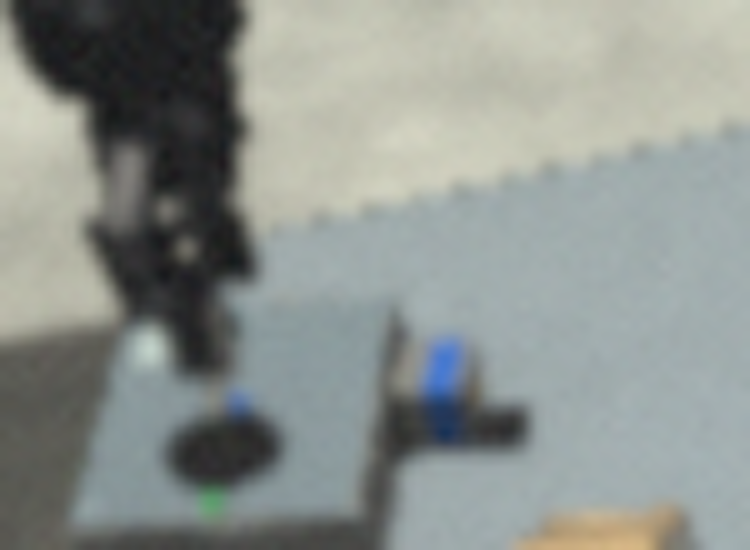

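```bash
python3 -m pendant '[[[-0.15,0.03,0],[0,0,0],120],[[0,0,0],[0,0,0],120],[[0,0,0],[0,0,0],120],[[0,0,0],[0,0,0],120],[[0,0,0],[0,0,0],120],[[0,0,0],[0,0,0],120],[[0,0,0],[0,0,0],120],[[0,0,0],[0,0,0],120],[[0,0,0],[0,0,0],120],[[0,0,0],[0,0,0],120],[[0,0,0],[0,0,0],120],[[0,0,0],[0,0,0],120]]'; python3 - <<'E'
from h import *
c=snap('top','t15');crop('t15',425,205,485,275,9,'c25')
E
python3 -m pendant '[[[0,0,0],[0,0,0],120],[[0,0,0],[0,0,0],120],[[0,0,0],[0,0,0],120]]'
```

```text
clock: 17.18
position: [0.4342, -0.3869, 0.0575]
ee_rot: [0.995, -0.097, -0.001, -0.007]
ft_force: [1.9, -1.5, -0.5]
grip_width: 0.528
clock: 17.6
position: [0.4342, -0.3869, 0.0575]
ee_rot: [0.995, -0.097, -0.001, -0.007]
ft_force: [2.1, -0.8, -2.2]
grip_width: 0.527
```

View pics/c25.png

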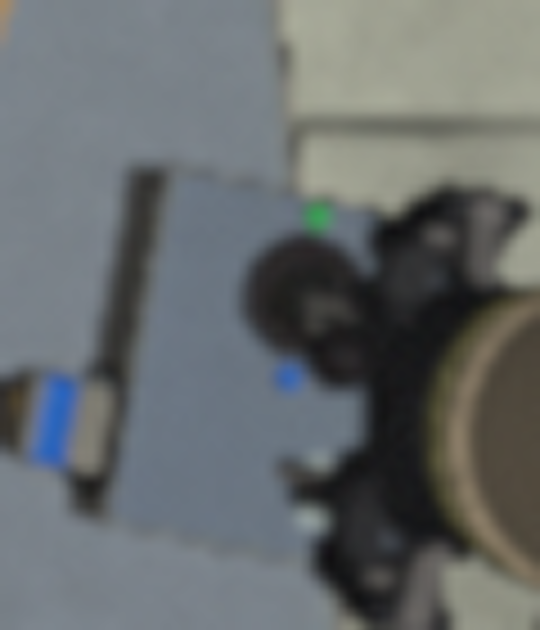

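```bash
python3 -m pendant '[[[1.5,-0.3,0],[0,0,0],120],[[1.2,-0.2,0],[0,0,0],120],[[0,0,0],[0,0,0],120],[[0,0,4],[0,0,0],120],[[0,0,5],[0,0,0],120],[[0,5,4],[0,0,0],60],[[0,6,0],[0,0,0],0],[[0,6,0],[0,0,0],0],[[0,0,0],[0,0,0],0]]'; python3 - <<'E'
from h import *
c=snap('top','t16');crop('t16',325,150,485,270,5,'c26')
w=cloud(c);print('box',rectw(w,[.35,-.47,.041],[.52,-.335,.053]))
f=lambda u,v,h:onplane(c,u,v,h).round(4)
E
```

```text
clock: 18.73
position: [0.4613, -0.2184, 0.1893]
ee_rot: [0.995, -0.097, -0.002, -0.008]
ft_force: [0.3, -0.6, 0.2]
grip_width: 1.0
box (array([0., 0.]), array([0., 0.]), 0.0, 0, array([nan, nan, nan]), np.float64(nan))h.py:24: RuntimeWarning: Mean of empty slice.
  r=cv2.minAreaRect((p[:,:2]*1000).astype(np.float32));return np.round(r[0],1),np.round(r[1],1),round(r[2],1),len(p),(p.mean(0)*1000).round(1),np.median(p[:,2]).round(4)
  ret = um.true_divide(
  return _methods._mean(a, axis=axis, dtype=dtype,
  ret = ret.dtype.type(ret / rcount)
```

View pics/c26.png

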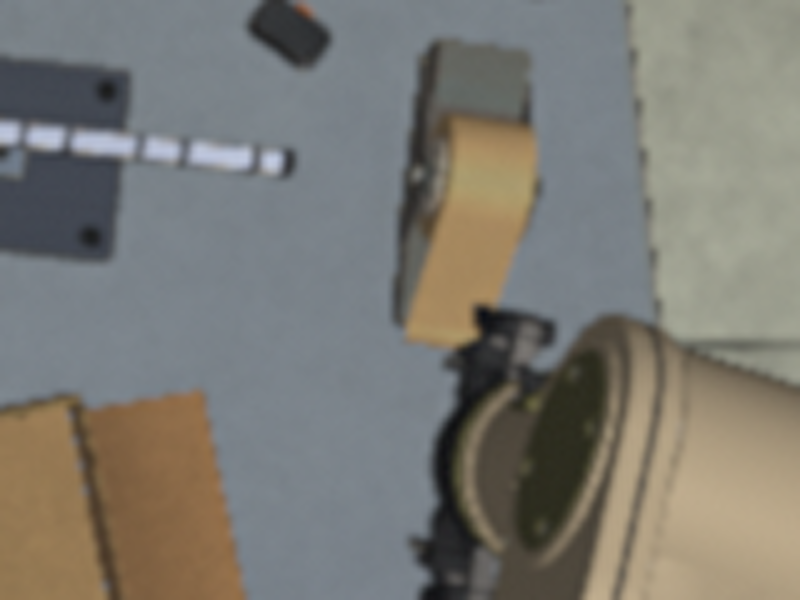

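```bash
python3 - <<'E'
from h import *
c=load('top0');w=cloud(c);ws=cloud(load('scene0'))
for W in (w,ws):
  p=W.reshape(-1,3);p=p[~np.isnan(p[:,0])]
  for x in(.40,.45,.5,.55,.6):
    q=p[(abs(p[:,0]-x)<.02)&(p[:,1]>.35)&(p[:,1]<.6)&(p[:,2]>.03)]
    if len(q):
      i=q[:,1].argmin();print(x,'crate ymin',q[i].round(3),'z max',q[q[:,1]<q[i,1]+.05][:,2].max().round(3))
f=lambda u,v,h:onplane(c,u,v,h).round(4)
print('bar ends',f(262,169.4,.121),f(383.4,182.4,.121))
crop('top0',255,155,325,190,11,'c27');crop('top0',320,155,390,190,11,'c28')
E
```

```text
0.4 crate ymin [0.381 0.415 0.295] z max 0.319
0.45 crate ymin [0.461 0.424 0.308] z max 0.317
0.5 crate ymin [0.486 0.427 0.301] z max 0.313
0.55 crate ymin [0.537 0.441 0.3  ] z max 0.318
0.6 crate ymin [0.595 0.446 0.297] z max 0.312
0.4 crate ymin [0.382 0.41  0.3  ] z max 0.316
0.45 crate ymin [0.434 0.419 0.305] z max 0.315
0.5 crate ymin [0.483 0.424 0.293] z max 0.311
0.55 crate ymin [0.536 0.435 0.308] z max 0.316
0.6 crate ymin [0.602 0.441 0.298] z max 0.311
bar ends [0.6525 0.1773 0.121 ] [ 0.618  -0.1614  0.121 ]
```

View pics/c27.png

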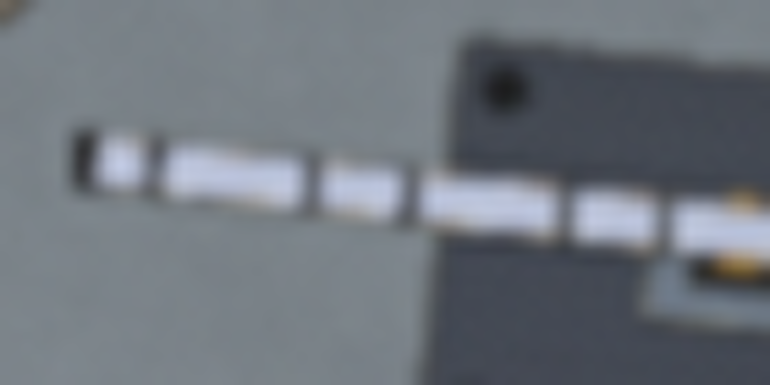

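View pics/c28.png

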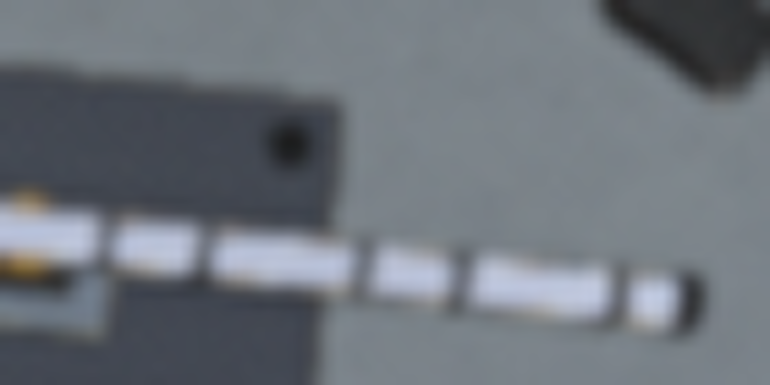

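```bash
python3 - <<'E'
from h import *
c=load('top0')
for n,u,v in(('LO',255+233/11,155+180/11),('LI',255+488/11,155+203/11),('M',322.5,155+233/11),('RI',320+283.5/11,155+261/11),('RO',320+539/11,155+287/11)):
    print(n,onplane(c,u,v,.123).round(4))
E
```

```text
LO [0.6469 0.1375 0.123 ]
LI [0.6415 0.073  0.123 ]
M [0.6342 0.0085 0.123 ]
RI [ 0.6274 -0.0563  0.123 ]
RO [ 0.6212 -0.121   0.123 ]
```

```bash
python3 -m pendant '[[[4,4,1],[0,0,0],0],[[3,5.5,0],[0,0,0],0],[[0,5.5,0],[0,0,0],0],[[0,5.5,0],[0,0,0],0],[[0,5.5,0],[0,0,0],0],[[0,5.5,0],[0,0,0],0],[[0,5.5,0],[0,0,0],0],[[0,5.5,0],[0,0,0],0],[[0,5.5,0],[0,0,0],0],[[0,4,0],[0,0,0],0],[[0,0,0],[0,0,0],0]]'; python3 - <<'E'
from h import *
c=snap('top','t17');crop('t17',175,130,335,280,5,'c29')
w=cloud(c)
print(onplane(c,325+0,130,.03))
crop('t17',415,225,485,275,11,'c30')
E
```

```text
clock: 20.15
position: [0.5349, 0.2962, 0.1949]
ee_rot: [0.993, -0.114, -0.005, -0.006]
ft_force: [0.0, -0.4, 0.6]
grip_width: 0.999
[ 7.85833769e-01 -9.17174347e-05  3.00000000e-02]
```

View pics/c29.png

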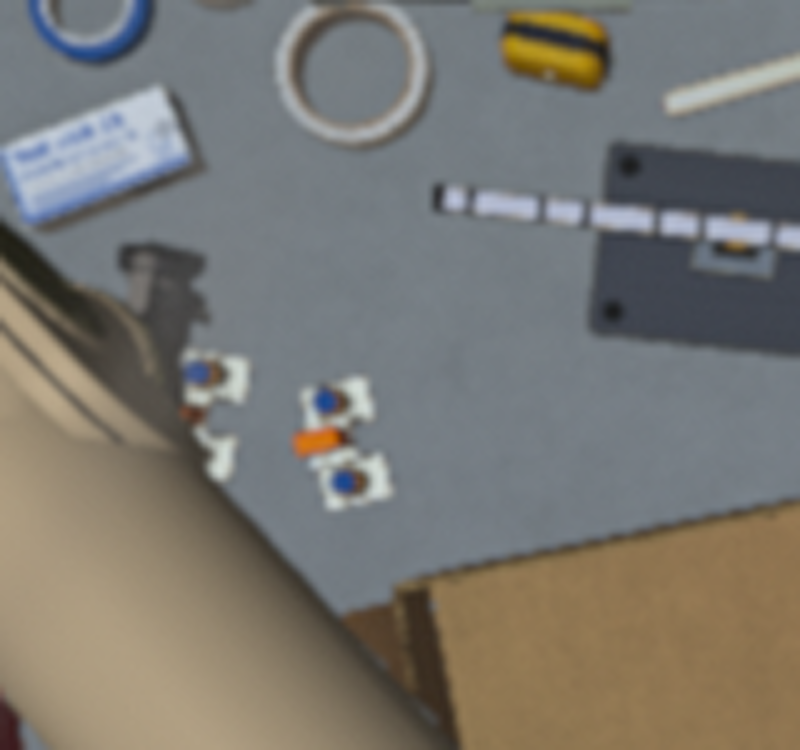

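View pics/c30.png

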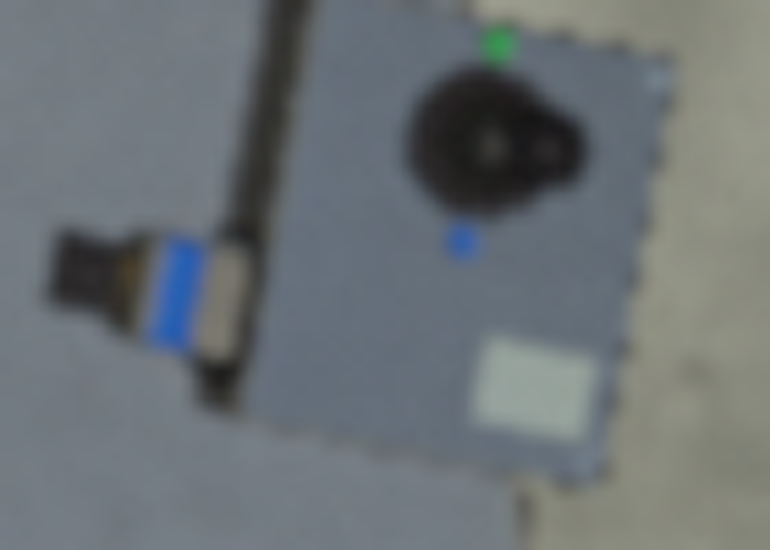

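```bash
python3 - <<'E'
from h import *
c=snap('scene','s17')
crop('s17',250,60,450,220,4,'c31')
w=cloud(c)
o=manip.get_obs();print(np.round(o['joint_pos'],2))
p=cloud(load('t17')).reshape(-1,3);p=p[(p[:,2]>.32)&(p[:,1]>.2)&(p[:,0]>.2)&(p[:,2]<1)]
for y in np.arange(.25,.55,.04):
    q=p[abs(p[:,1]-y)<.02]
    if len(q):print(y.round(2),len(q),q.min(0).round(2),q.max(0).round(2))
E
```

```text
[ 0.05  0.42 -0.81  1.49  0.29  1.36 -1.01]
0.25 2387 [0.42 0.23 0.32] [0.6  0.27 0.63]
0.29 2048 [0.45 0.27 0.32] [0.6  0.31 0.62]
0.33 635 [0.49 0.31 0.57] [0.57 0.35 0.61]
0.37 8 [0.53 0.35 0.58] [0.54 0.35 0.59]
```

View pics/c31.png

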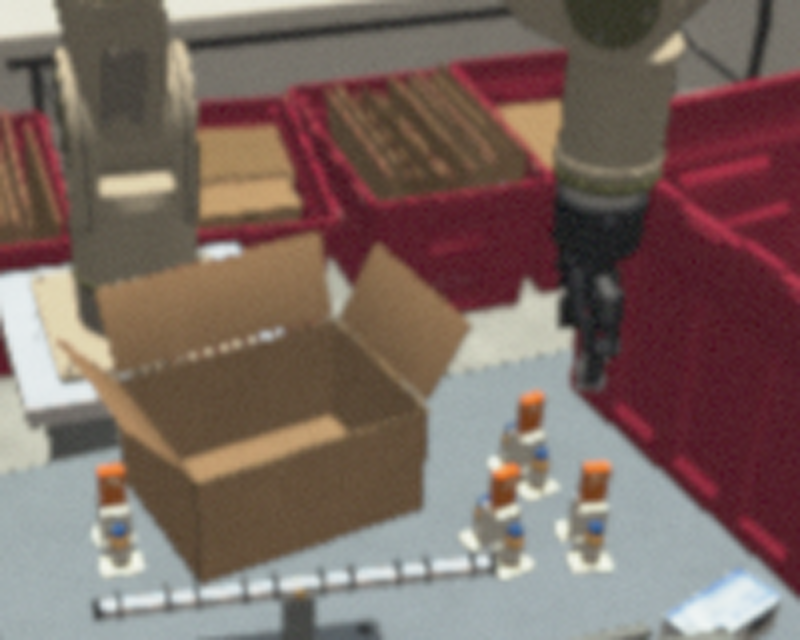

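```bash
python3 -m pendant '[[[0,3.3,0],[0,0,3],0],[[0,0,-3],[0,0,0],0],[[0,0,-2.5],[0,0,0],0],[[0,0,0],[0,0,0],0]]'
```

```text
clock: 20.75
position: [0.5418, 0.3166, 0.138]
ee_rot: [0.995, -0.096, -0.004, -0.003]
ft_force: [0.2, 0.3, -0.4]
grip_width: 0.995
```

```bash
python3 -m pendant '[[[-0.7,1.5,0],[0,0,0.5],0],[[0,0,0],[0,0,0],0],[[0,0,-3],[0,0,0],0],[[0,0,0],[0,0,0],0]]'; python3 - <<'E'
from h import *
c=snap('scene','s18')
crop('s18',360,130,420,210,9,'c32')
E
```

```text
clock: 21.25
position: [0.5369, 0.3321, 0.1118]
ee_rot: [0.996, -0.092, -0.002, -0.004]
ft_force: [0.5, 0.1, 0.1]
grip_width: 0.996
```

View pics/c32.png

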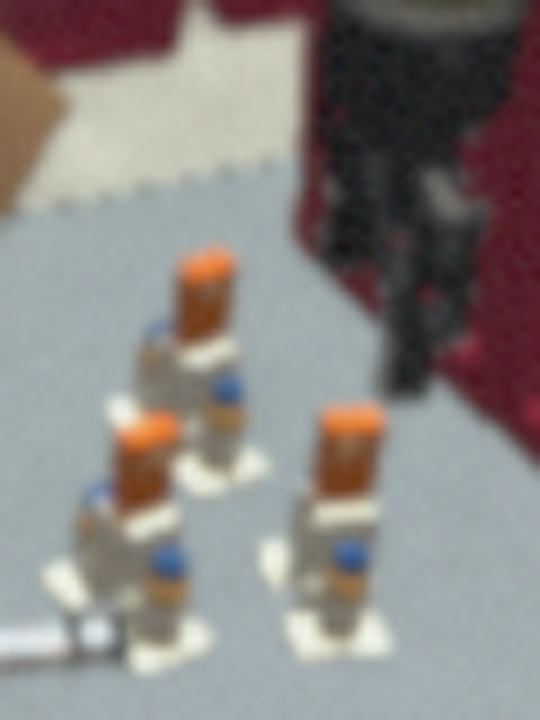

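```bash
cat >> h.py <<'E'
def pr(c,p):
    q=R_(c).T@(np.array(p)-c['origin']);return (c['K']@q/q[2])[:2].round(1)
E
python3 - <<'E'
from h import *
c=load('s18')
p=np.array([.5369,.3321]);xd=np.array([.983,-.183])
for r in(.042,.05):print(pr(c,[*(p+r*xd),.146]),pr(c,[*(p+r*xd),.14]))
print('h1 top',pr(c,[.5344,.3316,.102]),'seen',360+352/9,130+410/9)
print('h2 top',pr(c,[.5172,.2464,.102]),'seen',360+148/9,130+428/9)
print('h3 top',pr(c,[.4128,.319,.102]),'seen',360+207/9,130+266/9)
E
```

```text
[404.1 173. ] [403.8 174.3]
[404.7 174.3] [404.4 175.6]
h1 top [398.9 175.3] seen 399.1111111111111 175.55555555555554
h2 top [376.1 176.4] seen 376.44444444444446 177.55555555555554
h3 top [382.9 158.1] seen 383.0 159.55555555555554
```

```bash
python3 -m pendant '[[[-0.2,0,-3],[0,0,0],0],[[0,0,-3],[0,0,0],0],[[0,0,0],[0,0,0],0]]' 30;
```

```text
clock: 21.68
position: [0.5386, 0.3346, 0.0585]
ee_rot: [0.996, -0.093, 0.003, -0.007]
ft_force: [0.0, 0.1, 0.1]
grip_width: 0.998
```

```bash
python3 -m pendant '[[[-0.4,-0.3,-1.5],[0,0,0],0],[[0,0,0],[0,0,0],0],[[0,0,0],[0,0,0],200],[[0,0,0],[0,0,0],255],[[0,0,0],[0,0,0],255],[[0,0,0],[0,0,0],255],[[0,0,0],[0,0,0],255]]' 40;
```

```text
clock: 22.55
position: [0.5368, 0.333, 0.0481]
ee_rot: [0.996, -0.093, 0.006, -0.009]
ft_force: [0.6, -0.6, 0.1]
grip_width: 0.157
```

```bash
python3 -m pendant '[[[0,0,5],[0,0,0],255],[[0,0,5.5],[0,0,0],255],[[0,0,5.5],[0,0,0],255],[[2,-5,0],[0,0,1],255],[[2,-5,0],[0,0,1],255],[[2,-5,0],[0,0,1],255],[[2,-5,0],[0,0,1],255],[[1.5,-3,0],[0,0,1],255],[[0,0,0],[0,0,0],255],[[0,0,0],[0,0,0],255]]'
```

```text
clock: 23.8
position: [0.6305, 0.0957, 0.2117]
ee_rot: [0.999, -0.046, 0.004, -0.008]
ft_force: [-0.3, 0.9, -1.3]
grip_width: 0.158
```

```bash
python3 -m pendant '[[[1.1,-1.9,0],[0,0,-0.4],255],[[0,0,0],[0,0,0],255],[[0,0,0],[0,0,0],255]]';python3 - <<'E'
from h import *
c=snap('scene','s19');crop('s19',300,140,390,215,8,'c33')
c=snap('top','t19');crop('t19',255,140,345,210,8,'c34')
E
```

```text
clock: 24.18
position: [0.6419, 0.0773, 0.2118]
ee_rot: [0.999, -0.049, 0.004, -0.008]
ft_force: [-0.7, 0.2, -1.2]
grip_width: 0.158
```

View pics/c33.png

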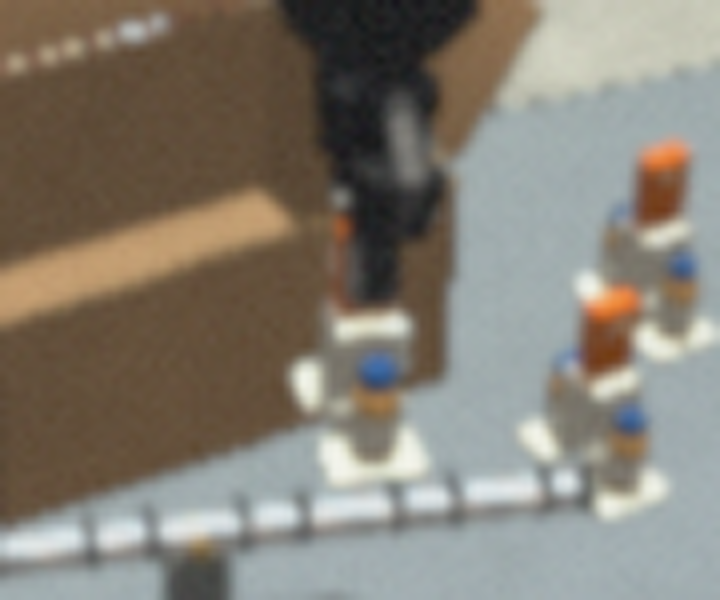

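View pics/c34.png

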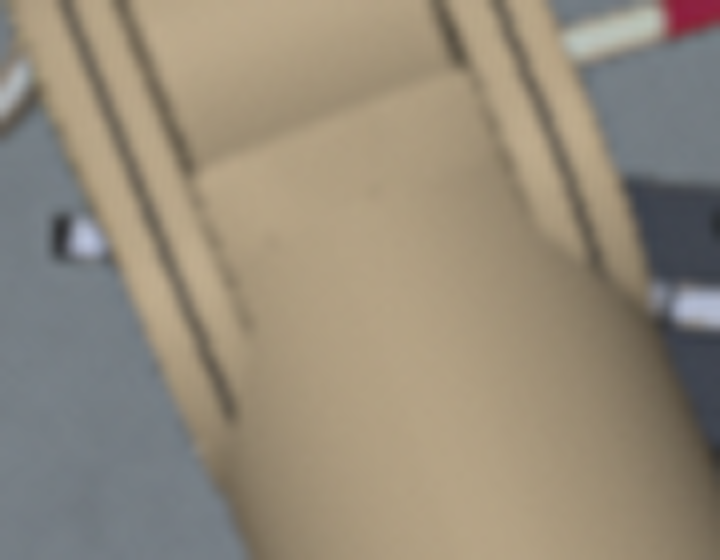

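```bash
python3 - <<'E'
from h import *
c=load('s19')
def hp(x,y,z,yaw,dx,dy,dz):
    a=np.radians(yaw);return [x+np.cos(a)*dx-np.sin(a)*dy,y+np.sin(a)*dx+np.cos(a)*dy,z+dz]
for dx,dz in((.012,-.022),(.016,-.024),(.02,-.026)):
    print('h2',pr(c,hp(.5172,.2464,.080,12,dx,0,dz)),'h3',pr(c,hp(.4128,.319,.080,12,dx,0,dz)),'held',pr(c,hp(.6419,.0773-.0014,.2118+.032,-5.6,dx,0,dz)),'seat',pr(c,[.6415,.073,.121]))
print('seen h2',300+615/8,140+382/8,'h3',300+668/8,140+232/8,'held',300+370/8,140+325/8,'seat',300+352/8,140+505/8)
E
```

```text
h2 [376.8 187.3] h3 [383.4 168.5] held [346.2 180.6] seat [343.1 202.1]
h2 [377.3 188.3] h3 [383.9 169.5] held [346.5 181.8] seat [343.1 202.1]
h2 [377.9 189.3] h3 [384.5 170.4] held [346.8 183.1] seat [343.1 202.1]
seen h2 376.875 187.75 h3 383.5 169.0 held 346.25 180.625 seat 344.0 203.125
```

```bash
python3 -m pendant '[[[0,-0.15,-1.5],[0,0,0],255],[[0,0,-1.5],[0,0,0],255],[[0,0,0],[0,0,0],255]]';python3 -m pendant '[[[0,0,-1],[0,0,0],255],[[0,0,-1],[0,0,0],255],[[0,0,0],[0,0,0],255]]';python3 - <<'E'
from h import *
c=snap('scene','s20');crop('s20',300,140,390,215,8,'c35')
E
```

```text
clock: 24.65
position: [0.6412, 0.0757, 0.1788]
ee_rot: [0.999, -0.049, 0.003, -0.008]
ft_force: [-0.9, 0.7, -1.3]
grip_width: 0.159
clock: 25.02
position: [0.6413, 0.0758, 0.1573]
ee_rot: [0.999, -0.048, 0.003, -0.008]
ft_force: [0.1, 0.0, -1.9]
grip_width: 0.16
```

View pics/c35.png

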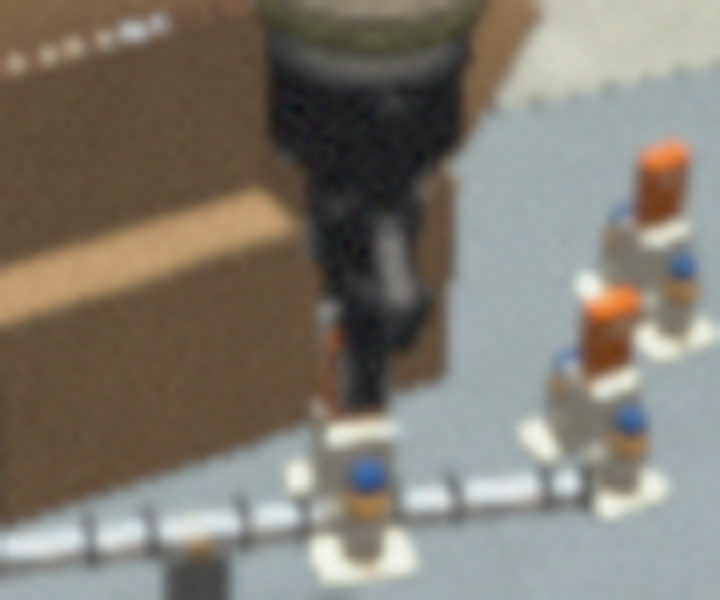

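```bash
python3 -m pendant '[[[0,0,-1.5],[0,0,0],255],[[0,0,-1.5],[0,0,0],255],[[0,0,0],[0,0,0],255]]';python3 -m pendant '[[[0,0,-0.6],[0,0,0],255],[[0,0,0],[0,0,0],255]]';python3 - <<'E'
from h import *
c=snap('scene','s21');crop('s21',300,140,390,215,8,'c36')
E
```

```text
clock: 25.45
position: [0.6412, 0.0758, 0.1256]
ee_rot: [0.999, -0.048, 0.003, -0.008]
ft_force: [-0.3, -0.1, -0.2]
grip_width: 0.159
clock: 25.7
position: [0.6413, 0.0758, 0.1193]
ee_rot: [0.999, -0.048, 0.003, -0.008]
ft_force: [-0.2, -0.6, -1.4]
grip_width: 0.157
```

View pics/c36.png

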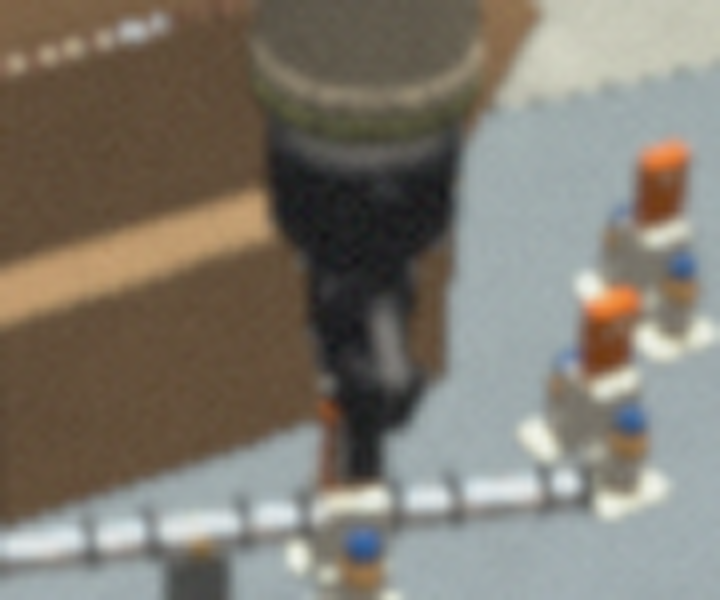

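```bash
python3 -m pendant '[[[0,0,-0.4],[0,0,0],255],[[0,0,0],[0,0,0],255]]';python3 -m pendant '[[[0,0,0],[0,0,0],200],[[0,0,0],[0,0,0],120],[[0,0,0],[0,0,0],60],[[0,0,0],[0,0,0],30]]'; python3 - <<'E'
from h import *
c=snap('scene','s22');crop('s22',260,140,390,235,6,'c37')
E
```

```text
clock: 26.0
position: [0.6419, 0.0761, 0.1162]
ee_rot: [0.999, -0.048, 0.004, -0.008]
ft_force: [0.0, -0.8, -1.4]
grip_width: 0.154
clock: 26.5
position: [0.6423, 0.0762, 0.1169]
ee_rot: [0.999, -0.048, 0.005, -0.008]
ft_force: [0.4, -1.0, 0.4]
grip_width: 0.841
```

View pics/c37.png

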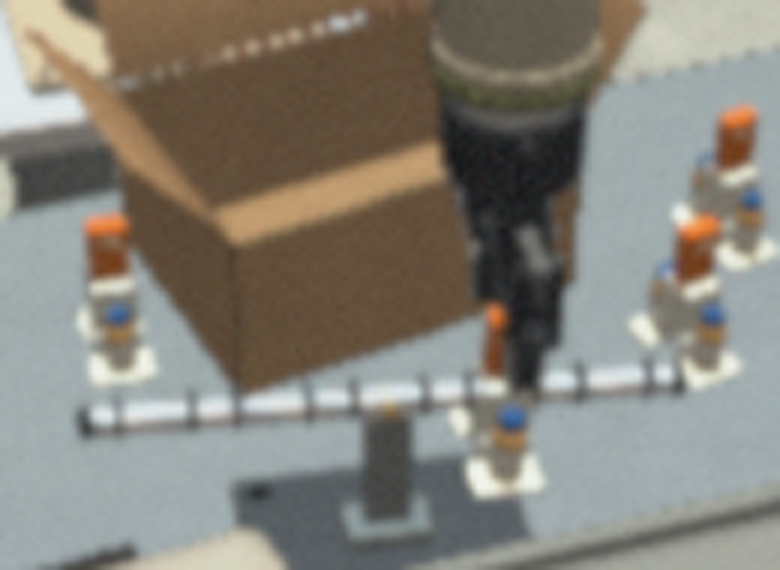

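```bash
python3 -m pendant '[[[0,0,3],[0,0,0],0],[[0,0,4],[0,0,0],0],[[0,0,2],[0,0,0],0],[[-3,4,0],[0,0,4.5],0],[[-3,4.3,0],[0,0,4.5],0],[[-3,4.3,0],[0,0,4.5],0],[[-2,2.5,0],[0,0,4],0],[[0,0,0],[0,0,0],0],[[0,0,0],[0,0,0],0]]'; python3 - <<'E'
from h import *
c=snap('scene','s23');crop('s23',260,140,410,235,5,'c38')
E
```

```text
clock: 27.68
position: [0.5295, 0.2287, 0.2098]
ee_rot: [0.994, 0.108, 0.004, -0.008]
ft_force: [-0.4, -0.0, -0.2]
grip_width: 1.002
```

View pics/c38.png

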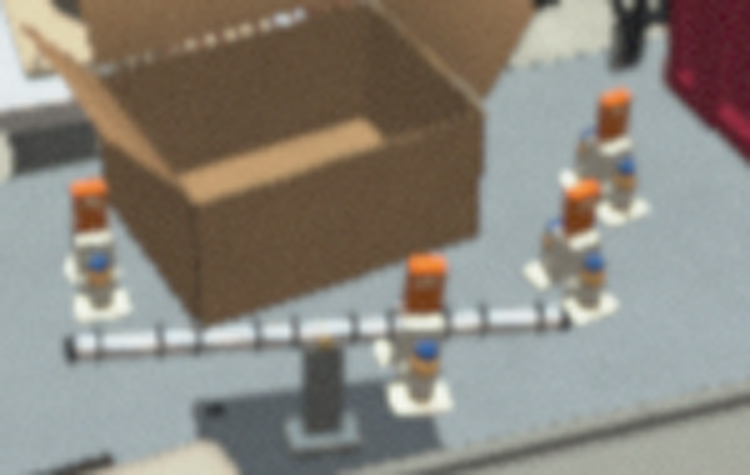

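```bash
python3 -m pendant '[[[-1.2,1.8,-3],[-1,0.3,0],0],[[0,0,-3],[0,0,0],0],[[0,0,0],[0,0,0],0],[[0,0,0],[0,0,0],0]]'
```

```text
clock: 28.22
position: [0.5213, 0.2429, 0.1492]
ee_rot: [0.995, 0.103, 0.001, 0.0]
ft_force: [0.2, -0.2, 0.3]
grip_width: 1.002
```

```bash
python3 -m pendant '[[[-0.2,0.4,-4],[0,0,0],0],[[0,0,-3],[0,0,0],0],[[0,0,0],[0,0,0],0]]'
```

```text
clock: 28.6
position: [0.5231, 0.2461, 0.0819]
ee_rot: [0.995, 0.1, 0.004, -0.001]
ft_force: [0.4, -0.4, 0.7]
grip_width: 1.003
```

```bash
python3 -m pendant '[[[-0.4,0.1,-2],[0,0,0],0],[[-0.2,0,-1.2],[0,0,0],0],[[0,0,0],[0,0,0],0]]'
```

```text
clock: 28.98
position: [0.5189, 0.2476, 0.0517]
ee_rot: [0.995, 0.1, 0.006, -0.001]
ft_force: [0.1, -0.0, 0.7]
grip_width: 0.999
```

```bash
python3 -m pendant '[[[0,0,-0.4],[0,0,0],0],[[0,0,0],[0,0,0],200],[[0,0,0],[0,0,0],255],[[0,0,0],[0,0,0],255],[[0,0,0],[0,0,0],255],[[0,0,0],[0,0,0],255]]' 40
```

```text
clock: 29.72
position: [0.5199, 0.2481, 0.0493]
ee_rot: [0.995, 0.1, 0.007, -0.001]
ft_force: [-1.2, 0.4, -0.0]
grip_width: 0.159
```

```bash
python3 -m pendant '[[[0,0,5],[0,0,0],255],[[0,0,5.5],[0,0,0],255],[[0,0,5.5],[0,0,0],255],[[0,0,4],[0,0,0],255],[[1.8,-5,0],[0,0,-3],255],[[1.8,-5,0],[0,0,-3],255],[[1.8,-5,0],[0,0,-3],255],[[1.8,-5,0],[0,0,-3],255],[[1.8,-5,0],[0,0,-3],255],[[1.8,-4,0],[0,0,-2],255],[[0,0,0],[0,0,0],255],[[0,0,0],[0,0,0],255]]'
```

```text
clock: 31.22
position: [0.6263, -0.0515, 0.2538]
ee_rot: [0.999, -0.051, 0.006, -0.0]
ft_force: [0.1, 0.0, -1.4]
grip_width: 0.159
```

```bash
python3 -m pendant '[[[0.3,-0.3,-2.5],[0,0,0],255],[[0,0,-1.5],[0,0,0],255],[[0,0,0],[0,0,0],255]]';python3 - <<'E'
from h import *
c=snap('scene','s24');crop('s24',260,140,360,220,7,'c39')
E
```

```text
clock: 31.6
position: [0.6287, -0.0511, 0.2134]
ee_rot: [0.999, -0.049, 0.006, -0.0]
ft_force: [0.5, -0.3, -0.3]
grip_width: 0.158
```

View pics/c39.png

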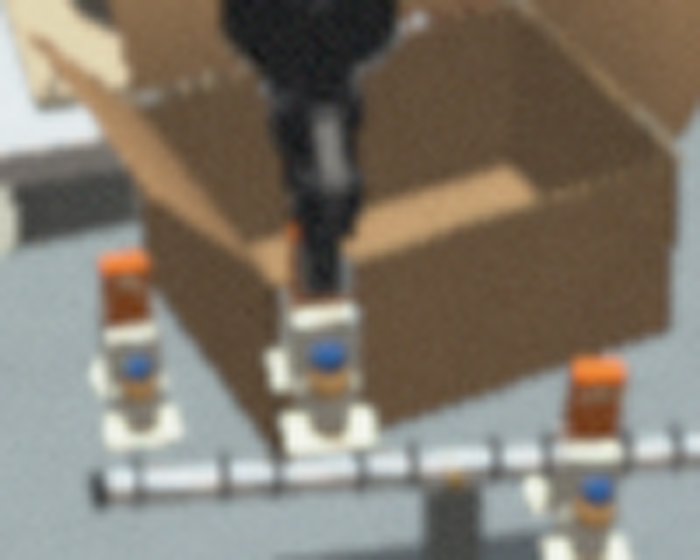

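```bash
python3 -m pendant '[[[0,-0.3,-1.5],[0,0,-0.3],255],[[0,0,-1.5],[0,0,0],255],[[0,0,0],[0,0,0],255]]';python3 -m pendant '[[[0,0,-1.2],[0,0,0],255],[[0,0,-1.2],[0,0,0],255],[[0,0,0],[0,0,0],255]]';python3 - <<'E'
from h import *
c=snap('scene','s25');crop('s25',260,140,360,220,7,'c40')
E
```

```text
clock: 32.02
position: [0.6293, -0.0538, 0.1832]
ee_rot: [0.999, -0.052, 0.008, -0.0]
ft_force: [-0.4, 1.0, -1.0]
grip_width: 0.155
clock: 32.4
position: [0.6293, -0.0539, 0.1575]
ee_rot: [0.999, -0.052, 0.008, -0.0]
ft_force: [0.3, -0.0, -0.5]
grip_width: 0.158
```

View pics/c40.png

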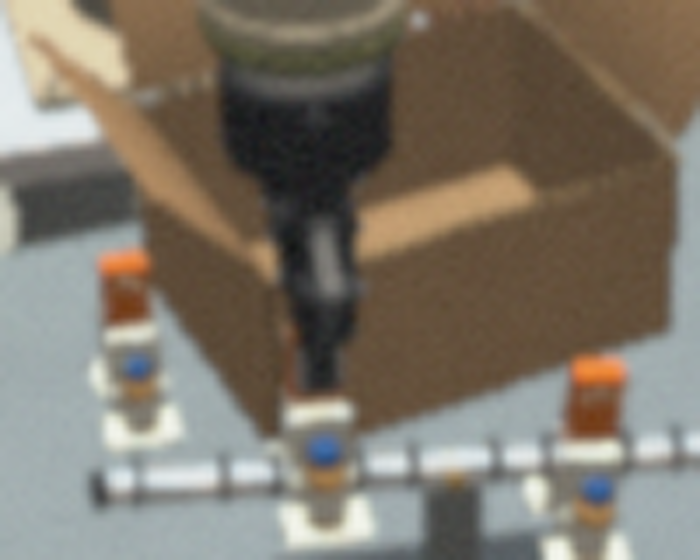

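```bash
python3 -m pendant '[[[0,0,-1.5],[0,0,0],255],[[0,0,-1.3],[0,0,0],255],[[0,0,0],[0,0,0],255]]';python3 -m pendant '[[[0,0,-0.6],[0,0,0],255],[[0,0,-0.4],[0,0,0],255],[[0,0,0],[0,0,0],255]]';python3 - <<'E'
from h import *
c=snap('scene','s26');crop('s26',260,140,360,220,7,'c41')
E
```

```text
clock: 32.83
position: [0.6296, -0.0538, 0.1283]
ee_rot: [0.999, -0.052, 0.008, -0.0]
ft_force: [0.6, 0.3, -0.6]
grip_width: 0.161
clock: 33.2
position: [0.6301, -0.054, 0.1184]
ee_rot: [0.999, -0.052, 0.009, -0.0]
ft_force: [0.6, 0.6, -0.5]
grip_width: 0.158
```

View pics/c41.png

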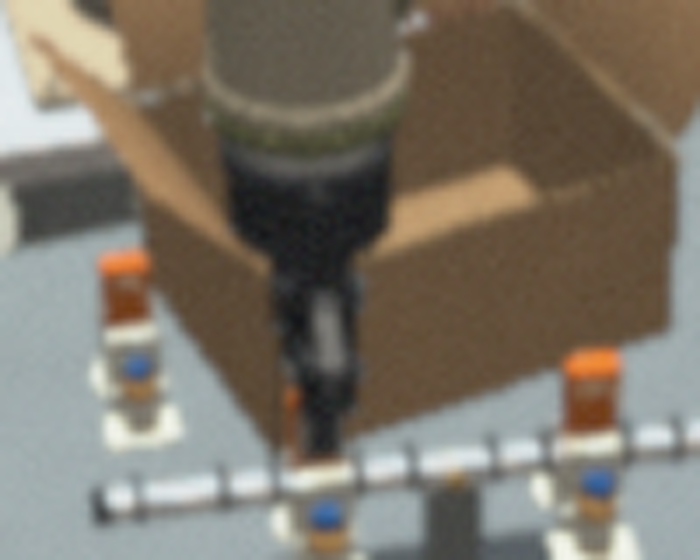

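Seated between its collars and the bar has come level. Release and go for h3.

```bash
python3 -m pendant '[[[0,0,-0.1],[0,0,0],255],[[0,0,0],[0,0,0],200],[[0,0,0],[0,0,0],100],[[0,0,0],[0,0,0],40],[[0,0,0],[0,0,0],0],[[0,0,3],[0,0,0],0],[[0,0,4],[0,0,0],0],[[0,0,3.5],[0,0,0],0],[[0,0,0],[0,0,0],0]]'; python3 - <<'E'
from h import *
c=snap('scene','s27');crop('s27',250,140,410,230,5,'c42')
E
```

```text
clock: 34.38
position: [0.6299, -0.0535, 0.2259]
ee_rot: [0.999, -0.051, 0.009, -0.0]
ft_force: [-0.8, -0.4, -0.5]
grip_width: 1.0
```

View pics/c42.png

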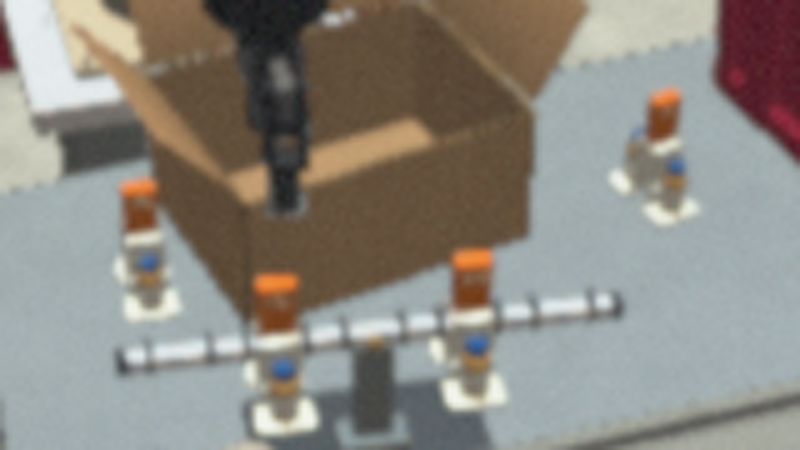

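```bash
python3 -m pendant '[[[0,5.3,0],[0,0,2.6],0],[[0,5.4,0],[0,0,2.6],0],[[0,5.4,0],[0,0,2.6],0],[[-1,5.4,0],[0,0,2.6],0],[[-3,5.4,0],[0,0,2.6],0],[[-4,5,0],[0,0,2.6],0],[[-4.5,4,0],[0,0,2.6],0],[[-4.5,1,0],[0,0,0],0],[[-3,0,0],[0,0,0],0],[[0,0,0],[0,0,0],0],[[0,0,0],[0,0,0],0]]'; python3 - <<'E'
from h import *
c=load('top0');w=cloud(c);p=w.reshape(-1,3)
q=p[(p[:,0]>.3)&(p[:,0]<.48)&(p[:,1]>.12)&(p[:,1]<.3)&(p[:,2]>.11)];print('flap',q.max(0),q[q[:,1].argmax()])
E
```

```text
clock: 35.8
position: [0.4181, 0.318, 0.2096]
ee_rot: [0.994, 0.111, -0.001, 0.001]
ft_force: [0.8, -0.2, 0.6]
grip_width: 1.001
flap [0.45126517 0.24068548 0.20815419] [0.4159031  0.24068548 0.20123787]
```

```bash
python3 -m pendant '[[[-0.3,0.2,-4],[0,0,0],0],[[0,0,-4],[0,0,0],0],[[0,0,-3],[0,0,0],0],[[0,0,0],[0,0,0],0]]'
```

```text
clock: 36.3
position: [0.4188, 0.318, 0.095]
ee_rot: [0.994, 0.108, -0.001, 0.001]
ft_force: [-0.3, 0.3, 0.7]
grip_width: 0.998
```

```bash
python3 -m pendant '[[[-0.4,0.25,-2],[0,0,0],0],[[0,0,-1.5],[0,0,0],0],[[0,0,0],[0,0,0],0]]';python3 - <<'E'
from h import *
c=snap('scene','s28');crop('s28',350,120,420,190,8,'c43')
E
```

```text
clock: 36.67
position: [0.4164, 0.321, 0.0596]
ee_rot: [0.994, 0.107, -0.001, -0.0]
ft_force: [-0.3, -0.2, 0.1]
grip_width: 1.001
```

View pics/c43.png

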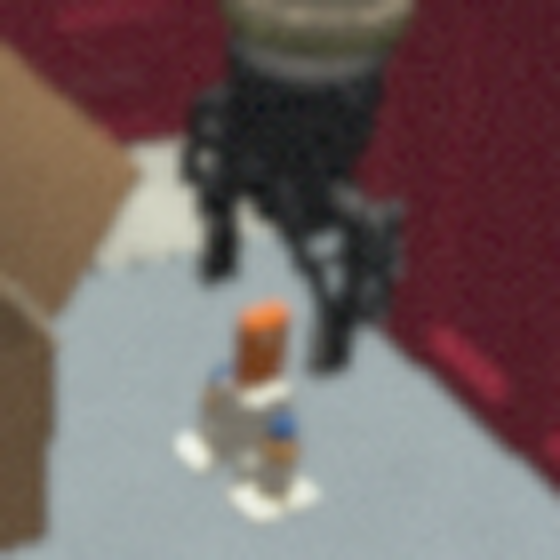

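Jaws straddle the h3 grip (265,345 in the crop); down and close.

```bash
python3 -m pendant '[[[-0.1,-0.1,-1],[0,0,0],0],[[0,0,0],[0,0,0],0],[[0,0,0],[0,0,0],200],[[0,0,0],[0,0,0],255],[[0,0,0],[0,0,0],255],[[0,0,0],[0,0,0],255],[[0,0,0],[0,0,0],255]]' 40
```

```text
clock: 37.6
position: [0.4165, 0.3209, 0.0513]
ee_rot: [0.994, 0.107, 0.001, -0.001]
ft_force: [0.6, 0.0, -0.9]
grip_width: 0.157
```

```bash
python3 -m pendant '[[[0,0,5],[0,0,0],255],[[0,0,5.5],[0,0,0],255],[[0,0,5],[0,0,0],255],[[4.5,0,0],[0,0,-3],255],[[5,-2,0],[0,0,-3],255],[[5,-4,0],[0,0,-3],255],[[4,-5,0],[0,0,-3],255],[[3,-4,0],[0,0,-3],255],[[1,-2,0],[0,0,-2.5],255],[[0,0,0],[0,0,0],255],[[0,0,0],[0,0,0],255]]'
```

```text
clock: 38.98
position: [0.6424, 0.1487, 0.2109]
ee_rot: [0.999, -0.047, 0.001, -0.001]
ft_force: [-1.0, 0.6, -0.6]
grip_width: 0.159
```

```bash
python3 -m pendant '[[[0.5,-0.9,0],[0,0,-0.4],255],[[0,0,-1.5],[0,0,0],255],[[0,0,0],[0,0,0],255]]';python3 - <<'E'
from h import *
c=snap('scene','s29');crop('s29',310,130,410,210,7,'c44')
E
```

```text
clock: 39.35
position: [0.6461, 0.1425, 0.195]
ee_rot: [0.999, -0.048, 0.001, -0.001]
ft_force: [0.1, -0.5, -0.5]
grip_width: 0.155
```

View pics/c44.png

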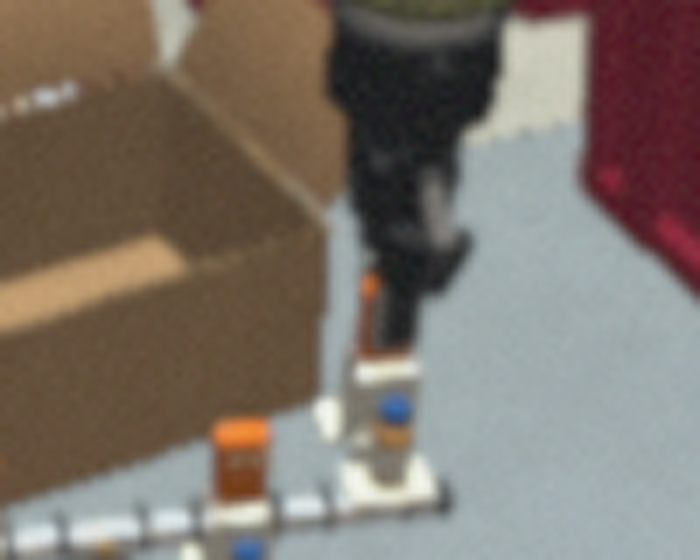

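```bash
python3 -m pendant '[[[0.15,-0.35,0],[0,0,-0.2],255],[[0,0,0],[0,0,0],255],[[0,0,-1.5],[0,0,0],255],[[0,0,-1.5],[0,0,0],255],[[0,0,0],[0,0,0],255]]';python3 -m pendant '[[[0,0,-1],[0,0,0],255],[[0,0,0],[0,0,0],255]]';python3 - <<'E'
from h import *
c=snap('scene','s30');crop('s30',310,130,410,210,7,'c45')
E
```

```text
clock: 40.02
position: [0.648, 0.1391, 0.1637]
ee_rot: [0.999, -0.05, 0.001, -0.001]
ft_force: [-0.8, 0.1, -1.1]
grip_width: 0.153
clock: 40.28
position: [0.6478, 0.1391, 0.1528]
ee_rot: [0.999, -0.05, 0.001, -0.001]
ft_force: [0.1, -0.4, -1.2]
grip_width: 0.153
```

View pics/c45.png

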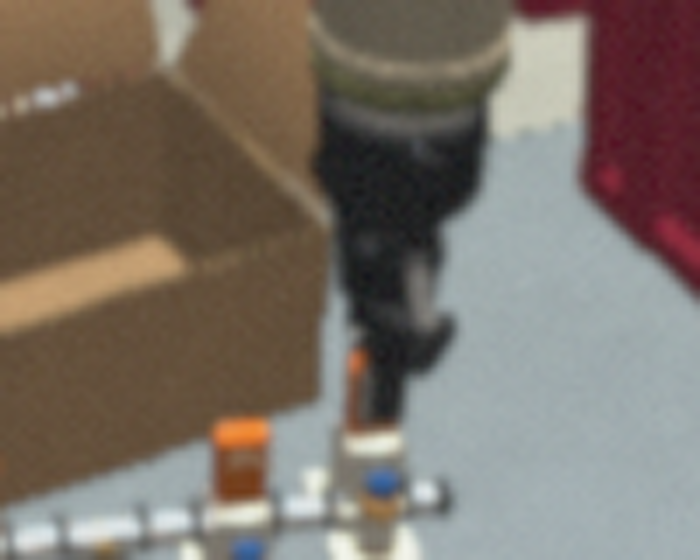

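```bash
python3 -m pendant '[[[0,0,-1.3],[0,0,0],255],[[0,0,-1.2],[0,0,0],255],[[0,0,0],[0,0,0],255]]';python3 -m pendant '[[[0,0,-0.6],[0,0,0],255],[[0,0,-0.3],[0,0,0],255],[[0,0,0],[0,0,0],255]]';python3 - <<'E'
from h import *
c=snap('scene','s31');crop('s31',310,130,410,210,7,'c46')
E
```

```text
clock: 40.7
position: [0.6482, 0.1394, 0.127]
ee_rot: [0.999, -0.05, 0.002, -0.002]
ft_force: [-0.1, -0.6, -0.5]
grip_width: 0.155
clock: 41.08
position: [0.6484, 0.1395, 0.1177]
ee_rot: [0.999, -0.05, 0.002, -0.002]
ft_force: [0.7, 0.1, -1.6]
grip_width: 0.16
```

View pics/c46.png

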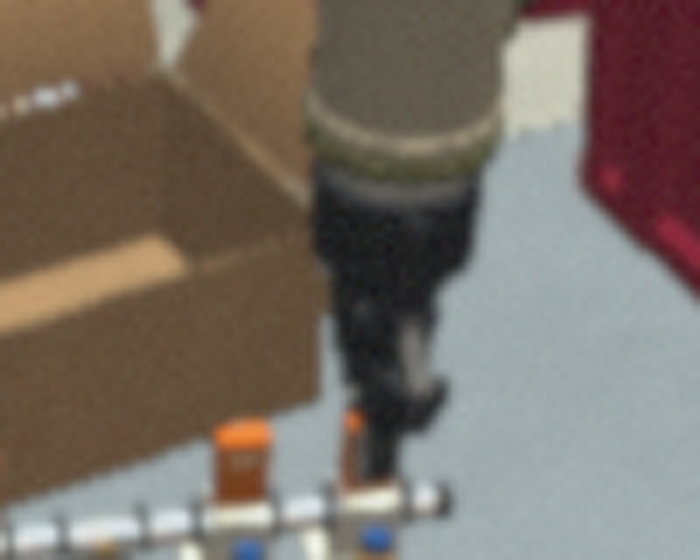

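```bash
python3 -m pendant '[[[0,0,-0.3],[0,0,0],255],[[0,0,0],[0,0,0],200],[[0,0,0],[0,0,0],100],[[0,0,0],[0,0,0],40],[[0,0,0],[0,0,0],0],[[0,0,3],[0,0,0],0],[[0,0,4],[0,0,0],0],[[0,0,3.5],[0,0,0],0],[[0,0,0],[0,0,0],0]]'; python3 - <<'E'
from h import *
c=snap('scene','s32');crop('s32',250,120,410,230,5,'c47')
c=snap('top','t32');crop('t32',415,225,485,275,11,'c48')
E
```

```text
clock: 42.25
position: [0.6483, 0.1396, 0.2234]
ee_rot: [0.999, -0.05, 0.002, -0.002]
ft_force: [0.2, 0.0, -0.4]
grip_width: 0.998
```

View pics/c47.png

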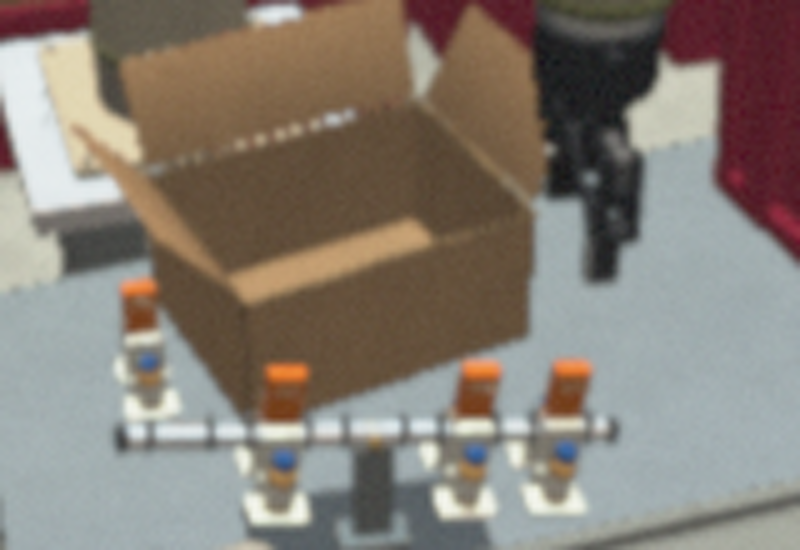

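View pics/c48.png

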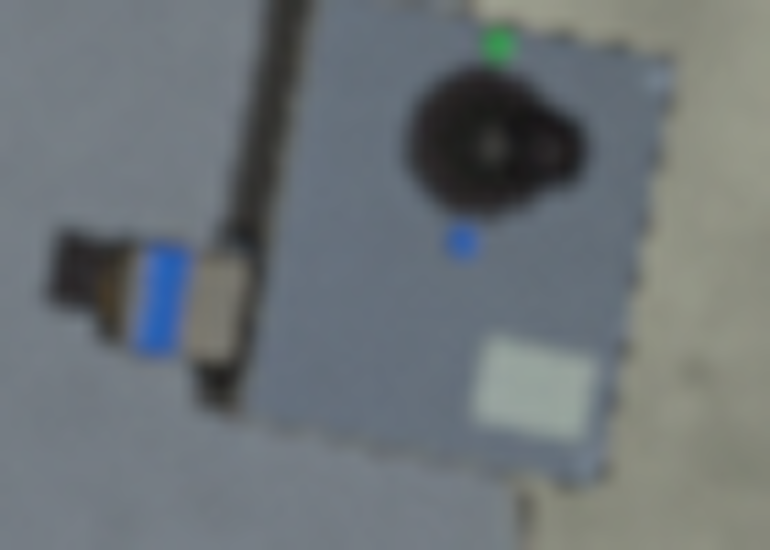

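```bash
python3 - <<'E'
from h import *
crop('scene0',262,165,297,210,16,'d4');crop('scene0',380,165,415,210,16,'d1');crop('scene0',360,165,395,210,16,'d2')
import numpy as np
a=[cv2.imread(f'pics/d{i}.png') for i in(4,1,2)]
im=np.hstack(a);im=cv2.resize(im,None,fx=.47,fy=.47*1) if 0 else im
cv2.imwrite('pics/d.png',cv2.resize(im,(798,342)))
print(im.shape)
cv2.imwrite('pics/d4.png',cv2.resize(a[0],(466,600)))
E
```

```text
(720, 1680, 3)
```

View pics/d.png

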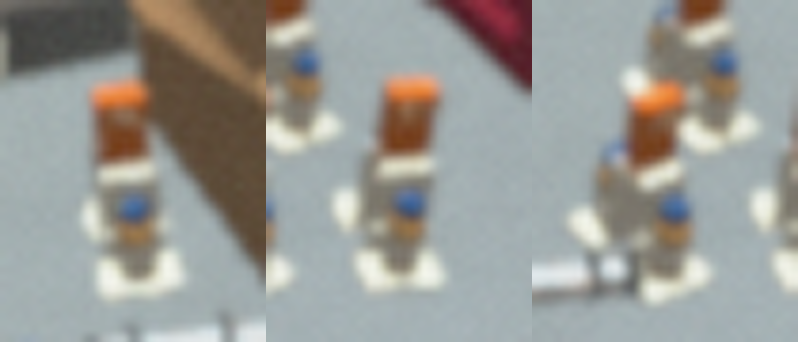

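```bash
python3 - <<'E'
from h import *
from scipy.optimize import least_squares
c=load('scene0');s=7.6
obs={4:([(120,92),(127,170),(133,207),(140,273),(95,215)],262),1:([(146,90),(137,168),(143,205),(134,268),(84,210)],380),2:([(126,97),(128,175),(143,208),(145,278),(60,225)],360)}
O={k:np.array([(u0+u/s,165+v/s) for u,v in l]) for k,(l,u0) in obs.items()}
kn={1:(.5344,.3316,-10),2:(.5172,.2464,12)}
def hp(x,y,yaw,f):
    a=np.radians(yaw);dx,dy,z=f;return [x+np.cos(a)*dx-np.sin(a)*dy,y+np.sin(a)*dx+np.cos(a)*dy,z]
def res(p):
    F=p[:15].reshape(5,3);x4=p[15:18];r=[]
    for k in O:
        P=kn.get(k,(x4[0],x4[1],x4[2]*100))
        for f,o in zip(F,O[k]):r+=list((np.array(pr(c,hp(*P,f)),float)-o))
    r+=list((p[:15]-f0)*30)
    return r
f0=np.array([[0,0,.102],[.013,0,.056],[.026,0,.04],[.026,0,.004],[-.026,0,.004]]).ravel()
def pr(c,p):
    q=R_(c).T@(np.array(p)-c['origin']);return (c['K']@q/q[2])[:2]
r=least_squares(res,np.r_[f0,.417,-.108,0.0])
print(r.x[:15].reshape(5,3).round(4));print(r.x[15:],np.round(r.fun[:30],1),r.cost)
E
```

```text
[[ 0.0005  0.0025  0.0949]
 [ 0.0121  0.0005  0.0544]
 [ 0.0282 -0.      0.044 ]
 [ 0.0378 -0.0016  0.0082]
 [-0.0217 -0.012   0.0008]]
[ 0.41121994 -0.11021107  0.0147812 ] [-0.1  0.  -0.1  0.   0.1 -0.1 -0.  -0.   0.1  0.1  0.1 -0.   0.1  0.
 -0.1 -0.1  0.1  0.4 -0.1 -0.2 -0.   0.  -0.  -0.   0.   0.2 -0.1 -0.4
  0.   0. ] 0.43917559235104137
```

```bash
python3 -m pendant '[[[0,-5.5,1],[0,0,1.2],0],[[0,-6,0],[0,0,1.2],0],[[0,-6,0],[0,0,1.2],0],[[0,-6,0],[0,0,1.2],0],[[-2,-6,0],[0,0,1.2],0],[[-4,-5,0],[0,0,1],0],[[-5,-2,0],[0,0,0],0],[[-5,0,0],[0,0,0],0],[[-4,0,0],[0,0,0],0],[[0,0,0],[0,0,0],0],[[0,0,0],[0,0,0],0]]'
```

```text
clock: 43.72
position: [0.4339, -0.232, 0.2136]
ee_rot: [1.0, 0.011, -0.01, -0.005]
ft_force: [-0.0, 0.3, 0.2]
grip_width: 0.999
```

```bash
python3 -m pendant '[[[-0.5,-0.5,0.5],[9,0,0],0],[[-0.5,-0.5,0.5],[9,0,0],0],[[-0.5,-0.5,0.5],[9,0,0],0],[[-0.5,-0.5,0.5],[9,0,0],0],[[0,-0.5,0],[9,0,0],0],[[0,0,0],[0,0,0],0],[[0,0,0],[0,0,0],0]]'; python3 - <<'E'
from h import *
from scipy.spatial.transform import Rotation as R
o=manip.get_obs();print(R.from_quat(o['ee_rot']).as_matrix().round(3),np.round(o['joint_pos'],2))
c=snap('scene','s33');crop('s33',200,90,330,220,5,'c49')
c=snap('top','t33');crop('t33',330,170,480,290,5,'c50')
E
```

```text
clock: 44.6
position: [0.4202, -0.2548, 0.2306]
ee_rot: [0.916, 0.019, -0.003, -0.401]
ft_force: [0.6, 0.1, 0.6]
grip_width: 1.003
[[ 0.999  0.033 -0.021]
 [ 0.038 -0.678  0.734]
 [ 0.01  -0.734 -0.679]] [ 1.27  0.59 -0.65  1.4  -0.3   1.78  0.67]
```

View pics/c49.png

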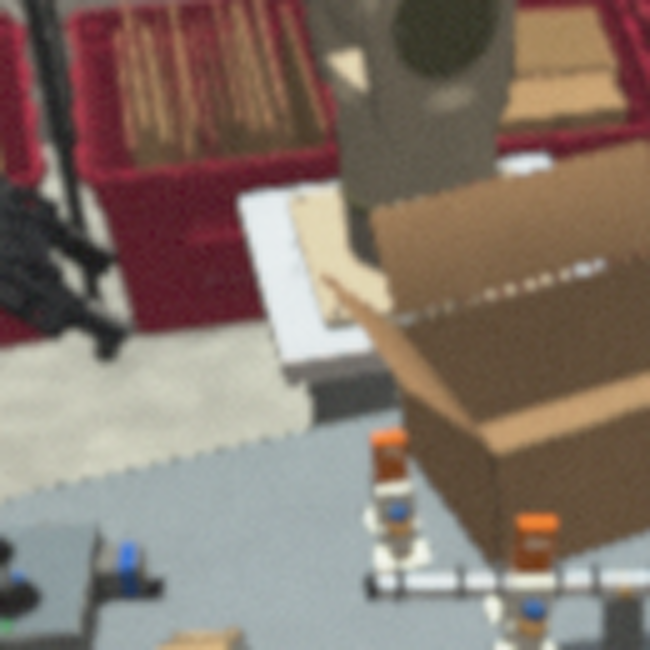

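View pics/c50.png

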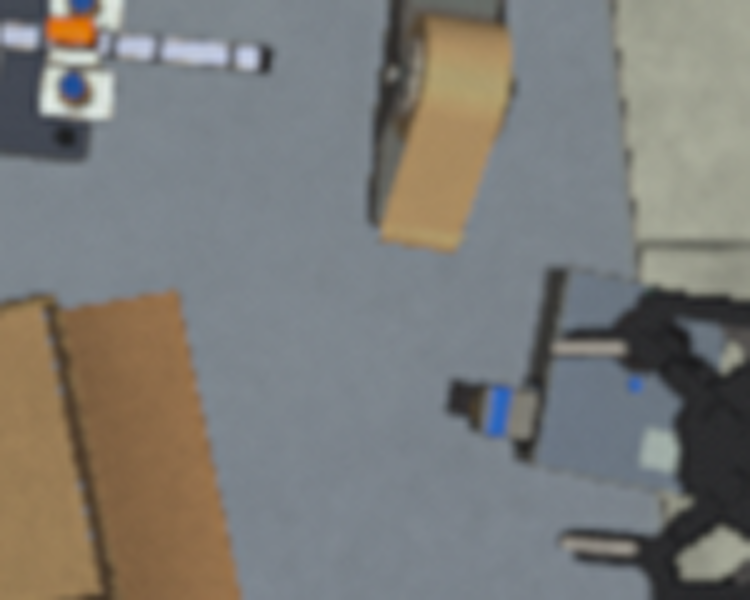

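```bash
python3 - <<'E'
from h import *
a=load('t33');b=load('s33')
def ray(c,u,v):
    K=c['K'];d=R_(c)@np.array([(u-K[0,2])/K[0,0],(v-K[1,2])/K[1,1],1]);return c['origin'],d/np.linalg.norm(d)
o1,d1=ray(a,330+556/5,170+347/5);o2,d2=ray(b,200+115/5,90+348/5)
A=np.stack([d1,-d2],1);t=np.linalg.lstsq(A,o2-o1,rcond=None)[0];print(o1+t[0]*d1,o2+t[1]*d2)
p=np.array([.4202,-.2548,.2306]);Rm=np.array([[.999,.033,-.021],[.038,-.678,.734],[.01,-.734,-.679]])
for s in(.017-.013,-.034):
  e=p+Rm@np.array([.043,0,s]);print(s,e, 'with z+.038',e+[0,0,.038])
w=cloud(a);q=w[235:245,436:450].reshape(-1,3);q=q[q[:,2]>.1];print(q.min(0),q.max(0),q.mean(0))
E
```

```text
[ 0.46510448 -0.28323935  0.24225285] [ 0.4640444  -0.28901421  0.2441053 ]
0.004000000000000002 [ 0.463073 -0.25023   0.228314] with z+.038 [ 0.463073 -0.25023   0.266314]
-0.034 [ 0.463871 -0.278122  0.254116] with z+.038 [ 0.463871 -0.278122  0.292116]
[ 0.46211395 -0.29141647  0.26320714] [ 0.47469806 -0.27190465  0.28252784] [ 0.46797874 -0.28288275  0.2724174 ]
```

```bash
python3 -m pendant '[[[-0.3,2.9,-2.9],[0,0,0],0],[[-0.2,2.9,-2.9],[0,0,0],0],[[-0.2,2.9,-2.9],[0,0,0],0],[[-0.2,1.5,-1.5],[0,0,0],0],[[0,0,0],[0,0,0],0],[[0,0,0],[0,0,0],0]]'; python3 - <<'E'
from h import *
c=snap('scene','s34');crop('s34',230,130,320,220,7,'c51')
c=snap('top','t34');crop('t34',330,170,480,290,5,'c52')
E
```

```text
clock: 45.45
position: [0.4127, -0.1478, 0.1316]
ee_rot: [0.92, 0.025, -0.001, -0.391]
ft_force: [0.4, -0.2, -0.1]
grip_width: 1.001
```

View pics/c51.png

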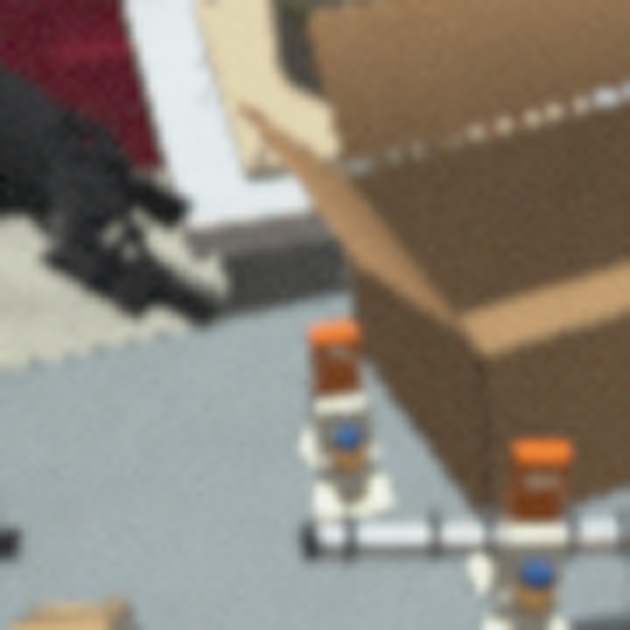

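View pics/c52.png

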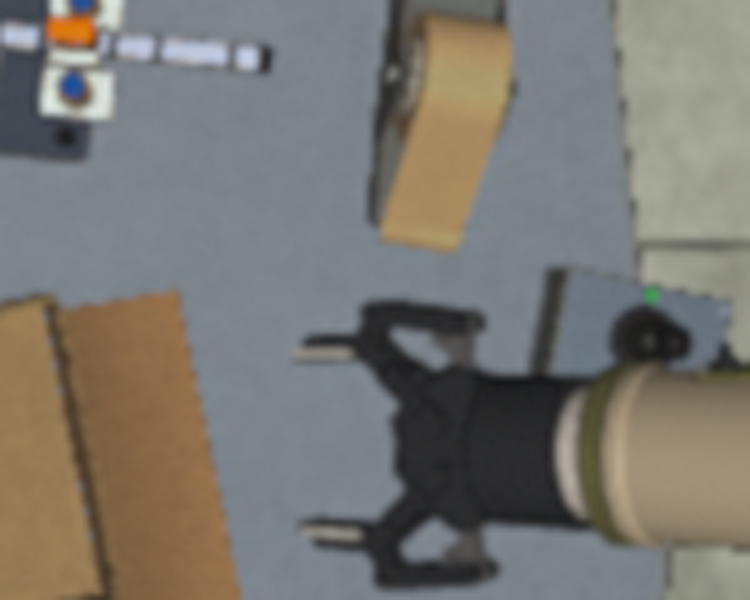

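```bash
python3 -m pendant '[[[-0.1,2.4,-2.5],[0,0,0],0],[[0,1.5,-1.7],[0,0,0],0],[[0,0,0],[0,0,0],0],[[0,0,0],[0,0,0],0]]'; python3 - <<'E'
from h import *
c=snap('scene','s35');crop('s35',230,130,320,220,7,'c53')
c=snap('top','t35');crop('t35',330,170,480,290,5,'c54')
E
```

```text
clock: 46.05
position: [0.4139, -0.1123, 0.0906]
ee_rot: [0.921, 0.023, 0.001, -0.389]
ft_force: [-0.1, 0.2, 0.3]
grip_width: 1.002
```

View pics/c53.png

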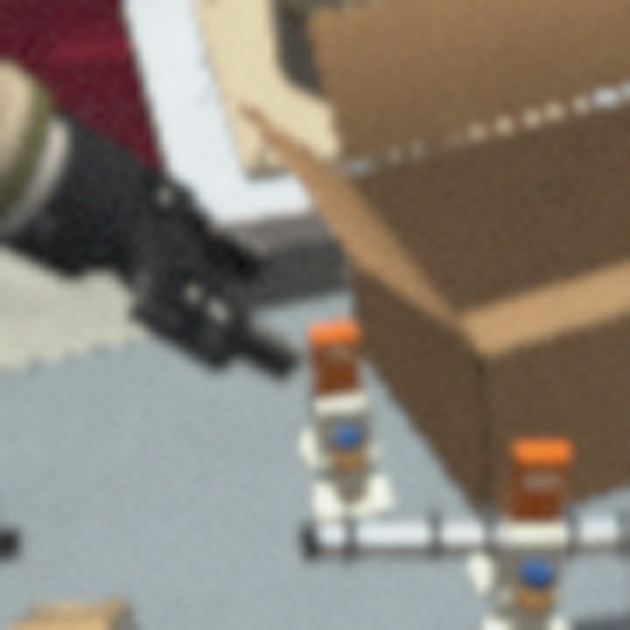

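View pics/c54.png

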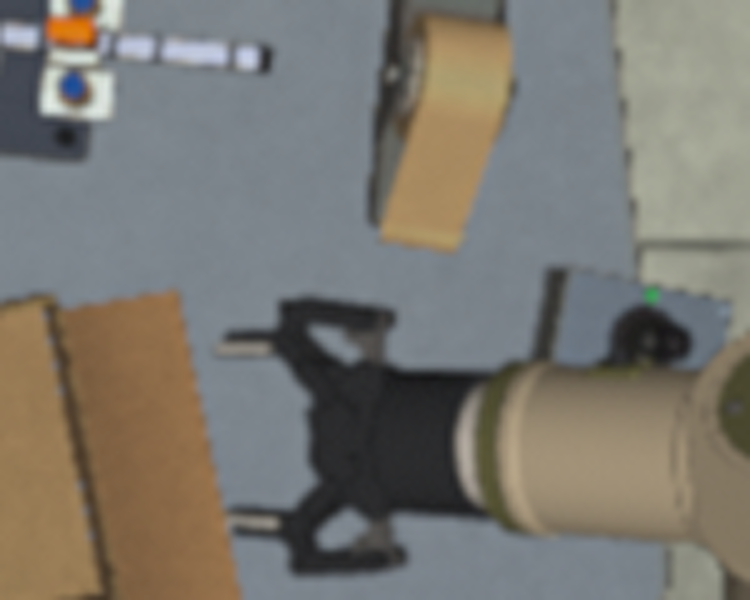

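```bash
python3 -m pendant '[[[-0.1,1.7,-1.7],[0,0,0],0],[[-0.1,1.4,-1.4],[0,0,0],0],[[0,0,0],[0,0,0],0],[[0,0,0],[0,0,0],0]]'; python3 - <<'E'
from h import *
c=snap('scene','s36');crop('s36',230,130,320,220,7,'c55')
E
```

```text
clock: 46.65
position: [0.4137, -0.0843, 0.0607]
ee_rot: [0.922, 0.022, 0.003, -0.387]
ft_force: [-0.2, 0.3, 0.2]
grip_width: 1.0
```

View pics/c55.png

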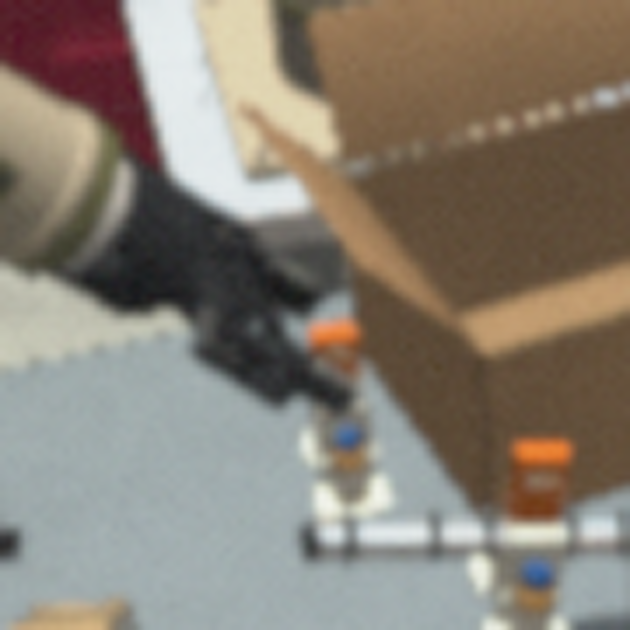

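```bash
python3 -m pendant '[[[0,0.2,0],[0,0,0],120],[[0,0,0],[0,0,0],200],[[0,0,0],[0,0,0],255],[[0,0,0],[0,0,0],255],[[0,0,0],[0,0,0],255],[[0,0,0],[0,0,0],255]]' 40; python3 - <<'E'
from h import *
c=snap('scene','s37');crop('s37',230,130,320,220,7,'c56')
E
```

```text
clock: 47.45
position: [0.4138, -0.0833, 0.0617]
ee_rot: [0.922, 0.022, 0.004, -0.387]
ft_force: [-1.6, -0.9, 2.5]
grip_width: 0.157
```

View pics/c56.png

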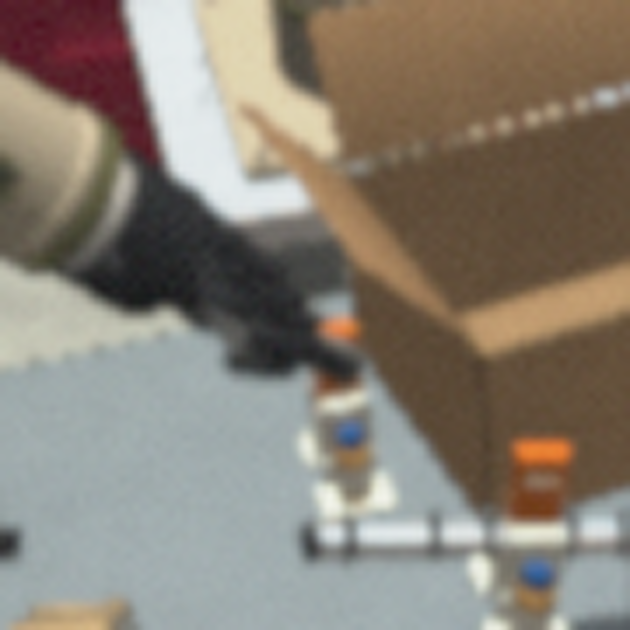

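```bash
python3 -m pendant '[[[0,-0.3,1],[0,0,0],255],[[0,-3,0],[0,0,0],255],[[0,-3.5,0],[0,0,0],255],[[0,-3.5,1],[0,0,0],255],[[0,-1,4],[0,0,0],255],[[0,0,5],[0,0,-2],255],[[0,0,5],[0,0,-2],255],[[0,0,0],[0,0,0],255],[[0,0,0],[0,0,0],255]]'; python3 - <<'E'
from h import *
c=snap('scene','s38');crop('s38',200,100,320,220,5,'c57')
E
```

```text
clock: 48.62
position: [0.4145, -0.2026, 0.229]
ee_rot: [0.923, -0.011, 0.02, -0.384]
ft_force: [1.1, -0.5, -2.2]
grip_width: 0.151
```

View pics/c57.png

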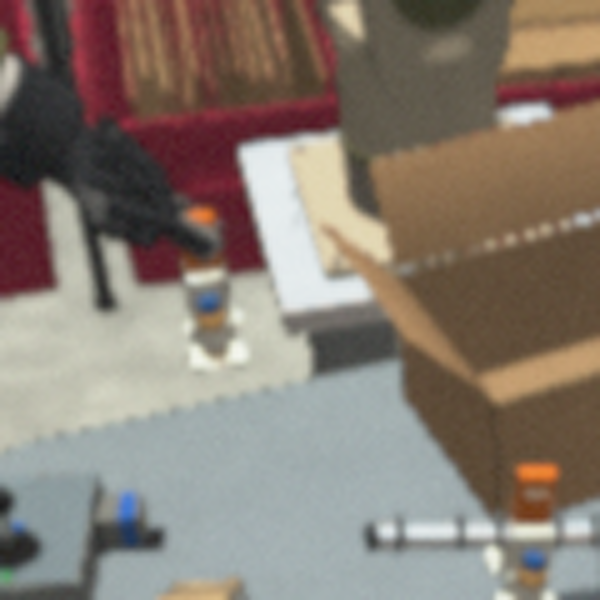

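```bash
python3 -m pendant '[[[5,0,1],[0,0,-1],255],[[5,1,1],[0,0,-1],255],[[5,2,0],[0,0,-1],255],[[4,3,0],[0,0,-0.7],255],[[2,3,0],[0,0,0],255],[[0,1,0],[0,0,0],255],[[0,0,0],[0,0,0],255],[[0,0,0],[0,0,0],255]]'; python3 - <<'E'
from h import *
from scipy.spatial.transform import Rotation as R
print(R.from_quat(manip.get_obs()['ee_rot']).as_matrix().round(3))
c=snap('scene','s39');crop('s39',230,110,330,210,7,'c58')
c=snap('top','t39');crop('t39',320,140,420,220,7,'c59')
E
```

```text
clock: 49.68
position: [0.6275, -0.1003, 0.2397]
ee_rot: [0.921, -0.046, 0.027, -0.387]
ft_force: [0.0, -1.5, -0.9]
grip_width: 0.157
[[ 0.994 -0.064  0.086]
 [-0.106 -0.696  0.71 ]
 [ 0.014 -0.715 -0.699]]
```

View pics/c58.png

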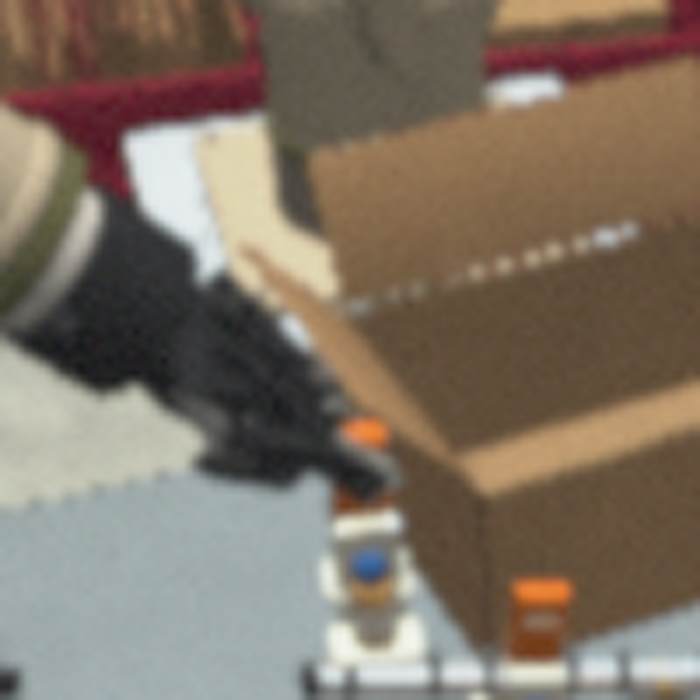

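View pics/c59.png

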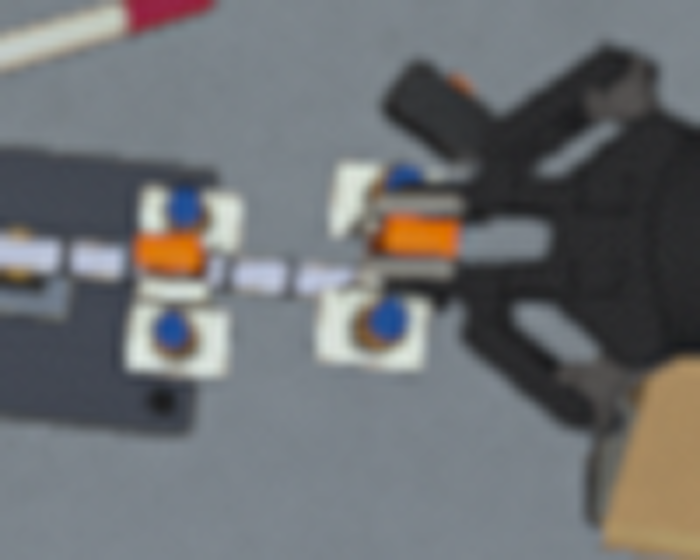

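```bash
python3 - <<'E'
from h import *
c=load('t39');w=cloud(c)
hsv=cv2.cvtColor(c['pixels'],cv2.COLOR_RGB2HSV)
m=((hsv[...,0]<18)&(hsv[...,1]>170)&(hsv[...,2]>190)).astype(np.uint8);m[:,:250]=0;m[:,400:]=0;m[:140]=0;m[200:]=0
k,l,s,ce=cv2.connectedComponentsWithStats(m)
for i in range(1,k):
  if s[i,4]>8:
    z=np.nanmedian(w[l==i][:,2]);v,u=np.nonzero(l==i);g=np.array([onplane(c,a,b,z)[:2] for a,b in zip(u,v)]).astype(np.float32);r=cv2.minAreaRect(g*1000)
    print(s[i],ce[i].round(1),z.round(4),onplane(c,*ce[i],z).round(4),r)
E
```

```text
[269 168   8   4  28] [272.5 169.5] 0.1538 [0.6479 0.1444 0.1538] ((648.0115966796875, 144.5253143310547), (8.166731834411621, 18.985231399536133), 0.3256629407405853)
[292 170   8   4  31] [295.6 171.5] 0.1613 [0.6421 0.0815 0.1613] ((641.9559936523438, 81.8420639038086), (8.10799503326416, 18.834619522094727), 0.32600805163383484)
[376 171   9   5  38] [379.9 173.3] 0.2803 [ 0.6236 -0.126   0.2803] ((624.2129516601562, -126.27764892578125), (19.15634536743164, 9.636310577392578), 89.88035583496094)
[340 174   8   4  31] [343.6 175.5] 0.1797 [ 0.6298 -0.0463  0.1797] ((629.7020263671875, -46.00029373168945), (7.965821743011475, 18.52742576599121), 0.32191646099090576)
```

```bash
python3 -m pendant '[[[-0.25,0.5,0],[0,0,0],255],[[0,0,-2],[0,0,0],255],[[0,0,-1],[0,0,0],255],[[0,0,0],[0,0,0],255]]'; cat >> h.py <<'E'
def grips(c):
  w=cloud(c);hsv=cv2.cvtColor(c['pixels'],cv2.COLOR_RGB2HSV)
  m=((hsv[...,0]<18)&(hsv[...,1]>170)&(hsv[...,2]>190)).astype(np.uint8);m[:,:250]=0;m[:,400:]=0;m[:140]=0;m[200:]=0
  k,l,s,ce=cv2.connectedComponentsWithStats(m)
  for i in range(1,k):
    if s[i,4]>8:
      z=np.nanmedian(w[l==i][:,2]);print(ce[i].round(1),s[i,4],onplane(c,*ce[i],z).round(4))
E
python3 - <<'E'
from h import *
c=snap('top','t40');grips(c);crop('t40',320,140,420,220,7,'c60')
c=snap('scene','s40');crop('s40',230,120,330,220,7,'c61')
E
```

```text
clock: 50.28
position: [0.6242, -0.0973, 0.2069]
ee_rot: [0.921, -0.048, 0.028, -0.386]
ft_force: [-0.7, 0.5, -1.3]
grip_width: 0.16
[272.5 169.5] 28 [0.648  0.1445 0.153 ]
[295.6 171.5] 31 [0.6421 0.0816 0.1609]
[343.6 175.5] 31 [ 0.63   -0.0464  0.1784]
[376.1 176.2] 35 [ 0.6203 -0.122   0.2474]
```

View pics/c60.png

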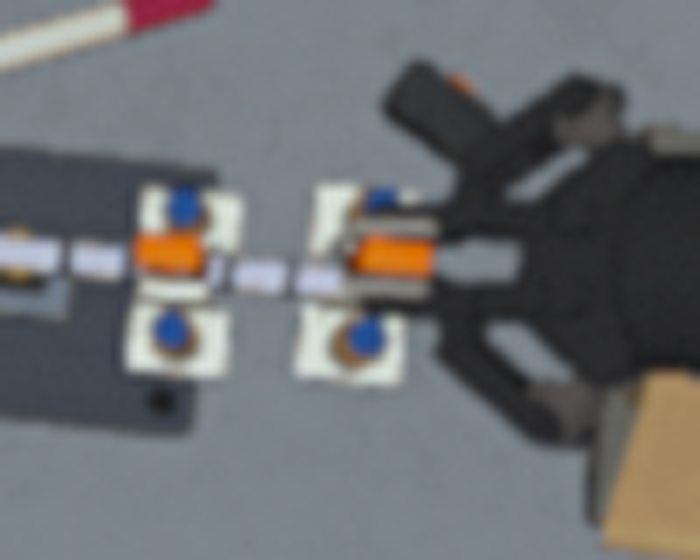

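View pics/c61.png

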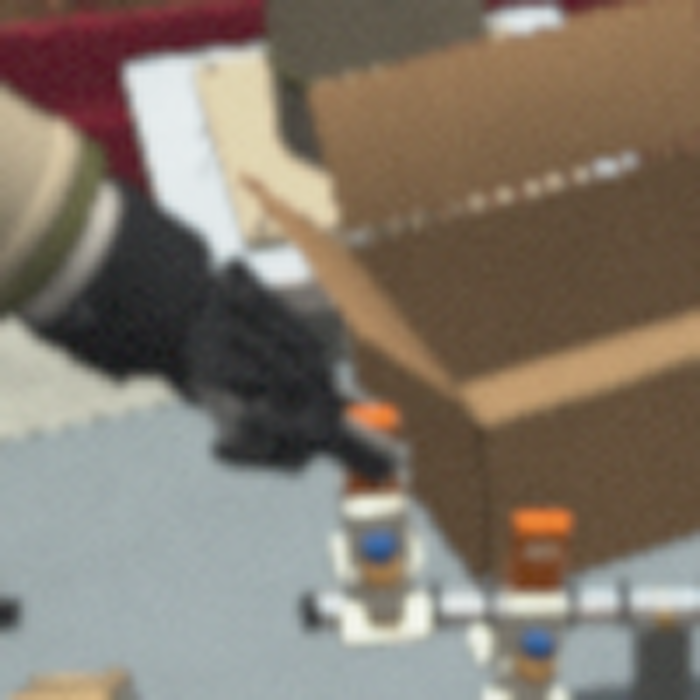

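```bash
python3 -m pendant '[[[0.1,0.1,-0.8],[0,0,0],255],[[0,0,-1],[0,0,0],255],[[0,0,0],[0,0,0],255]]';python3 -m pendant '[[[0,0,-1],[0,0,0],255],[[0,0,-1],[0,0,0],255],[[0,0,0],[0,0,0],255]]'; python3 - <<'E'
from h import *
c=snap('top','t41');grips(c);crop('t41',320,140,420,220,7,'c62')
c=snap('scene','s41');crop('s41',230,120,330,220,7,'c63')
E
```

```text
clock: 50.75
position: [0.6259, -0.0962, 0.189]
ee_rot: [0.921, -0.047, 0.028, -0.386]
ft_force: [0.0, 0.0, -1.5]
grip_width: 0.162
clock: 51.12
position: [0.6258, -0.0962, 0.1674]
ee_rot: [0.921, -0.047, 0.028, -0.386]
ft_force: [0.6, 0.2, -1.1]
grip_width: 0.156
[272.5 169.5] 28 [0.648  0.1445 0.153 ]
[295.6 171.5] 31 [0.642  0.0815 0.1617]
[343.6 175.5] 31 [ 0.6298 -0.0463  0.1798]
[373.6 177.4] 29 [ 0.6217 -0.1214  0.2085]
```

View pics/c62.png

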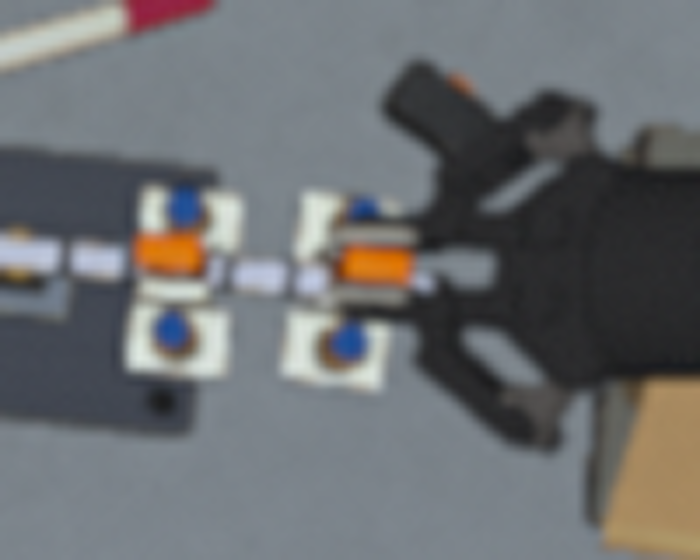

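View pics/c63.png

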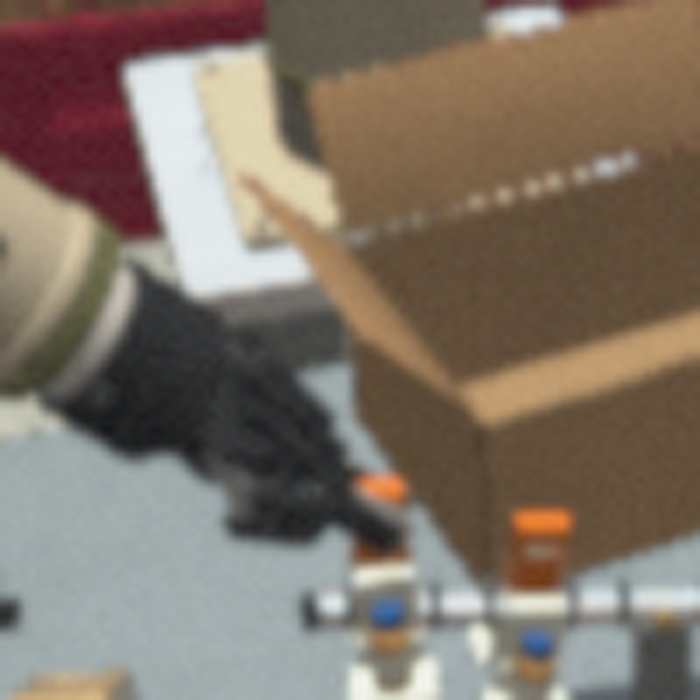

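```bash
python3 - <<'E'
from h import *
c=load('s41')
a=np.radians(-5.8)
def hp(x,y,z):return [x+.012*np.cos(a),y+.012*np.sin(a),z-.022]
print('bridge pred at cam pos',pr(c,hp(.6217,-.1214,.1865)),' seat raised',pr(c,[.6214,-.119,.138]), 'seen bridge 284.9 202.1 ; seat mid',230+393.5/7,120+608/7)
print('y sens',pr(c,hp(.6217,-.1164,.1865)))
print(pr(c,hp(.6217,-.1214,.161)))
E
```

```text
bridge pred at cam pos [284.8 201.4]  seat raised [285.6 204.9] seen bridge 284.9 202.1 ; seat mid 286.2142857142857 206.85714285714286
y sens [286.3 201.1]
[285.3 207.3]
```

```bash
python3 -m pendant '[[[0,0.17,-1],[0,0,0],255],[[0,0,-0.5],[0,0,0],255],[[0,0,0],[0,0,0],255]]';python3 -m pendant '[[[0,0,-0.7],[0,0,0],255],[[0,0,-0.7],[0,0,0],255],[[0,0,0],[0,0,0],255]]'; python3 - <<'E'
from h import *
c=snap('top','t42');grips(c);crop('t42',320,140,420,220,7,'c64')
c=snap('scene','s42');crop('s42',230,120,330,220,7,'c65')
E
```

```text
clock: 51.6
position: [0.6264, -0.0944, 0.1527]
ee_rot: [0.921, -0.047, 0.029, -0.386]
ft_force: [-1.0, 0.3, -1.1]
grip_width: 0.157
clock: 51.98
position: [0.6266, -0.0946, 0.138]
ee_rot: [0.921, -0.047, 0.029, -0.386]
ft_force: [-0.6, 0.3, -0.2]
grip_width: 0.158
[273.6 169.3] 28 [0.6471 0.1402 0.1654]
[296.6 171.5] 31 [0.6414 0.0786 0.1671]
[345.2 175.7] 29 [ 0.63   -0.051   0.1742]
[371.6 178.4] 29 [ 0.6223 -0.1203  0.1794]
```

View pics/c65.png

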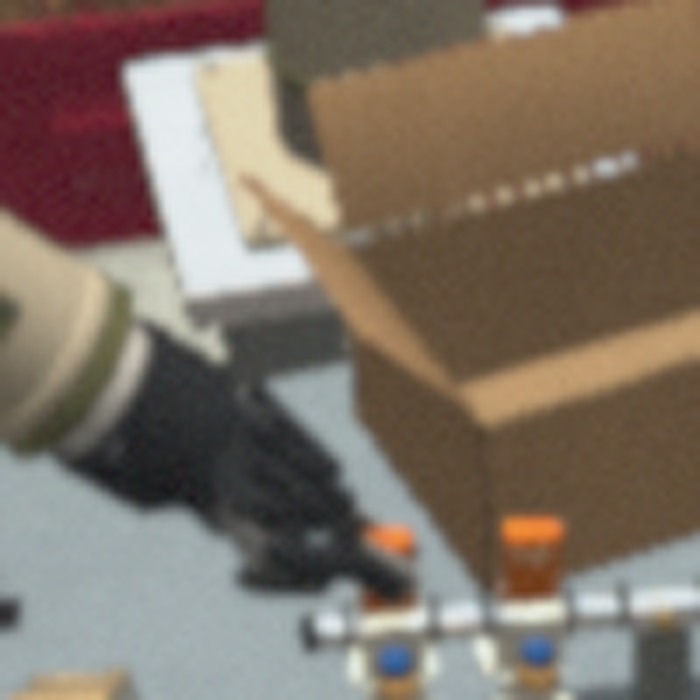

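```bash
python3 -m pendant '[[[0,0,-0.6],[0,0,0],255],[[0,0,-0.2],[0,0,0],255],[[0,0,0],[0,0,0],255]]'; python3 - <<'E'
from h import *
c=snap('top','t43');grips(c)
c=snap('scene','s43');crop('s43',230,120,330,220,7,'c66')
E
```

```text
clock: 52.45
position: [0.6271, -0.0947, 0.1306]
ee_rot: [0.921, -0.047, 0.03, -0.386]
ft_force: [0.2, 0.2, -0.8]
grip_width: 0.156
[274.4 169. ] 28 [0.6472 0.1376 0.1701]
[297.7 171.4] 30 [0.641  0.0755 0.1711]
[346.5 176.1] 29 [ 0.6293 -0.0547  0.1709]
[370.5 178.7] 27 [ 0.6226 -0.1184  0.1717]
```

View pics/c66.png

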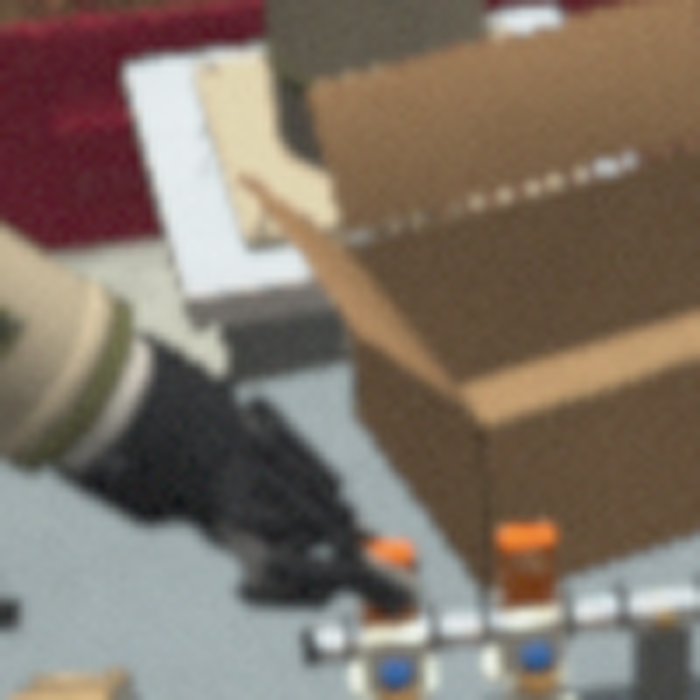

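```bash
python3 -m pendant '[[[0,0,0],[0,0,0],220],[[0,0,0],[0,0,0],180],[[0,0,0],[0,0,0],140],[[0,0,0],[0,0,0],120],[[-0.2,-2,2],[0,0,0],120],[[-0.3,-3.5,3.5],[0,0,0],120],[[-0.3,-3.5,3.5],[0,0,0],120],[[0,0,0],[0,0,0],120],[[0,0,0],[0,0,0],120],[[0,0,0],[0,0,0],120],[[0,0,0],[0,0,0],120]]'; python3 - <<'E'
from h import *
c=snap('top','t44');grips(c);crop('t44',415,225,485,275,11,'c68');crop('t44',250,130,400,220,5,'c69')
c=snap('scene','s44');crop('s44',240,140,400,240,5,'c67')
E
```

```text
clock: 53.92
position: [0.6176, -0.1831, 0.2218]
ee_rot: [0.921, -0.045, 0.028, -0.387]
ft_force: [-0.2, 0.3, 0.1]
grip_width: 0.529
[274.5 168.9] 30 [0.6473 0.1372 0.1724]
[297.7 171.4] 30 [0.641  0.0755 0.1714]
[346.5 176.1] 29 [ 0.6293 -0.0547  0.1704]
[370.8 178.4] 32 [ 0.6233 -0.1193  0.1709]
```

View pics/c67.png

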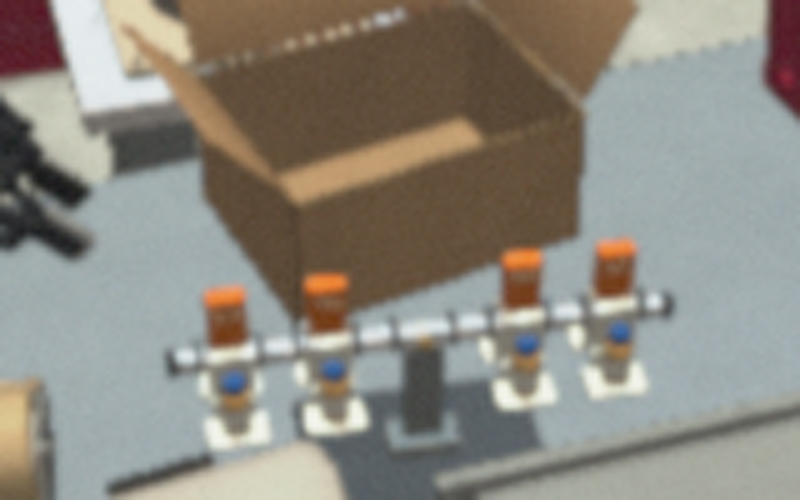

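View pics/c68.png

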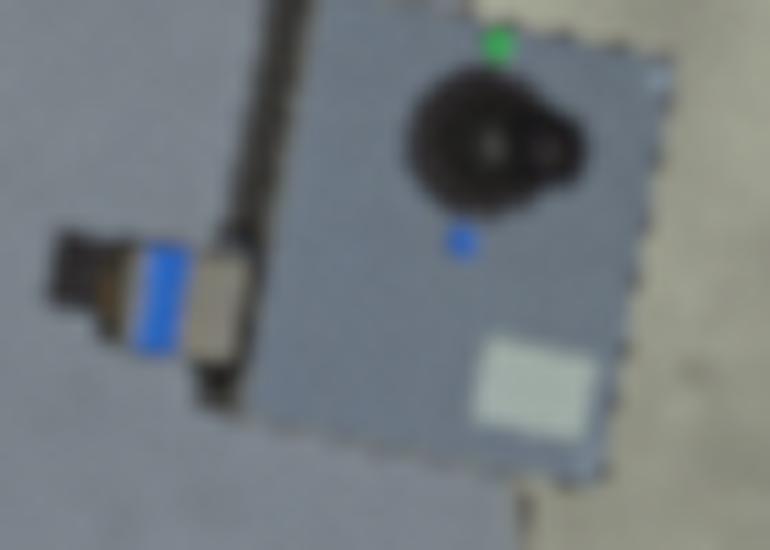

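```bash
python3 -m pendant '[[[0,0,2],[-9,0,-1],255],[[-4,-1,0],[-9,0,-1],255],[[-5,-1,0],[-9,0,-1],255],[[-5,-1,0],[-9,0,-1],255],[[-4,-0.5,0],[-9,0,-1],255],[[-1,0,0],[0,0,0],255],[[0,0,0],[0,0,0],255],[[0,0,0],[0,0,0],255]]'; python3 - <<'E'
from h import *
from scipy.spatial.transform import Rotation as R
print(R.from_quat(manip.get_obs()['ee_rot']).as_matrix().round(3))
E
```

```text
clock: 55.02
position: [0.4234, -0.2186, 0.2395]
ee_rot: [0.996, -0.071, 0.061, 0.007]
ft_force: [0.3, -0.2, -0.4]
grip_width: -0.005
[[ 0.982 -0.142  0.12 ]
 [-0.141 -0.99  -0.022]
 [ 0.122  0.005 -0.992]]
```

```bash
python3 -m pendant '[[[0,0,-1],[1.3,6.9,-3],255],[[0.5,-1.5,-4],[0,0,0],255],[[0,0,0],[0,0,0],255]]'; python3 - <<'E'
from h import *
from scipy.spatial.transform import Rotation as R
print(R.from_quat(manip.get_obs()['ee_rot']).as_matrix().round(3))
E
```

```text
clock: 55.4
position: [0.4309, -0.2345, 0.1875]
ee_rot: [0.995, -0.099, -0.002, -0.002]
ft_force: [-1.5, 0.3, 0.2]
grip_width: -0.0
[[ 0.98  -0.197 -0.004]
 [-0.197 -0.98   0.005]
 [-0.004 -0.004 -1.   ]]
```

```bash
python3 -m pendant '[[[0,-1.5,-5],[0,0,0],255],[[0,-1.5,-5],[0,0,0],255],[[0,-0.5,-4],[0,0,0],255],[[0,0,-3],[0,0,0],255],[[0,0,0],[0,0,0],255]]'
```

```text
clock: 56.02
position: [0.4363, -0.271, 0.0187]
ee_rot: [0.995, -0.1, 0.001, -0.004]
ft_force: [0.2, 0.3, -0.5]
grip_width: -0.001
```

```bash
python3 -m pendant '[[[-0.6,0,-1.5],[0,0,0],255],[[0,0,-0.9],[0,0,0],255],[[0,0,0],[0,0,0],255]]'; python3 - <<'E'
from h import *
c=snap('top','t45');crop('t45',380,215,480,275,8,'c70')
c=snap('scene','s45');crop('s45',195,170,265,225,11,'c71')
E
```

```text
clock: 56.4
position: [0.4324, -0.2723, -0.0031]
ee_rot: [0.995, -0.1, 0.003, -0.003]
ft_force: [-0.7, 0.2, 0.2]
grip_width: 0.001
```

View pics/c70.png

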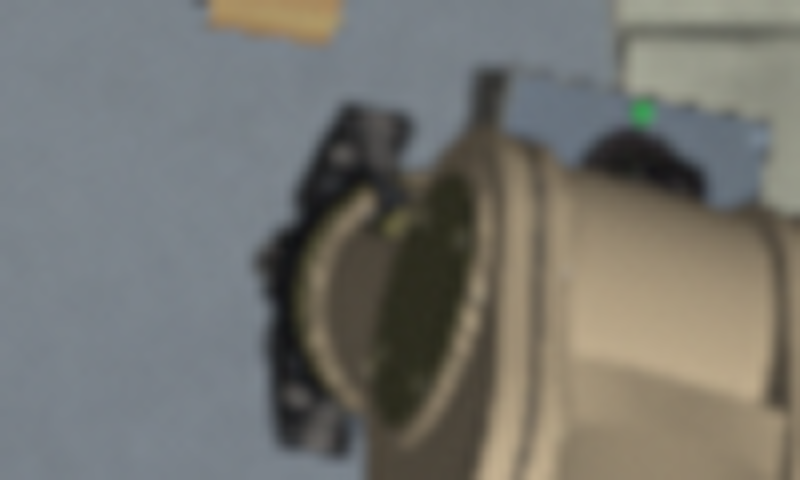

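View pics/c71.png

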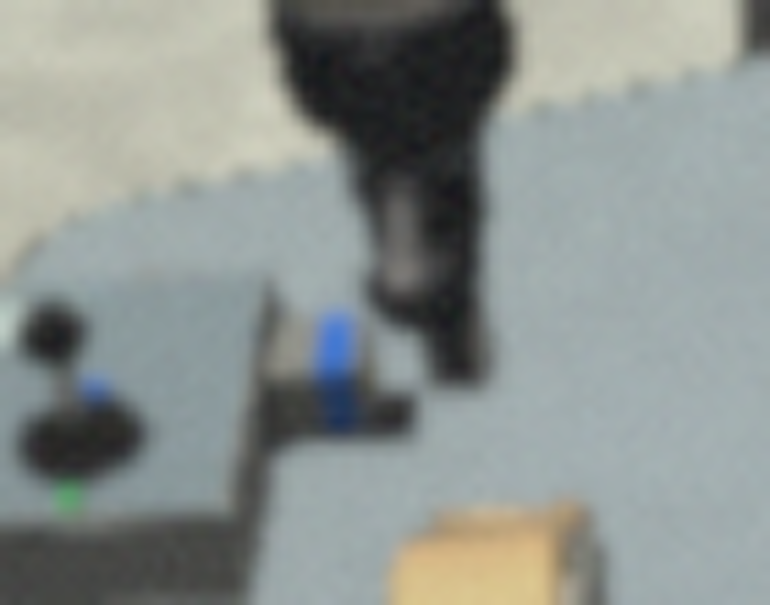

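```bash
python3 -m pendant '[[[-0.25,-0.8,-0.4],[0,0,0],255],[[-0.1,-0.4,0],[0,0,0],255],[[0,0,0],[0,0,0],255]]'|grep -E 'pos|for'; for r in 1; do python3 -m pendant '[[[-0.06,-0.3,0],[0,0,0],255],[[0,0,0],[0,0,0],255]]'|grep -E 'pos|for';done; python3 -m pendant '[[[-0.06,-0.3,0],[0,0,0],255],[[0,0,0],[0,0,0],255]]'|grep -E 'pos|for'
```

```text
position: [0.4293, -0.286, -0.0061]
ft_force: [0.5, 0.4, 0.1]
position: [0.4287, -0.2892, -0.006]
ft_force: [-0.2, 0.4, 0.1]
position: [0.4282, -0.2921, -0.0059]
ft_force: [-0.6, 0.1, -0.9]
```

```bash
python3 -m pendant '[[[-0.06,-0.2,0],[0,0,0],255],[[0,0,0],[0,0,0],255]]'|grep -E 'pos|for';python3 -m pendant '[[[-0.04,-0.2,0],[0,0,0],255],[[0,0,0],[0,0,0],255]]'|grep -E 'pos|for'; python3 - <<'E'
from h import *
c=snap('scene','s46');crop('s46',195,170,265,225,11,'c72')
E
```

```text
position: [0.4278, -0.294, -0.0059]
ft_force: [-0.9, -1.1, 1.0]
position: [0.4278, -0.2953, -0.0059]
ft_force: [0.3, 1.3, -0.6]
```

View pics/c72.png

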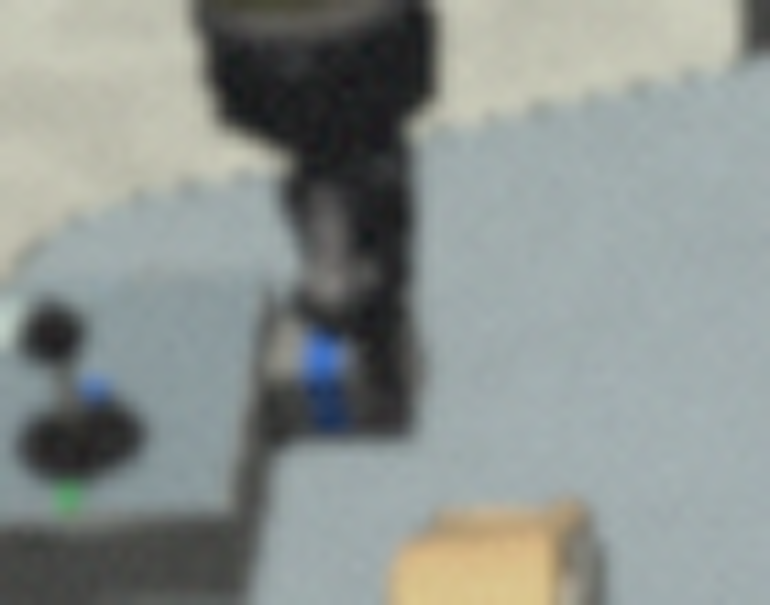

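```bash
python3 -m pendant '[[[-0.04,-0.2,0],[0,0,0],255],[[0,0,0],[0,0,0],255]]'|grep -E 'pos|for';python3 -m pendant '[[[-0.03,-0.15,0],[0,0,0],255],[[0,0,0],[0,0,0],255]]'|grep -E 'pos|for'
```

```text
position: [0.4283, -0.2954, -0.0059]
ft_force: [0.0, 0.4, 0.2]
position: [0.4286, -0.2956, -0.0059]
ft_force: [1.1, 1.6, 0.9]
```

```bash
python3 -m pendant '[[[-0.08,-0.4,0],[0,0,0],255]]'|grep -E 'pos|for';python3 -m pendant '[[[-0.08,-0.4,0],[0,0,0],255]]'|grep -E 'pos|for'
```

```text
position: [0.4294, -0.2963, -0.0059]
ft_force: [8.4, 22.4, 2.6]
position: [0.4304, -0.2964, -0.0059]
ft_force: [4.8, 17.7, 4.0]
```

```bash
python3 -m pendant '[[[0.2,1,0],[0,0,0],255],[[0.1,0.5,0],[0,0,0],255],[[0,0,5],[0,0,0],200],[[0,0,5],[0,0,0],120],[[0,0,3],[0,0,0],120],[[2,-4,0],[0,0,0],120],[[1,-4,0],[0,0,0],120],[[0,-3,0],[0,0,0],120],[[0,0,0],[0,0,0],120],[[0,0,0],[0,0,0],120]]'; python3 - <<'E'
from h import *
c=snap('top','t47');grips(c);crop('t47',415,225,485,275,11,'c73')
E
```

```text
clock: 59.92
position: [0.4594, -0.3994, 0.1292]
ee_rot: [0.995, -0.099, 0.005, -0.004]
ft_force: [-0.3, -0.2, 1.0]
grip_width: 0.532
[274.5 168.8] 31 [0.6476 0.1375 0.171 ]
[297.7 171.4] 30 [0.641  0.0755 0.1709]
[346.5 176.1] 29 [ 0.6292 -0.0546  0.1715]
[370.8 178.4] 31 [ 0.6234 -0.1195  0.1707]
```

View pics/c73.png

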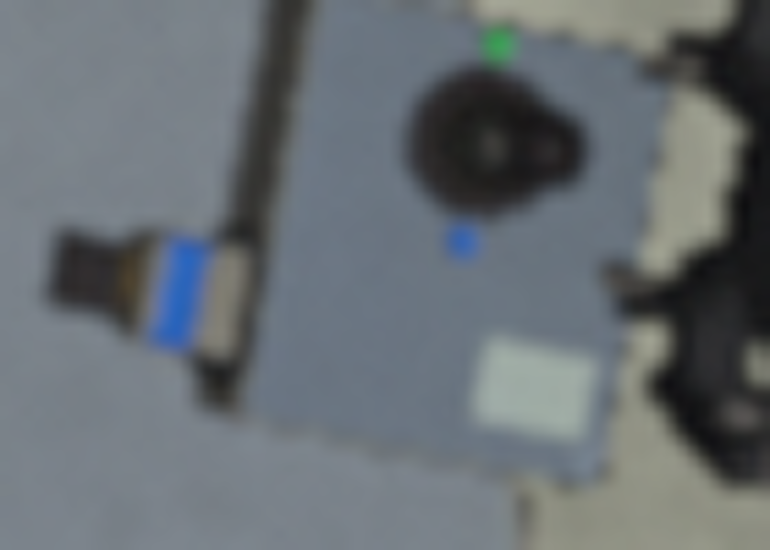

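```bash
python3 -m pendant '[[[0.35,0.7,0],[0,0,0],120],[[0,0,0],[0,0,0],120],[[0,0,-2.5],[0,0,0],120],[[0,0,-2.5],[0,0,0],120],[[0,0,-1.8],[0,0,0],120],[[0,0,0],[0,0,0],120]]'
```

```text
clock: 60.72
position: [0.4641, -0.3893, 0.0608]
ee_rot: [0.995, -0.097, 0.005, -0.003]
ft_force: [0.2, -0.4, 0.1]
grip_width: 0.528
```

```bash
python3 -m pendant '[[[0,-0.3,-0.4],[0,0,0],120],[[1,-0.2,0],[0,0,0],120],[[0.9,-0.2,0],[0,0,0],120],[[0.5,-0.1,0],[0,0,0],120],[[0,0,0],[0,0,0],120]]';python3 - <<'E'
from h import *
c=snap('top','t48');crop('t48',425,205,485,275,9,'c74')
E
```

```text
clock: 61.35
position: [0.4908, -0.3987, 0.0589]
ee_rot: [0.995, -0.097, 0.006, -0.002]
ft_force: [-0.9, 1.7, 0.7]
grip_width: 0.529
```

View pics/c74.png

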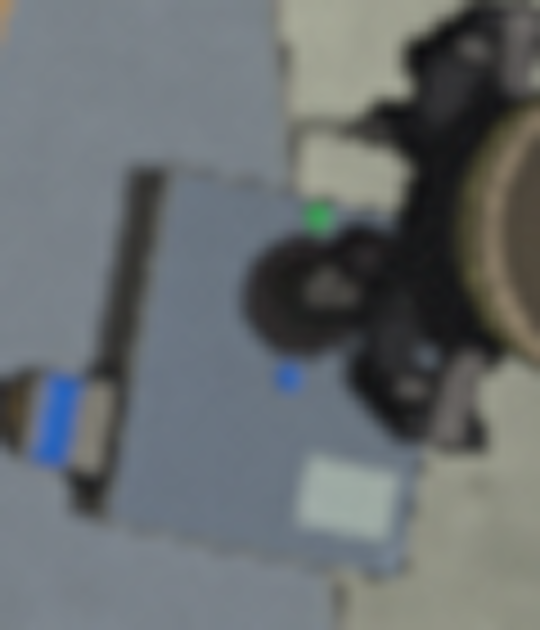

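```bash
python3 -m pendant '[[[0.4,-0.05,0],[0,0,0],120],[[0.1,0,0],[0,0,0],120],[[0,0,0],[0,0,0],120],[[0,0,0],[0,0,0],120],[[0,0,0],[0,0,0],120],[[0,0,0],[0,0,0],120],[[0,0,0],[0,0,0],120],[[0,0,0],[0,0,0],120],[[0,0,0],[0,0,0],120],[[0,0,0],[0,0,0],120],[[0,0,0],[0,0,0],120],[[0,0,0],[0,0,0],120]]';python3 - <<'E'
from h import *
c=snap('top','t49');crop('t49',425,205,485,275,9,'c75')
E
python3 -m pendant '[[[0,0,0],[0,0,0],120],[[0,0,0],[0,0,0],120],[[0,0,0],[0,0,0],120],[[0,0,0],[0,0,0],120]]'
```

```text
clock: 62.9
position: [0.4945, -0.3993, 0.0585]
ee_rot: [0.995, -0.097, 0.005, -0.002]
ft_force: [-2.2, -0.3, -0.5]
grip_width: 0.533
clock: 63.45
position: [0.4945, -0.3993, 0.0585]
ee_rot: [0.995, -0.097, 0.005, -0.002]
ft_force: [-2.6, 0.8, -0.2]
grip_width: 0.533
```

View pics/c75.png

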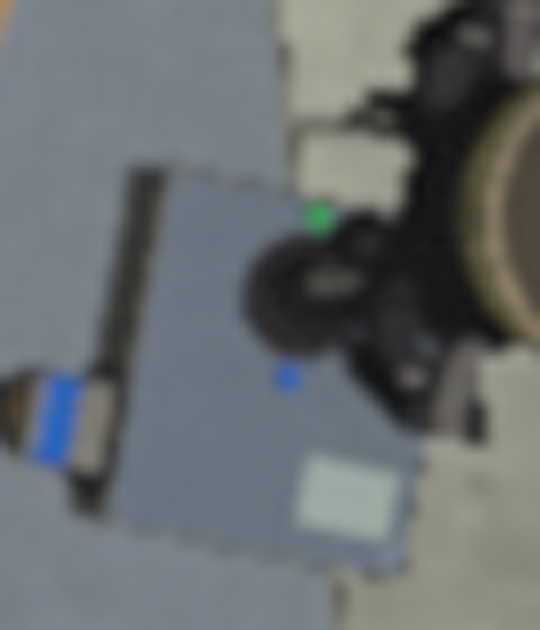

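```bash
python3 -m pendant '[[[-1.5,0.3,0],[0,0,0],120],[[-1.4,0.3,0],[0,0,0],120],[[0,0,0],[0,0,0],120],[[0,0,4],[0,0,0],120],[[0,0,5],[0,0,0],120],[[-4,0,4],[0,0,0],120],[[-5,-5,0],[0,0,0],120],[[-5,-5,0],[0,0,0],120],[[0,0,0],[0,0,0],120],[[0,0,0],[0,0,0],120],[[0,0,0],[0,0,0],120]]';python3 - <<'E'
from h import *
c=snap('top','t50');grips(c);crop('t50',325,130,485,280,5,'c76')
c=snap('scene','s50');crop('s50',180,140,400,260,3.6,'c77')
E
```

```text
clock: 64.82
position: [0.3354, -0.4865, 0.196]
ee_rot: [0.996, -0.094, 0.01, 0.001]
ft_force: [-0.9, 0.9, 0.2]
grip_width: 0.53
[274.4 168.9] 28 [0.6474 0.1376 0.1713]
[297.8 171.3] 29 [0.6411 0.0753 0.1713]
[346.5 176.1] 29 [ 0.6293 -0.0547  0.1709]
[370.7 178.4] 30 [ 0.6235 -0.1193  0.1698]
```

View pics/c76.png

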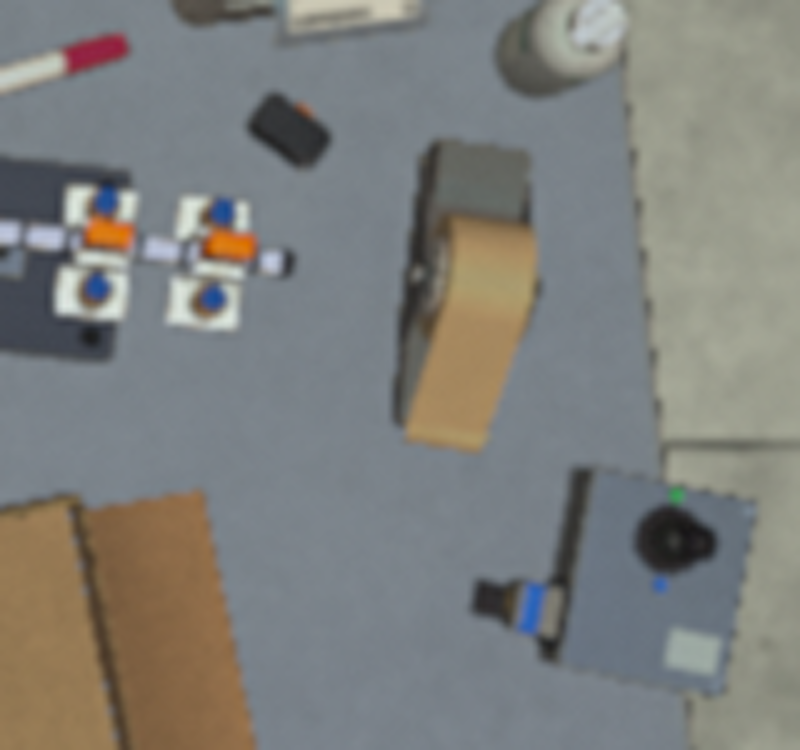

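View pics/c77.png

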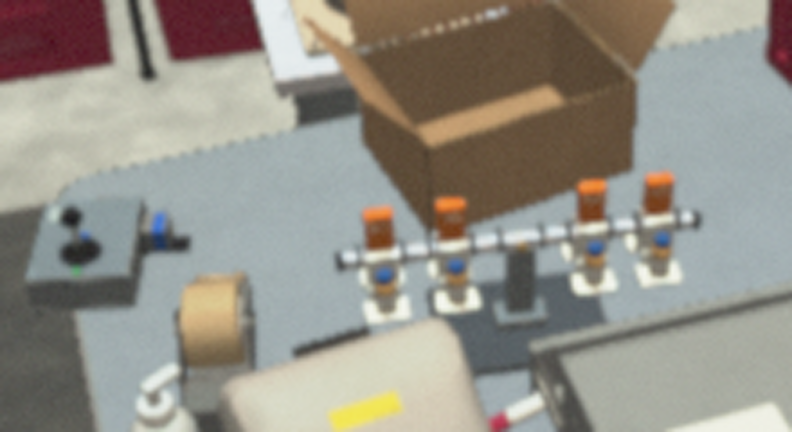

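```bash
python3 - <<'E'
from h import *
print(manip.hand_in())
E
```

```text
the job is handed in; nothing more can be done
None
```

I ran the whole sequence and handed the job in at about 65 s, well under the 210 s limit. No verdict came back, so this rests on my own checks.

**What I did**
- **Pack:** I slid it into the bay until it met the end stop.
- **Zeroing:** I held the stick towards the blue dot for about 2 s with the bar empty.
- **Hangers:** I found four, one of them hidden under the carton flap from the top camera. I hung them left inner, right inner, left outer, right outer. The one under the flap I picked and placed with the tool tilted about 45°.
- **Start:** I held the stick towards the green dot for about 2 s and then let it spring back.

**Last checks**
- All four grip tops measured 170–171 mm high, so the bar is level.
- The pack's blue end band is back where it was when first fully home.
- The stick stands centred and the gripper touches nothing.
- The nearby bystanders look unmoved. I did not view the carton, tape roll or tape measure again after hanging the first hangers.

**What disagreed on the way**
- **Tool height:** The reported tool position did not match the real fingertips. With the fingers shut they sit about 21 mm behind the TCP along the tool axis, not 17 mm ahead. My first grasp of the pack closed on air because of this. I touched the table to measure the offset and corrected for it afterwards.
- **Pack knocked out:** The pack had moved about 4–5 mm out of its bay while I was hanging the hangers. I pushed it home again, against a firm stop of about 20 N, before starting the rocker.

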